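Set up the toy rocket exhibit

ROBOT

A 7-joint arm with a two-finger parallel gripper is mounted at the origin on the work surface. World frame = base frame: x ahead of the robot, y to its left, z up, the work surface at z = 0. Lengths are in m, angles in rad, forces in N, time in s.
With the tool pointing down it reaches from about 0.425 to 0.95 m from the base axis. Payload 16.7 kg.
Tool frame: the origin (TCP) lies between the finger pads; the fingertips stand 14 mm ahead of it and the grasp point (between the pads) lies 5 mm behind it (arm.tip_reach is the distance from the TCP to the fingertips, in m); z points along the fingers, x is the direction in which the jaws open and shut, and the axes are right-handed (so a half turn about z gives the same grasp; the last joint's range is limited). The gripper opens to 94 mm and grips with 3 to 60 N. Pads are 16 mm wide; open, the fingers measure 119 mm over their backs; the gripper's body (75 mm by 177 mm) begins 78 mm behind the grasp point.
Start: joints at [1.121, 0.426, 0.074, 1.606, -0.034, 1.111, -0.067], TCP at [0.2, -0.645, 0.219] pointing down, gripper open.
Joint ranges: [-2.85, 2.85], [-0.5, 2.14], [-1.23, 1.37], [0.21, 2.46], [-1.02, 4.16], [0.16, 2.05], [-2.73, 2.73]. Speed limits (rad/s): [1.89, 1.89, 2.39, 2.39, 3.01, 3.01, 3.01].

INTERFACE

Orientations are given as a unit quaternion [x, y, z, w].
In Python, from rig import monitor, vision, close_job, arm gives the robot as it stands.
- The arm moves only by the shell command python3 -m pendant 'ROWS' [FORCE]. ROWS is JSON, a list of rows, each a list of 3 entries, a list of its own where there are three numbers: the shift along the tool's x, y, z in m, then the turn about the tool's z in degrees, then the opening, from -1 (shut) to 1 (fully open). In form: [[[dx, dy, dz], yaw, jaw], ...]. A call has 1 to 12 rows; each row is the pose to reach, as a shift and turn from the pose measured when the call began, along the tool's axes at that moment; what a row does not reach only later rows make up. A row lasts 1/10 s, in which the tool goes at most 50 mm and 8.59 degrees, less where a joint would pass 70% of its speed; a pose out of reach is approached as far as the arm can. A call with a gripper value outside its range is refused whole. The fingers move at their own pace and stop on an object; FORCE is the grip in N (left out, the last holds). Time passes only in rows, so rows that repeat a pose let the fingers close. It gives the time, the measured TCP pose, the force and the opening at its end, in the units of the state.
- monitor.state(): the state, without advancing time (a new reading comes with each control period).
- vision.camera(name): name is "scene" or "top" or "wrist"; returns a dict with "image" (420x560x3 uint8, red, green, blue), "intrinsics" (3x3 intrinsics, pixels), "k1" (the pictures are not rectified: a ray, as slopes to the right and down, at radius r is drawn at 1 + k1 r^2 times it, then the intrinsics apply), "rvec" (rotation vector, rad) and "tvec" (3), from world to camera coordinates, as OpenCV has them; the wrist camera has in their place "tool_from_camera" (4x4, takes a point from camera to tool coordinates, whose origin is the TCP and whose axes are the tool frame's). Camera axes: x right, y down, z forward; pixel columns grow to the right and rows downward; lengths in m; the calibration is good to about 2 mm. A picture is of the moment at which its call begins: read the wrist's pose just before it. There is no depth.
- close_job(): hands the job in, once; it reports no verdict.
The state is a dict: "clock": time; "joints": joint angles; "dq": joint speeds; "joint_efforts": joint torques, N m; "position": TCP position; "eef_rot": TCP orientation; "contact_force": force on the tool from outside, world axes, zero at the start; "torque": the same for the moment, N m; "width": finger opening in m.
Only numpy, scipy, OpenCV 4.12 (cv2) and the standard library are available. Lean on these libraries where they do the work, as an engineer would, in place of code of your own. Each camera call takes 0.05 s, during which the arm holds its last target.

TASK

Lift the two toy rockets out of their sloping cradles and stand each one upright, nose up and fully home, in the launch cup that fits it: the thicker rocket in the wider cup, the slimmer one in the narrower cup, setting them down rather than dropping them, and never letting one fall on the table. When both are standing and let go, switch on the exhibit light by pushing the lever on the switch box all the way over to its other side. Leave the boat, the truck, the drum and the little house where they stand.

Things in the scene. Friction and masses are not known exactly. Their poses are not given: they have to be found in the camera images.
- wide_rocket: wide toy rocket (loose, about 75 g): round white body 34 mm in diameter, steel nose, 140 mm long. Origin: centre of its tail end; z along its axis to the nose. Dark nozzle 29 mm wide for the first 8 mm, full width from 8 to 105 mm, then tapering to the tip. Starts in its cradle, nose up, leaning 50 degrees from vertical. Hold it 75 to 85 mm from the tail: nothing stands beside it there
- slim_rocket: slim toy rocket (loose, about 45 g): round white body 24 mm in diameter, steel nose, 125 mm long. Origin: centre of its tail end; z along its axis to the nose. Dark nozzle 19 mm wide for the first 8 mm, full width from 8 to 95 mm, then tapering to the tip. Starts in its cradle, nose up, leaning 50 degrees from vertical. Hold it 75 to 85 mm from the tail: nothing stands beside it there
- wide_cradle: fixed wooden cradle of the wide rocket; origin: underside centre of its base plate (160 x 70 x 12 mm). x: horizontal direction in which the nose leans (axis rises 40 degrees from level). Two V rests under the rocket 22 and 95 mm from its tail (12 mm long, at most 5 mm wider a side than the rocket) and a tail stop. Tail centre at x -55, z 42 mm; the rocket lifts straight out upwards
- slim_cradle: fixed wooden cradle of the slim rocket; origin: underside centre of its base plate (160 x 70 x 12 mm). x: horizontal direction in which the nose leans (axis rises 40 degrees from level). Two V rests under the rocket 22 and 85 mm from its tail (12 mm long, at most 5 mm wider a side than the rocket) and a tail stop. Tail centre at x -55, z 38 mm; the rocket lifts straight out upwards
- wide_cup_floor (a point): point on the axis of the wide launch cup, at its inner floor, 10 mm above the table; z up. The cup is a fixed upright steel tube, bore 40 mm, wall 4 mm, slightly flared at the mouth, on a wooden foot 60 x 60 x 10 mm
- slim_cup_floor (a point): point on the axis of the slim launch cup, at its inner floor, 10 mm above the table; z up. The cup is a fixed upright steel tube, bore 30 mm, wall 4 mm, slightly flared at the mouth, on a wooden foot 60 x 60 x 10 mm
- wide_cup_mouth (a point): centre of the mouth of the wide cup, 42 mm above its inner floor
- slim_cup_mouth (a point): centre of the mouth of the slim cup, 42 mm above its inner floor
- switch_base: fixed grey switch box 70 x 50 x 25 mm (x, y, z); origin at the centre of its underside. The lever leans to its -x side when off and to its +x side when on
- switch_pivot (a point): the lever's hinge, 22 mm above the table on the box's centre; the hinge line is the box's y axis
- switch_tip (a point): centre of the black ball (26 mm diameter) at the lever's tip, 80 mm from the hinge on a steel rod 10 mm thick
- switch (a joint): angle of the lever: 0 = off (leaning 0.5 rad from vertical to the box's -x side), 1.0 = fully on (leaning 0.5 rad to its +x side, end stop). It stays where it is left; about 1 N at the ball moves it
- boat: bystander: wooden toy sailing boat, hull about 100 x 42 x 24 mm, mast and sail up to 143 mm; origin under the hull's centre
- truck: bystander: toy truck 110 x 58 x 64 mm, long side along its x; origin at the ground under its centre
- drum: bystander: tin toy drum, 54 mm diameter, 45 mm high; origin at the centre of its underside
- house: bystander: small wooden toy house 44 x 38 mm with a conical roof 52 mm wide, 58 mm high; origin at the centre of its underside
There are look-alikes about, which are no part of the job. What is shaped like the slim_rocket but purple is not meant.

How it is judged:
On the way, in this order (a step that is already met when the one before it is completed fails the run):
1. both rockets stand fully home in their own cups, let go (horizontal distance between wide_rocket and wide_cup_floor below 0.008 m and z of wide_rocket in the frame of wide_cup_floor between -0.006 and 0.008 m and angle between each of wide_rocket, slim_rocket's own z axis and vertical below 0.12 rad and contact force between each of wide_rocket, slim_rocket and the fingers below 0.05 N and linear speed of each of wide_rocket, slim_rocket below 0.03 m/s and horizontal distance between slim_rocket and slim_cup_floor below 0.008 m and z of slim_rocket in the frame of slim_cup_floor between -0.006 and 0.008 m), for 0.2 s.
2. then the lever is pushed over to on (value of joint switch above 0.85 rad), for 0.1 s.
At the end, for the whole second after the job is handed in: each rocket stands nose up in the cup that fits it: tail within 8 mm of the cup's inner floor in height and within 8 mm of its axis, within 0.12 rad of vertical, at rest and let go; the switch lever is at more than 0.85 of its 1.0 rad (all of step 1 and value of joint switch above 0.85 rad); the robot touches nothing.
It fails at once if the boat, truck, drum or house is moved more than 20 mm or tipped (distance of any of boat, truck, drum, house from where it was at the start of the episode above 0.02 m or angle between any of boat, truck, drum, house's own z axis and vertical above 0.3 rad).
It fails at once if a rocket falls on the table (contact force between any of wide_rocket, slim_rocket and table above 0.3 N).
It fails at once if a rocket is dropped (falls freely more than about 1 cm) ((linear speed of wide_rocket above 0.45 m/s and contact force between wide_rocket and the fingers below 0.01 N) or (linear speed of slim_rocket above 0.45 m/s and contact force between slim_rocket and the fingers below 0.01 N)).
It also fails if it takes over 72 s, if anything falls off the work surface, if the arm or the gripper's body presses on something with over 40 N, if the wrist force passes 120 N, or if a joint passes its speed limit or range.

## Working session

There is one attempt and no reset: what is moved stays moved. The work goes in short steps, Python scripts to look and compute and a shell command to move; the robot and the scene stay as the last step left them, time stands still between calls to the robot, and variables do not carry over. Pictures are saved under pics/ and viewed, and the job is handed in when it is done.

```bash
ls; mkdir -p pics; cat > h.py <<'E'
import numpy as np,cv2
from scipy.spatial.transform import Rotation as R
from rig import monitor, vision, arm
def save(n,im,s=1):
    im=cv2.cvtColor(im,cv2.COLOR_RGB2BGR)
    if s!=1: im=cv2.resize(im,None,fx=s,fy=s,interpolation=cv2.INTER_CUBIC)
    cv2.imwrite('pics/'+n+'.png',im)
E
python3 - <<'E'
from h import *
import pickle
print(monitor.state())
d={}
for n in ("scene","top","wrist"):
    st=monitor.state()
    c=vision.camera(n); c['st']=st; d[n]=c
    save(n+'0',c['image'],1.4)
    print(n,{k:v for k,v in c.items() if k not in('image','st')})
pickle.dump(d,open('c0.pkl','wb'))
print([a for a in dir(arm) if a[0]!='_'])
E
```

```text
pics
{'clock': 0.0, 'joints': array([ 1.12052395,  0.42673537,  0.07383132,  1.60662814, -0.0340785 ,
        1.11081067, -0.06711118]), 'dq': array([ 0.00086041, -0.0006835 , -0.00113135, -0.00045456, -0.00061085,
        0.001962  , -0.00108702]), 'joint_efforts': array([-2.57373049e-04, -9.35824871e+01,  3.66713896e+00, -4.54207528e+01,
       -4.86877270e-02,  1.98123290e-02,  1.40065313e-04]), 'position': array([ 0.19981916, -0.64428614,  0.21876346]), 'eef_rot': array([ 8.05059638e-01, -5.93193511e-01, -5.63127229e-04, -3.46992090e-04]), 'contact_force': array([ 0.39862945, -0.90091297, -0.59897558]), 'torque': array([ 0.01143521, -0.00503452, -0.01463028]), 'width': 0.09393559417077707}
scene {'intrinsics': array([[413.68028305,   0.        , 278.11506209],
       [  0.        , 413.68028305, 207.16967064],
       [  0.        ,   0.        ,   1.        ]]), 'k1': -0.1274505463528013, 'rvec': array([ 1.85028337,  1.67629087, -0.65337589]), 'tvec': array([ 0.0215652 , -0.32819333,  1.53737643])}
top {'intrinsics': array([[488.22812468,   0.        , 274.83175532],
       [  0.        , 488.22812468, 207.53745747],
       [  0.        ,   0.        ,   1.        ]]), 'k1': -0.11982301350032128, 'rvec': array([ 2.18163472, -2.18562153,  0.10692679]), 'tvec': array([-0.08524808,  0.53946252,  1.13664246])}
wrist {'intrinsics': array([[309.16081602,   0.        , 279.05412295],
       [  0.        , 309.16081602, 210.41237451],
       [  0.        ,   0.        ,   1.        ]]), 'k1': -0.05389561334316063, 'tool_from_camera': array([[ 9.99999881e-01, -4.67745075e-04,  1.35621224e-04,
        -2.28204730e-04],
       [ 4.20618190e-04,  9.69876578e-01,  2.43596483e-01,
        -7.08611233e-02],
       [-2.45476903e-04, -2.43596397e-01,  9.69876660e-01,
        -1.64429279e-01],
       [ 0.00000000e+00,  0.00000000e+00,  0.00000000e+00,
         1.00000000e+00]])}
['MotionError', 'tip_reach']
```

View pics/scene0.png

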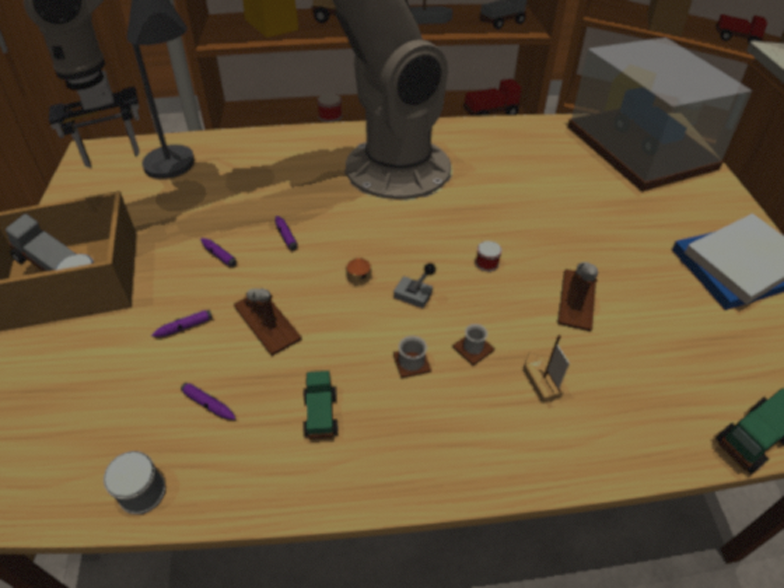

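View pics/top0.png

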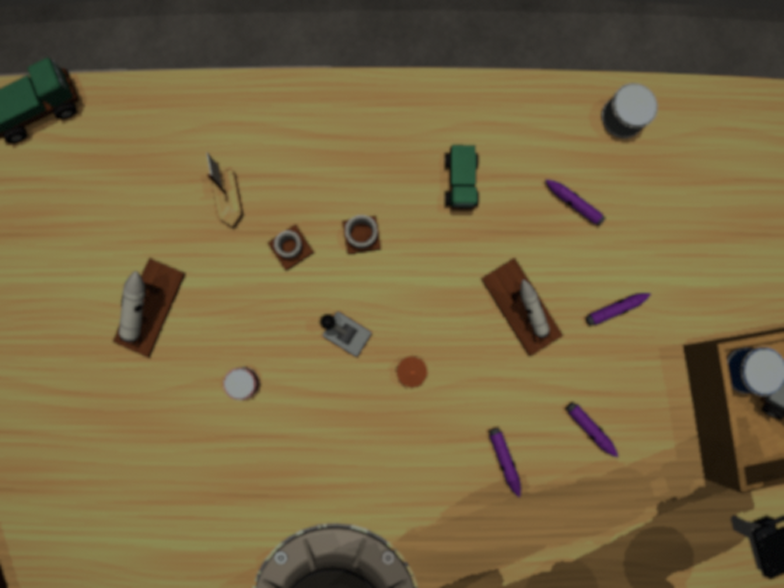

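View pics/wrist0.png

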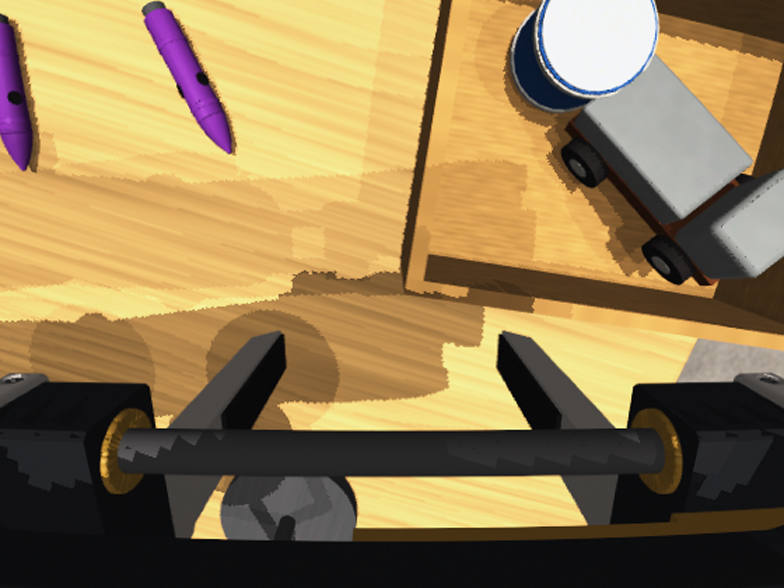

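```bash
cat >> h.py <<'E'
def cam(c,st=None):
    K=c['intrinsics'];k=c['k1']
    if 'rvec' in c:
        Rm=cv2.Rodrigues(np.array(c['rvec'],float))[0];t=np.array(c['tvec'],float)
    else:
        T=np.eye(4);T[:3,:3]=R.from_quat(st['eef_rot']).as_matrix();T[:3,3]=st['position']
        M=np.linalg.inv(T@c['tool_from_camera']);Rm=M[:3,:3];t=M[:3,3]
    return K,np.array([k,0,0,0,0.]),Rm,t
def proj(C,P):
    return cv2.projectPoints(np.asarray(P,float).reshape(-1,1,3),cv2.Rodrigues(C[2])[0],C[3],C[0],C[1])[0].reshape(-1,2)
def rays(C,px):
    n=cv2.undistortPoints(np.asarray(px,float).reshape(-1,1,2),C[0],C[1]).reshape(-1,2)
    d=np.c_[n,np.ones(len(n))]@C[2]
    return -C[2].T@C[3], d/np.linalg.norm(d,axis=1)[:,None]
def onplane(C,px,z):
    o,d=rays(C,px); return o+d*((z-o[2])/d[:,2])[:,None]
def tri(obs):
    A=np.zeros((3,3));b=np.zeros(3)
    for C,p in obs:
        o,d=rays(C,[p]);M=np.eye(3)-np.outer(d[0],d[0]);A+=M;b+=M@o
    x=np.linalg.solve(A,b)
    return x,[float(np.linalg.norm(np.cross(x-rays(C,[p])[0],rays(C,[p])[1][0]))) for C,p in obs]
E
python3 - <<'E'
from h import *
import pickle
d=pickle.load(open('c0.pkl','rb'))
t=d['top']['image'];s=d['scene']['image']
def crop(im,x0,y0,w,h,f): return cv2.resize(im[y0:y0+h,x0:x0+w],(w*f,h*f),interpolation=cv2.INTER_CUBIC)
a=crop(t,70,175,80,90,5);b=crop(t,335,175,80,90,5)
save('tcr',np.hstack([a,b]))
save('tcups',crop(t,185,145,100,120,5))
a=crop(s,160,190,80,80,5);b=crop(s,385,175,80,80,5)
save('scr',np.hstack([a,b]))
save('scups',crop(s,270,180,100,100,5))
E
```

```text
(no output)
```

View pics/tcr.png

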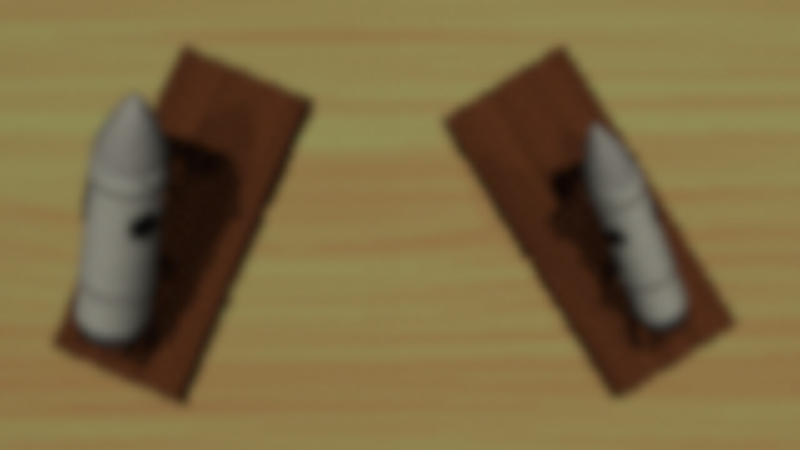

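View pics/tcups.png

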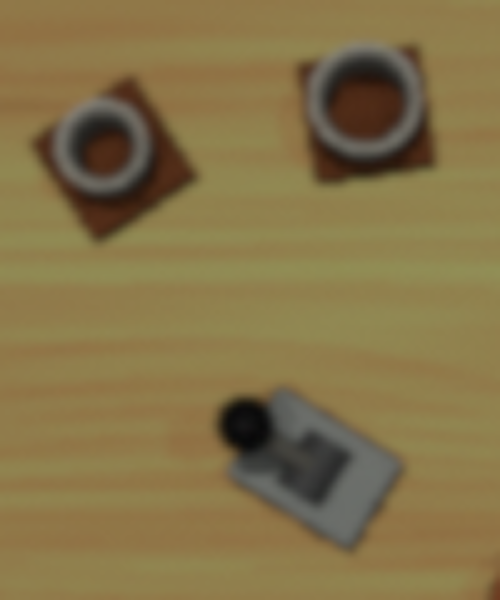

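View pics/scr.png

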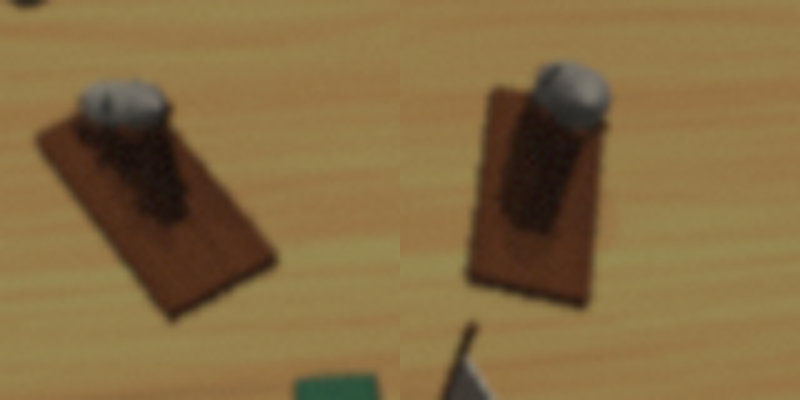

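View pics/scups.png

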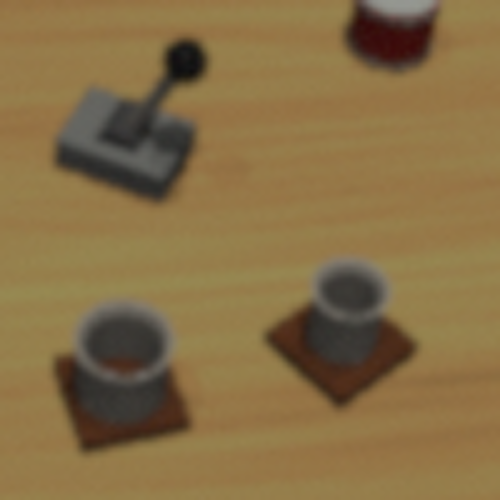

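```bash
python3 - <<'E'
from h import *
import pickle
d=pickle.load(open('c0.pkl','rb'))
T=cam(d['top']);S=cam(d['scene'])
def un(p,x0,y0,f=5): p=np.array(p,float); return (p+.5)/f-.5+[x0,y0]
# order: nose end L, nose end R, tail R, tail L
plates={'wide':un([[187,47],[312,102],[185,402],[55,343]],70,175),
 'slim':un([[164+400-400+0,47],[44,120],[216,397],[336,323]],335,175)}
for n,p in plates.items():
    q=onplane(T,p,.012)[:,:2]
    e=np.linalg.norm(np.roll(q,-1,0)-q,axis=1)
    print(n,q.round(4).tolist(),'edges',e.round(4),'centre',q.mean(0).round(4))
    ax=(q[0]+q[1]-q[2]-q[3]);print(' az deg',np.degrees(np.arctan2(ax[1],ax[0])))
# scene plates
pl2={'slim':un([[38,137],[172,320],[277,262],[160,105]],160,190),'wide':un([[492,88],[470,280],[585,303],[608,125]],385-80,175)}
for n,p in pl2.items():
    q=onplane(S,p,.012)[:,:2]
    e=np.linalg.norm(np.roll(q,-1,0)-q,axis=1)
    print('scene',n,q.round(4).tolist(),'edges',e.round(4),'centre',q.mean(0).round(4))
# cups
for n,c,lo in (('wide',(365,101),(185,145)),('slim',(103,146),(185,145))):
    print(n,'top mouth',onplane(T,[un(c,*lo)],.052).round(4))
for n,c in (('wide',(124,338)),('slim',(350,292))):
    print(n,'scene mouth',onplane(S,[un(c,270,180)],.052).round(4))
for n,c in (('wide',[[297,65],[417,46],[435,165],[318,183]]),('slim',[[133,77],[197,178],[97,241],[32,145]])):
    q=onplane(T,un(c,185,145),.010)[:,:2];print(n,'foot',q.mean(0).round(4),np.linalg.norm(np.roll(q,-1,0)-q,axis=1).round(4))
for n,c in (('wide',[[57,358],[83,448],[188,427]]),('slim',[[265,337],[340,403],[416,347]])):
    q=onplane(S,un(c,270,180),.010)[:,:2];print(n,'scene foot',((q[0]+q[2])/2).round(4),q.round(4).tolist())
# switch
b=un([[283,388],[403,466],[352,549],[230,475]],185,145)
q=onplane(T,b,.025)[:,:2];print('switch',q.round(4).tolist(),q.mean(0).round(4),np.linalg.norm(np.roll(q,-1,0)-q,axis=1).round(4))
b=un([[97,88],[196,128],[165,180],[58,150]],270,180)
q=onplane(S,b,.025)[:,:2];print('switch scene',q.round(4).tolist(),q.mean(0).round(4))
print('ball',tri([(T,un((245,425),185,145)),(S,un((186,60),270,180))]))
E
```

```text
wide [[0.5984, 0.3224], [0.5712, 0.2596], [0.4261, 0.319], [0.4542, 0.3844]] edges [0.0684 0.1568 0.0712 0.157 ] centre [0.5125 0.3214]
 az deg -22.781909108863072
slim [[0.5973, -0.3112], [0.5617, -0.252], [0.4279, -0.3335], [0.4631, -0.3929]] edges [0.0691 0.1567 0.0691 0.1571] centre [ 0.5125 -0.3224]
 az deg 31.351406880330245
scene slim [[0.4663, -0.3912], [0.6052, -0.3091], [0.5707, -0.2531], [0.4476, -0.3214]] edges [0.1613 0.0657 0.1408 0.0722] centre [ 0.5225 -0.3187]
scene wide [[0.4301, 0.3212], [0.5793, 0.2605], [0.6024, 0.3216], [0.4678, 0.384]] edges [0.1611 0.0653 0.1484 0.0732] centre [0.5199 0.3218]
wide top mouth [[ 0.6372 -0.0458  0.052 ]]
slim top mouth [[0.6161 0.0765 0.052 ]]
wide scene mouth [[ 0.639 -0.046  0.052]]
slim scene mouth [[0.6204 0.0763 0.052 ]]
wide foot [ 0.6378 -0.0457] [0.059  0.0591 0.0572 0.0588]
slim foot [0.6158 0.0763] [0.0588 0.057  0.0569 0.059 ]
wide scene foot [ 0.6426 -0.046 ] [[0.6169, -0.0776], [0.676, -0.0705], [0.6682, -0.0145]]
slim scene foot [0.6211 0.0761] [[0.6137, 0.0359], [0.661, 0.0678], [0.6285, 0.1163]]
switch [[0.5045, -0.0065], [0.4675, -0.0633], [0.4284, -0.0392], [0.4633, 0.0184]] [ 0.4659 -0.0227] [0.0678 0.0459 0.0674 0.0481]
switch scene [[0.4323, -0.0341], [0.47, 0.0193], [0.5086, -0.0045], [0.4799, -0.0625]] [ 0.4727 -0.0205]
ball (array([0.48414393, 0.00661541, 0.09551396]), [0.00028793417499227804, 0.00028793417499228314])
```

Candidates in the first views (top picture, scaled by 1.4):
- **Slim rocket:** the white one in the cradle at (533,308) is narrower than the white one in the cradle at (130,305). The purple ones at (575,202), (618,308), (592,430) and (505,462) are look-alikes and not meant.
- **Wide rocket:** the white one at (130,305).
- **Cups:** wide at (362,232), slim at (288,245).

The crop tcr.png confirms two white rockets with grey noses, nose toward +x, wide on the left and slim on the right. I'll take the slim one first.

```bash
cat >> h.py <<'E'
def need(xyz,az=None):
    st=monitor.state();M=R.from_quat(st['eef_rot']).as_matrix()
    dv=M.T@(np.array(xyz)-st['position']);a=np.degrees(np.arctan2(M[1,0],M[0,0]))
    yaw=None if az is None else -((az-a+180)%360-180)
    print('clock',st['clock'],'pos',st['position'].round(4),'az',round(a,2),'w',round(st['width'],4),'F',st['contact_force'].round(2),'tilt',M[:,2].round(4))
    print('NEED d',dv.round(4),'yaw',yaw)
E
python3 -c "
from h import *
need([.5166,-.3199,.20],-58.65)"
```

```text
clock 0.15 pos [ 0.1999 -0.6444  0.219 ] az -72.77 w 0.094 F [-0.32  0.66  0.43] tilt [-4.e-04  9.e-04 -1.e+00]
NEED d [-0.2161 -0.3987  0.0191] yaw -14.117494546724714
```

```bash
python3 -m pendant '[[[-0.02,-0.037,0],-1.4,1],[[-0.043,-0.08,0],-2.8,1],[[-0.065,-0.12,0],-4.2,1],[[-0.086,-0.16,0],-5.6,1],[[-0.108,-0.2,0],-7,1],[[-0.13,-0.24,0],-8.4,1],[[-0.151,-0.28,0],-9.8,1],[[-0.173,-0.32,0],-11.2,1],[[-0.195,-0.36,0.01],-12.6,1],[[-0.21,-0.388,0.019],-14,1],[[-0.216,-0.399,0.019],-14.1,1],[[-0.216,-0.399,0.019],-14.1,1]]'; python3 - <<'E'
from h import *
import pickle
need([.5166,-.3199,.20],-58.65)
st=monitor.state();c=vision.camera('wrist');save('w1',c['image'],1.4);c['st']=st;pickle.dump(c,open('w1.pkl','wb'))
E
```

```text
clock: 1.35
position: [0.5179, -0.3185, 0.1999]
eef_rot: [0.872, -0.489, -0.001, -0.001]
contact_force: [0.1, -0.2, -0.6]
width: 0.0944
clock 1.35 pos [ 0.5179 -0.3185  0.1999] az -58.54 w 0.0944 F [ 0.12 -0.24 -0.55] tilt [-7.0e-04  1.6e-03 -1.0e+00]
NEED d [ 0.0006  0.0018 -0.0001] yaw 0.11478241810226564
```

View pics/w1.png

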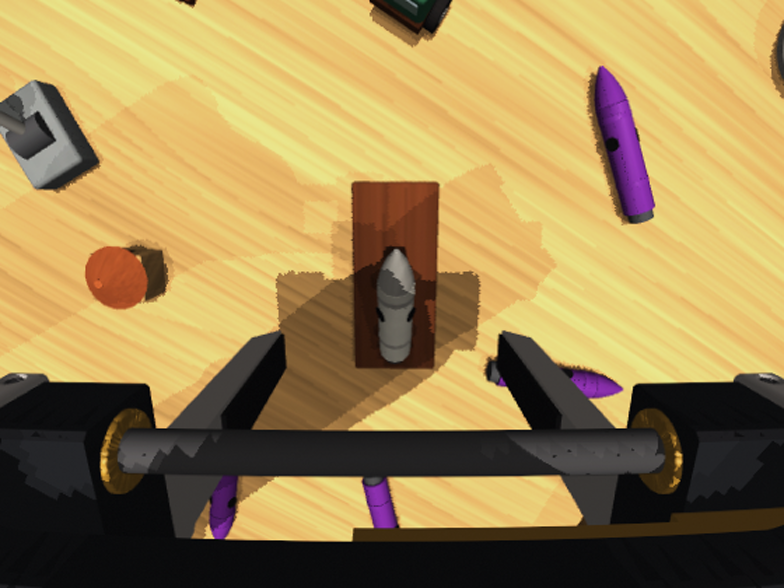

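```bash
python3 - <<'E'
from h import *
import pickle
c=pickle.load(open('w1.pkl','rb'));C=cam(c,c['st'])
im=c['image'];hsv=cv2.cvtColor(im,cv2.COLOR_RGB2HSV)
q=onplane(C,np.array([[352,182],[438,182],[434,367],[355,367]])/1.4,.012)[:,:2]
print(q.round(4).tolist(),q.mean(0),np.linalg.norm(np.roll(q,-1,0)-q,axis=1))
ax=q[0]+q[1]-q[2]-q[3];print('az',np.degrees(np.arctan2(ax[1],ax[0])))
# model projections
a=np.radians(31.35)
for cen in ([.5125,-.3224],q.mean(0)):
    u=np.array([np.cos(a),np.sin(a)])
    P=[np.r_[cen+u*(-.055+s*np.cos(np.radians(40))),.038+s*np.sin(np.radians(40))] for s in (0,.078,.095,.125)]
    print((proj(C,P)*1.4).round(0).tolist())
g=np.r_[q.mean(0)+u*.00475,.0881-.005];print(g)
need(g,-58.65)
print(q.mean(0))
# switch and ball etc. not needed
b=onplane(C,np.array([[37,82],[99,160],[50,189]])/1.4,.025);print(b.round(4))
E
```

```text
[[0.5651, -0.2533], [0.6006, -0.3113], [0.4666, -0.3939], [0.4304, -0.3348]] [ 0.51567734 -0.32334415] [0.0680178  0.15734157 0.06934564 0.15734876]
az 31.41752994399714
[[392.0, 355.0], [392.0, 300.0], [392.0, 284.0], [392.0, 252.0]]
[[395.0, 353.0], [396.0, 296.0], [396.0, 281.0], [396.0, 248.0]]
[ 0.51973386 -0.32087289  0.0831    ]
clock 1.4 pos [ 0.5167 -0.3202  0.2001] az -58.66 w 0.0938 F [-0.07 -0.69 -0.06] tilt [-7.e-04  7.e-04 -1.e+00]
NEED d [ 0.0022 -0.0022  0.117 ] yaw -0.01153111960192632
[ 0.51567734 -0.32334415]
[[ 0.5073 -0.0106  0.025 ]
 [ 0.4793 -0.0773  0.025 ]
 [ 0.4382 -0.0505  0.025 ]]
```

```bash
python3 -m pendant '[[[0.002,-0.001,0.03],0,1],[[0.002,-0.001,0.055],0,1],[[0.002,-0.001,0.06],0,1],[[0.002,-0.001,0.06],0,1]]'; python3 - <<'E'
from h import *
import pickle
need([.5197,-.3209,.0831],-58.65)
st=monitor.state();c=vision.camera('wrist');save('w2',c['image'],1.4);c['st']=st;pickle.dump(c,open('w2.pkl','wb'))
need([.5197,-.3209,.0831],-58.65)
C=cam(c,st);a=np.radians(31.4);u=np.array([np.cos(a),np.sin(a)])
for cen in ([.5125,-.3224],[.5157,-.3233],[.5145,-.325]):
    P=[np.r_[np.array(cen)+u*(-.055+s*np.cos(np.radians(40))),.038+s*np.sin(np.radians(40))] for s in (0,.078,.095,.125)]
    print((proj(C,P)*1.4).round(0).tolist())
E
```

```text
clock: 1.8
position: [0.5174, -0.3226, 0.1401]
eef_rot: [0.871, -0.491, -0.001, 0.0]
contact_force: [-0.4, -0.6, 0.5]
width: 0.0943
clock 1.8 pos [ 0.5174 -0.3226  0.1401] az -58.78 w 0.0943 F [-0.44 -0.56  0.53] tilt [-2.e-03  8.e-04 -1.e+00]
NEED d [-0.0002 -0.0029  0.057 ] yaw -0.13428140218076123
clock 1.85 pos [ 0.5182 -0.3226  0.141 ] az -58.76 w 0.094 F [ 0.39 -0.91 -0.02] tilt [-5.e-04  2.e-04 -1.e+00]
NEED d [-0.0006 -0.0022  0.0579] yaw -0.11321146413257566
[[387.0, 385.0], [386.0, 324.0], [385.0, 306.0], [385.0, 267.0]]
[[391.0, 382.0], [391.0, 320.0], [390.0, 301.0], [390.0, 262.0]]
[[392.0, 385.0], [392.0, 323.0], [392.0, 305.0], [392.0, 266.0]]
```

View pics/w2.png

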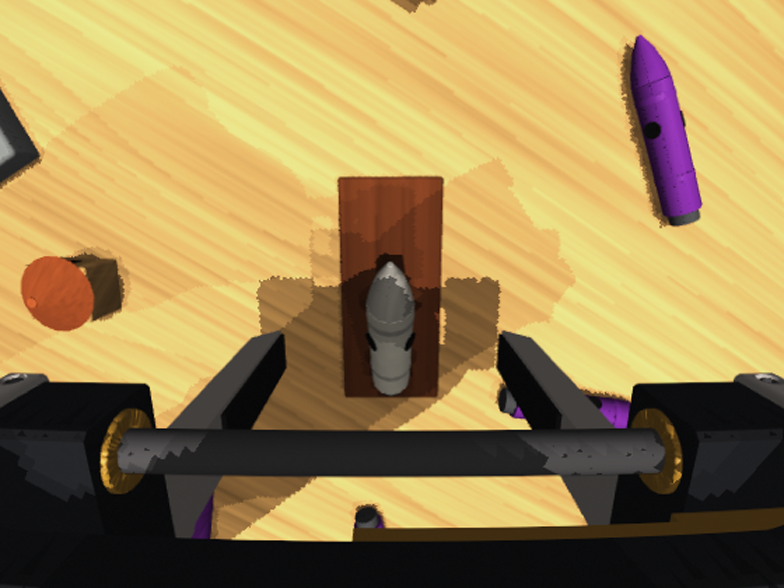

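The tip shows at (390,262), exactly where the wrist-based cradle centre predicts it. Descending and gripping lightly.

```bash
python3 -m pendant '[[[0,-0.0025,0.025],0,1],[[0,-0.0025,0.045],0,1],[[0,-0.0025,0.057],0,1],[[0,-0.0025,0.057],0,1],[[0,-0.0025,0.057],0,-1],[[0,-0.0025,0.057],0,-1],[[0,-0.0025,0.057],0,-1],[[0,-0.0025,0.057],0,-1],[[0,-0.0025,0.057],0,-1],[[0,-0.0025,0.057],0,-1]]' 4;  python3 - <<'E'
from h import *
need([.5197,-.3209,.0831],-58.65)
c=vision.camera('wrist');save('w3',c['image'],1.4)
E
```

```text
clock: 2.85
position: [0.5203, -0.3213, 0.0841]
eef_rot: [0.871, -0.491, -0.0, 0.0]
contact_force: [-0.1, -0.7, -0.3]
width: 0.0494
clock 2.85 pos [ 0.5203 -0.3213  0.0841] az -58.76 w 0.0494 F [-0.05 -0.71 -0.26] tilt [-5.e-04  2.e-04 -1.e+00]
NEED d [-0.0006  0.0003  0.001 ] yaw -0.109690752243921
```

View pics/w3.png

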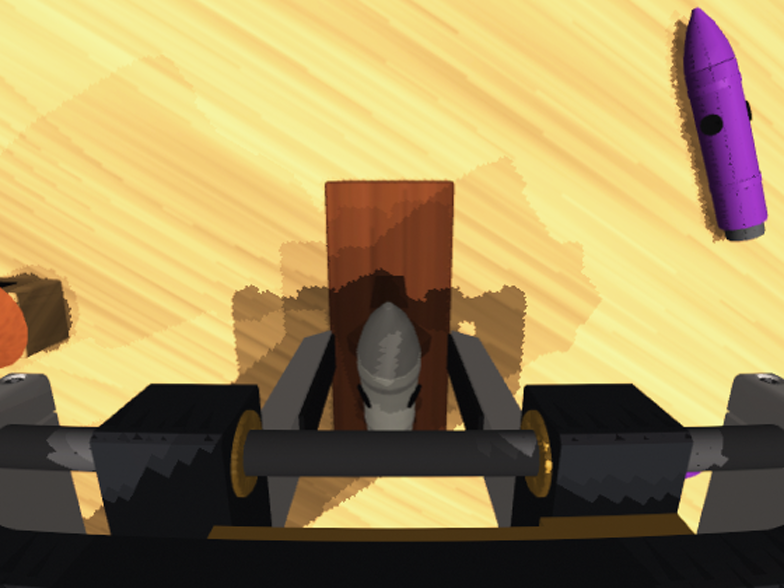

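```bash
python3 -m pendant '[[[0,0,0.001],0,-1],[[0,0,0.001],0,-1],[[0,0,0.001],0,-1],[[0,0,0.001],0,-1],[[0,0,0.001],0,-1]]' 4;  python3 -m pendant '[[[0,0,0.0],0,-1],[[0,0,-0.005],0,-1],[[0,0,-0.012],0,-1],[[0,0,-0.02],0,-1],[[0,0,-0.03],0,-1],[[0,0,-0.03],0,-1],[[0,0,-0.03],0,-1]]' 4; python3 - <<'E'
from h import *
c=vision.camera('wrist');save('w4',c['image'],1.4)
E
```

```text
clock: 3.4
position: [0.52, -0.3208, 0.0829]
eef_rot: [0.871, -0.491, -0.001, -0.0]
contact_force: [-1.9, 4.6, 0.4]
width: 0.0316
clock: 4.1
position: [0.5205, -0.3213, 0.1136]
eef_rot: [0.871, -0.491, 0.0, -0.0]
contact_force: [-0.5, -0.1, -0.9]
width: 0.0239
```

View pics/w4.png

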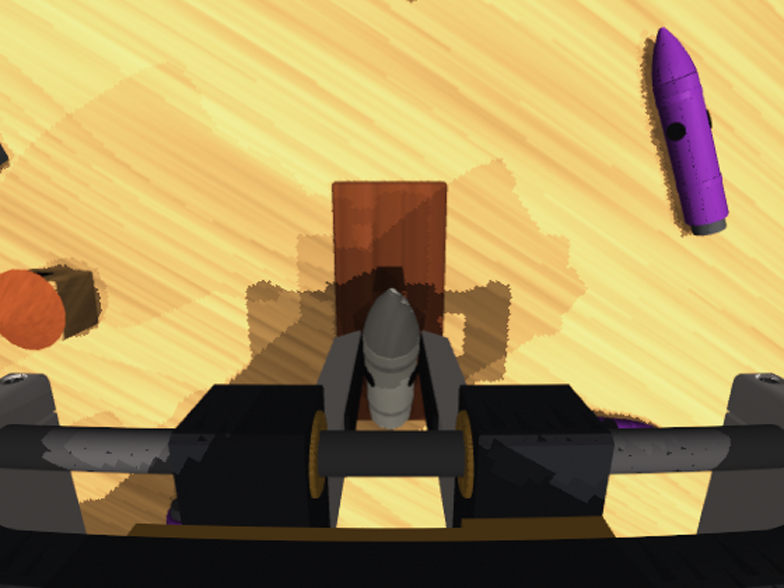

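```bash
python3 -m pendant '[[[0,0,-0.01],0,-1],[[0,0,-0.025],0,-1],[[0,0,-0.04],0,-1],[[0,0,-0.04],0,-1]]' 4; python3 - <<'E'
from h import *
c=vision.camera('wrist');save('w5',c['image'],1.4)
c=vision.camera('scene');save('s5',c['image'][130:300,120:320],4)
E
```

```text
clock: 4.55
position: [0.5216, -0.3218, 0.1562]
eef_rot: [0.871, -0.491, 0.002, -0.0]
contact_force: [-0.4, 0.6, 0.4]
width: 0.024
```

View pics/w5.png

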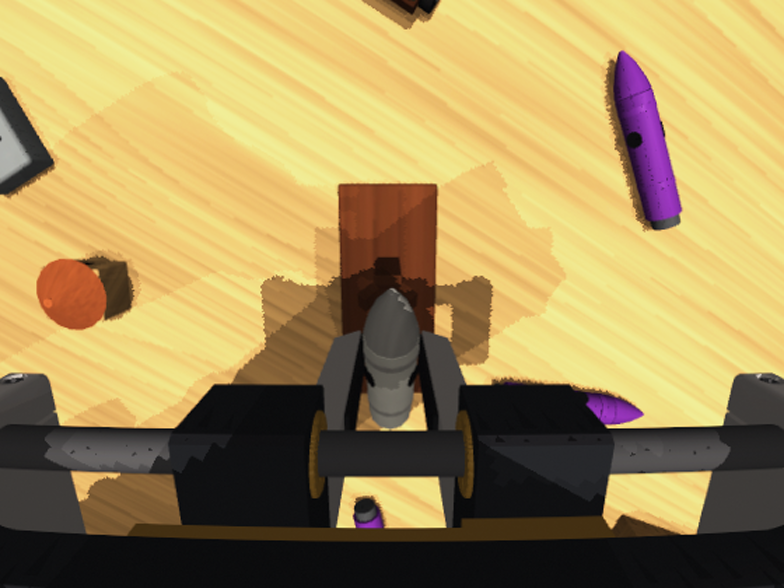

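View pics/s5.png

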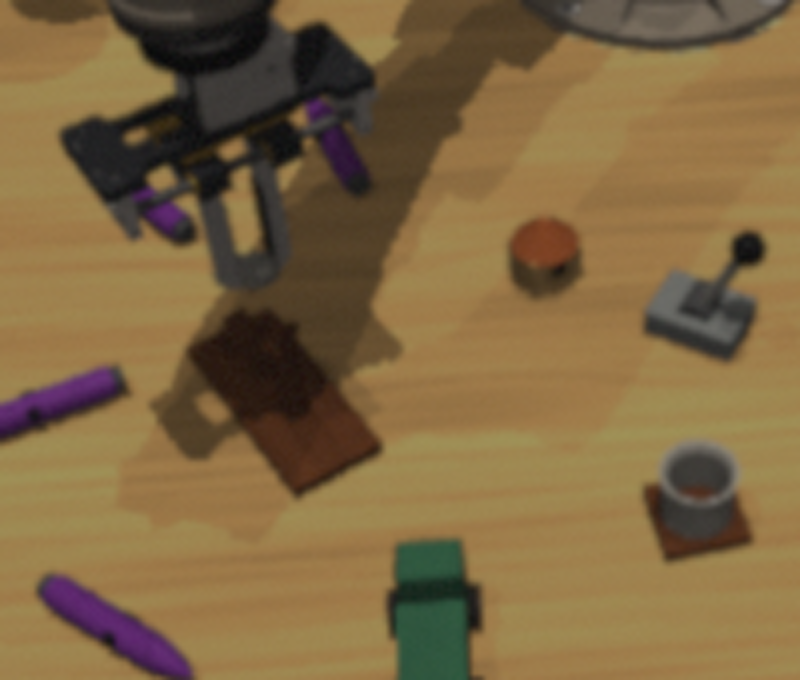

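```bash
python3 - <<'E'
from h import *
import pickle
d=pickle.load(open('c0.pkl','rb'))
T=cam(d['top']);S=cam(d['scene'])
n=lambda p:np.array(p)/1.4
print('boat hull ends',onplane(T,[n((228,225)),n((222,178))],.012).round(3).tolist(),'scene',onplane(S,[n((548,398)),n((532,358))],.012).round(3).tolist())
print('mast', tri([(T,n((211,155))),(S,n((558,341)))]))
print('truck',onplane(T,[n((462,180))],.05).round(3),'drum',onplane(T,[n((240,383))],.045).round(3),'house',onplane(T,[n((411,371))],.05).round(3))
c=pickle.load(open('w2.pkl','rb'));C=cam(c,c['st'])
# tool-frame model vs w5 tip (393,290), end of body ring (391,357)
cc=dict(c);
K,D,Rm,t=C
Tc=c['tool_from_camera'];Mi=np.linalg.inv(Tc)
CT=(K,D,Mi[:3,:3],Mi[:3,3])
for th in (50,45,40):
  for sg in (.072,.078,.084):
    a=np.radians(th);P=[[0,-(s-sg)*np.sin(a),-.005-(s-sg)*np.cos(a)] for s in (.125,.095,.040)]
    print(th,sg,(proj(CT,P)*1.4).round(0).tolist())
E
python3 -m pendant '[[[0,0,0],0,-1],[[0,0,-0.02],0,-1],[[0,0,-0.05],0,-1],[[0,0,-0.09],0,-1],[[0,0,-0.11],0,-1],[[0,0,-0.11],0,-1],[[0,0,-0.11],0,-1]]' 3; python3 - <<'E'
from h import *
c=vision.camera('wrist');save('w6',c['image'],1.4)
need([.618,.077,.266],-100)
E
```

```text
boat hull ends [[0.655, 0.186, 0.012], [0.739, 0.198, 0.012]] scene [[0.751, 0.189, 0.012], [0.66, 0.184, 0.012]]
mast (array([0.73608923, 0.17952515, 0.16169147]), [0.0023001852913554963, 0.002300185291355516])
truck [[ 0.725 -0.217  0.05 ]] drum [[0.384 0.154 0.045]] house [[ 0.404 -0.129  0.05 ]]
50 0.072 [[391.0, 291.0], [391.0, 341.0], [391.0, 401.0]]
50 0.078 [[391.0, 302.0], [391.0, 349.0], [391.0, 406.0]]
50 0.084 [[391.0, 313.0], [391.0, 357.0], [391.0, 410.0]]
45 0.072 [[391.0, 304.0], [391.0, 346.0], [391.0, 395.0]]
45 0.078 [[391.0, 314.0], [391.0, 353.0], [391.0, 399.0]]
45 0.084 [[391.0, 323.0], [391.0, 359.0], [391.0, 403.0]]
40 0.072 [[391.0, 318.0], [391.0, 351.0], [391.0, 389.0]]
40 0.078 [[391.0, 326.0], [391.0, 357.0], [391.0, 392.0]]
40 0.084 [[391.0, 333.0], [391.0, 362.0], [391.0, 395.0]]
clock: 5.35
position: [0.5202, -0.3211, 0.2633]
eef_rot: [0.871, -0.491, 0.0, 0.0]
contact_force: [0.9, -0.6, -0.6]
width: 0.0237
clock 5.4 pos [ 0.5199 -0.321   0.2626] az -58.76 w 0.0239 F [-0.08 -0.01 -0.23] tilt [-9.e-04  5.e-04 -1.e+00]
NEED d [-0.2894 -0.2903 -0.0033] yaw 41.24039881002483
```

View pics/w6.png

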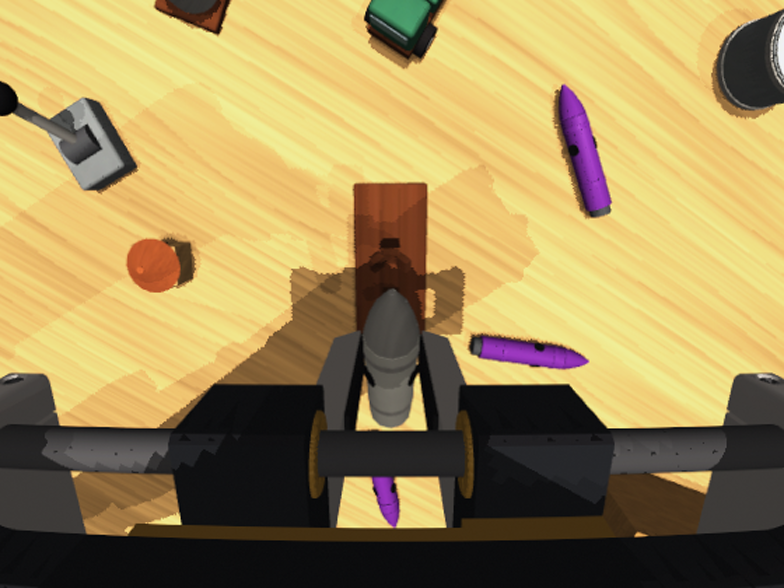

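```bash
python3 - <<'E'
from h import *
need([.675,.067,.20],-100)
E
```

```text
clock 5.4 pos [ 0.5199 -0.321   0.2626] az -58.76 w 0.0239 F [-0.08 -0.01 -0.23] tilt [-9.e-04  5.e-04 -1.e+00]
NEED d [-0.2512 -0.3339  0.0626] yaw 41.24039881002483
```

```bash
python3 -m pendant '[[[-0.012,-0.016,0],2,-1],[[-0.035,-0.047,0],6,-1],[[-0.06,-0.08,0],10,-1],[[-0.085,-0.113,0],14,-1],[[-0.11,-0.146,0],18,-1],[[-0.135,-0.18,0],22,-1],[[-0.16,-0.213,0],26,-1],[[-0.185,-0.246,0.01],30,-1],[[-0.21,-0.28,0.02],34,-1],[[-0.233,-0.31,0.04],38,-1],[[-0.247,-0.328,0.055],41,-1],[[-0.251,-0.334,0.063],41.2,-1]]' 3;python3 -m pendant '[[[0,0,0],0,-1],[[0,0,0],0,-1]]'; python3 - <<'E'
from h import *
import pickle
need([.675,.067,.20],-100)
d={}
for n in ('wrist','scene','top'):
    st=monitor.state();c=vision.camera(n);c['st']=st;d[n]=c
save('w7',d['wrist']['image'],1.4)
pickle.dump(d,open('c7.pkl','wb'))
s=d['scene']['image'][150:280,260:420];t=d['top']['image'][100:230,160:320]
save('st7',np.vstack([cv2.resize(s,None,fx=3.5,fy=2.3*3.5/3.5*1.5,interpolation=3)]))
save('tt7',t,4)
E
```

```text
clock: 6.6
position: [0.6741, 0.0702, 0.1961]
eef_rot: [-0.644, 0.765, 0.002, -0.002]
contact_force: [0.4, 0.5, -0.3]
width: 0.0241
clock: 6.8
position: [0.6736, 0.0692, 0.1953]
eef_rot: [-0.644, 0.765, 0.002, -0.003]
contact_force: [-0.1, 0.2, 0.1]
width: 0.0239
clock 6.8 pos [0.6736 0.0692 0.1953] az -99.79 w 0.0239 F [-0.07  0.19  0.08] tilt [-6.9e-03  4.0e-04 -1.0e+00]
NEED d [ 0.0019 -0.0018 -0.0047] yaw 0.21189029282058414
```

View pics/w7.png

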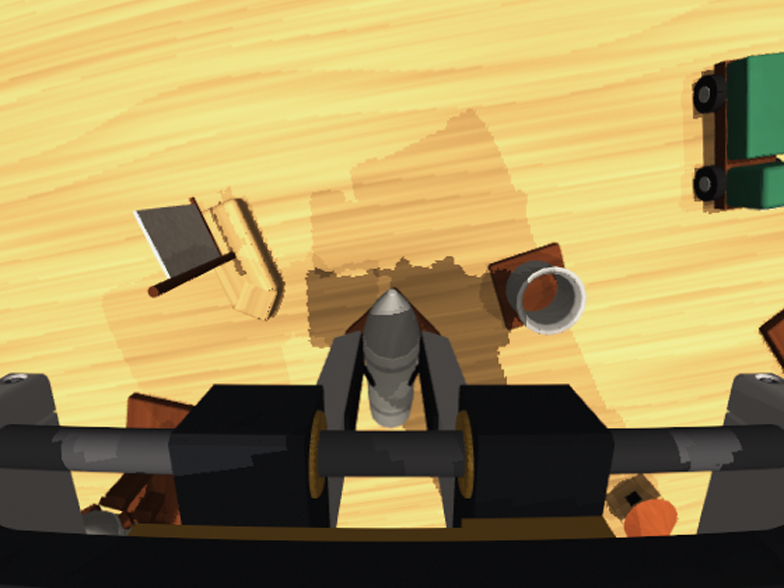

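View pics/st7.png

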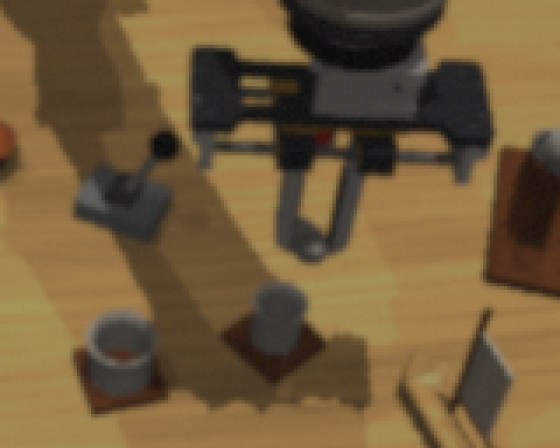

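View pics/tt7.png

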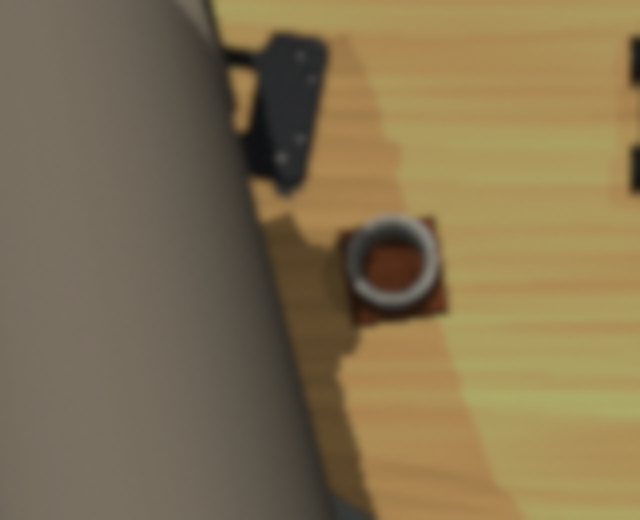

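```bash
python3 - <<'E'
from h import *
import pickle
d=pickle.load(open('c7.pkl','rb'))
W=cam(d['wrist'],d['wrist']['st']);im=d['wrist']['image']
save('w7c',im[160:250,330:430],6)
print(d['wrist']['st']['position'])
S=cam(d['scene']);save('s7c',d['scene']['image'][200:280,270:370],6)
E
```

```text
[0.6735618  0.06921708 0.19527471]
```

View pics/w7c.png

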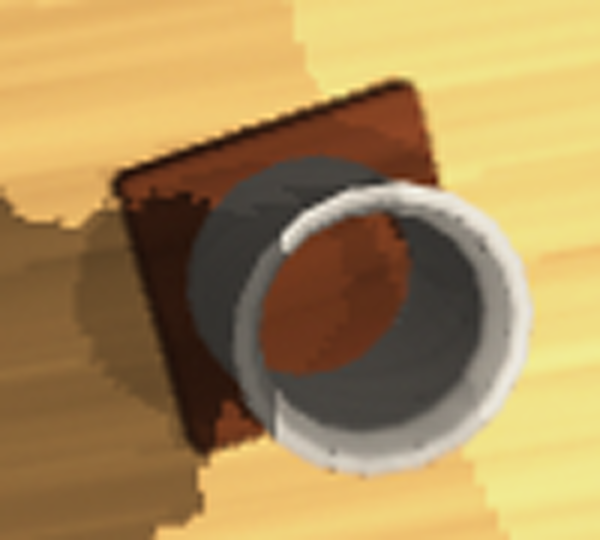

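View pics/s7c.png

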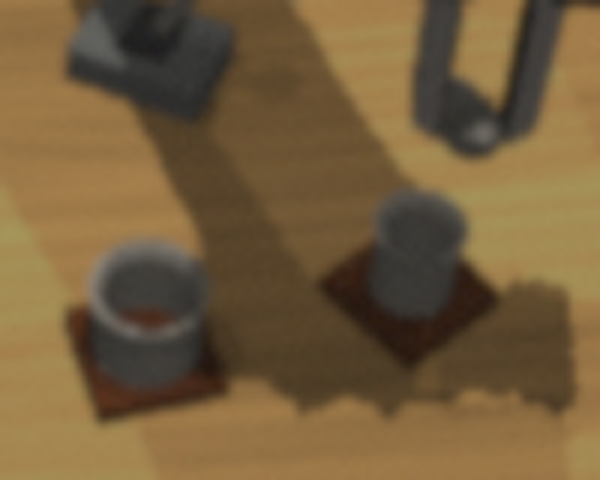

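```bash
python3 - <<'E'
from h import *
import pickle
d=pickle.load(open('c7.pkl','rb'))
W=cam(d['wrist'],d['wrist']['st'])
u=lambda p,x,y,f:(np.array(p,float)+.5)/f-.5+[x,y]
print('wide cup mouth wrist',onplane(W,[u((382,328),330,160,6)],.052).round(4))
print('L,R diam',onplane(W,u([(235,328),(530,328)],330,160,6),.052).round(4).tolist())
q=onplane(W,u([(118,180),(412,84),(203,452)],330,160,6),.010);print(q.round(4).tolist(),((q[1]+q[2])/2).round(4),np.linalg.norm(q[1]-q[0]),np.linalg.norm(q[2]-q[0]))
E
python3 -c "
from h import *
need([.7085,.061,.12],-100)"
```

```text
wide cup mouth wrist [[ 0.6419 -0.0453  0.052 ]]
L,R diam [[0.6463, -0.02, 0.052], [0.6374, -0.0711, 0.052]]
[[0.6661, -0.0112, 0.01], [0.6751, -0.0689, 0.01], [0.6084, -0.0217, 0.01]] [ 0.6417 -0.0453  0.01  ] 0.05843916367890783 0.05862800734268983
clock 6.95 pos [0.6743 0.0686 0.1969] az -99.89 w 0.0235 F [-0.26 -0.26 -0.53] tilt [-4.2e-03  6.0e-04 -1.0e+00]
NEED d [ 0.0017 -0.0353  0.0767] yaw 0.10778338890204964
```

```bash
python3 -c "
from h import *
need([.7116,.0606,.078],-100)"; python3 -m pendant '[[[0.001,-0.02,0],0,-1],[[0.0015,-0.038,0.02],0,-1],[[0.0015,-0.038,0.06],0,-1],[[0.0015,-0.038,0.09],0,-1],[[0.0015,-0.038,0.112],0,-1],[[0.0015,-0.038,0.118],0,-1],[[0.0015,-0.038,0.118],0,-1]]' 3; python3 - <<'E'
from h import *
import pickle
need([.7116,.0606,.078],-100)
d={}
for n in ('wrist','scene','top'):
    st=monitor.state();c=vision.camera(n);c['st']=st;d[n]=c
save('w8',d['wrist']['image'],1.4)
pickle.dump(d,open('c8.pkl','wb'))
save('s8',d['scene']['image'][170:290,280:420],5)
E
```

```text
clock 6.95 pos [0.6743 0.0686 0.1969] az -99.89 w 0.0235 F [-0.26 -0.26 -0.53] tilt [-4.2e-03  6.0e-04 -1.0e+00]
NEED d [ 0.0015 -0.0386  0.1187] yaw 0.10778338890204964
clock: 7.65
position: [0.711, 0.0599, 0.0789]
eef_rot: [-0.643, 0.766, 0.002, -0.002]
contact_force: [0.2, 0.2, 0.1]
width: 0.0237
clock 7.65 pos [0.711  0.0599 0.0789] az -99.93 w 0.0237 F [0.22 0.16 0.14] tilt [-4.6e-03  4.0e-04 -1.0e+00]
NEED d [-0.0008 -0.0005  0.0009] yaw 0.07003633719170921
```

View pics/s8.png

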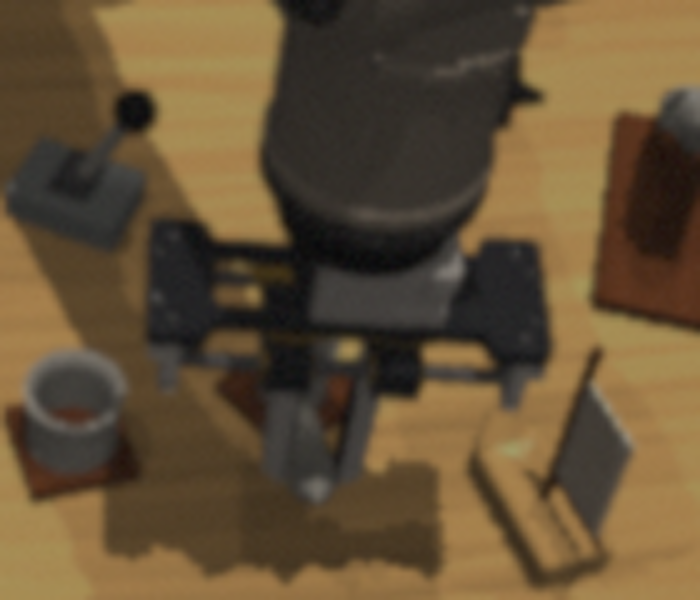

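View pics/w8.png

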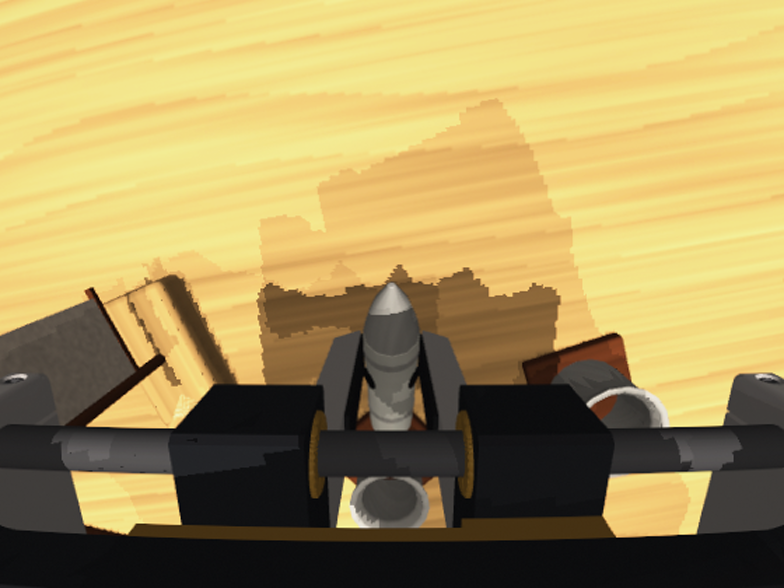

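```bash
python3 - <<'E'
from h import *
import pickle
d=pickle.load(open('c8.pkl','rb'))
w=d['wrist'];W=cam(w,w['st'])
u=lambda p:np.array(p,float)/1.4
print(onplane(W,[u((389.5,503)),u((350,503)),u((428,503))],.052).round(4).tolist())
print('wide',onplane(W,[u((630,420))],.052).round(4).tolist())
save('w8c',w['image'][190:390,220:340],5)
Mi=np.linalg.inv(w['tool_from_camera']);CT=(W[0],W[1],Mi[:3,:3],Mi[:3,3])
for th,sg,off in ((50,.072,0),(50,.078,.006),(52,.078,.008),(55,.078,0),(53,.075,0)):
    a=np.radians(th);P=[[0,-(s-sg)*np.sin(a),-.005+off-(s-sg)*np.cos(a)] for s in (.125,.095,.020,.0)]
    print(th,sg,off,(proj(CT,P)).round(1).tolist())
E
```

```text
[[0.6217, 0.0766, 0.052], [0.6252, 0.0971, 0.052], [0.6181, 0.0566, 0.052]]
wide [[0.6482, -0.0512, 0.052]]
50 0.072 0 [[279.8, 207.3], [279.7, 243.3], [279.6, 297.1], [279.5, 306.6]]
50 0.078 0.006 [[279.7, 212.1], [279.7, 245.0], [279.5, 295.8], [279.5, 305.0]]
52 0.078 0.008 [[279.7, 208.2], [279.7, 242.7], [279.5, 297.1], [279.5, 307.0]]
55 0.078 0 [[279.7, 208.2], [279.7, 246.6], [279.6, 307.0], [279.5, 318.0]]
53 0.075 0 [[279.8, 206.6], [279.7, 244.5], [279.6, 302.6], [279.5, 313.0]]
```

View pics/w8c.png

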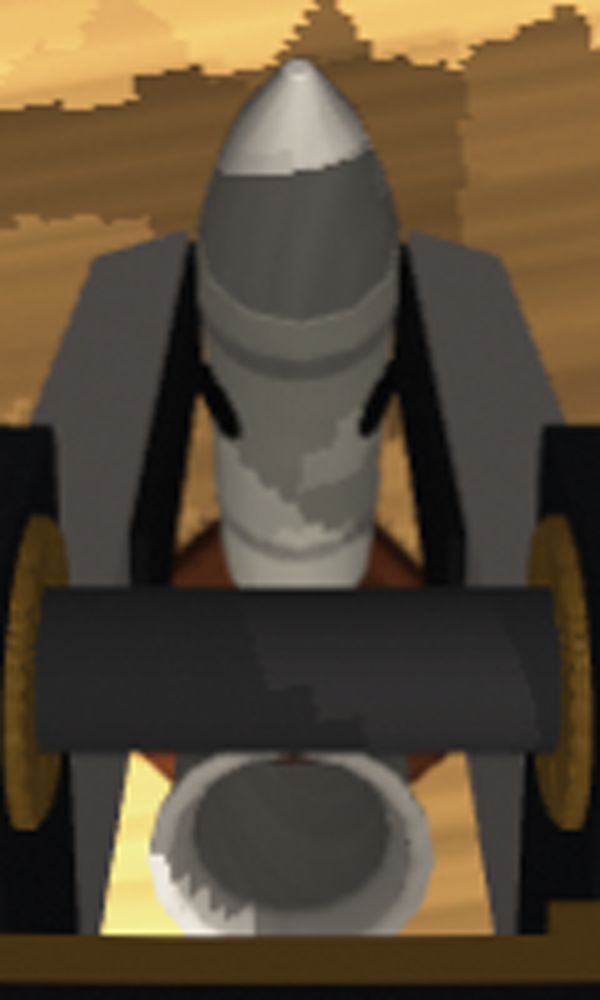

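```bash
python3 -m pendant '[[[0,-0.004,0],0,-1],[[0,-0.004,0.005],0,-1],[[0,-0.004,0.009],0,-1],[[0,-0.004,0.009],0,-1]]' 5; python3 -m pendant '[[[0,0.005,0],0,-1],[[0,0.0095,-0.008],0,-1],[[0,0.014,-0.014],0,-1],[[0,0.018,-0.019],0,-1],[[0,0.023,-0.024],0,-1],[[0,0.028,-0.028],0,-1],[[0,0.028,-0.028],0,-1]]' 5; python3 - <<'E'
from h import *
import pickle
st=monitor.state();print(st['position'],st['contact_force'])
c=vision.camera('wrist');c['st']=st
save('w9',c['image'][150:400,180:380],3)
pickle.dump(c,open('w9.pkl','wb'))
E
```

```text
clock: 8.2
position: [0.7155, 0.0598, 0.0709]
eef_rot: [-0.643, 0.766, 0.001, -0.001]
contact_force: [-1.2, -0.4, -0.8]
width: 0.0235
clock: 8.9
position: [0.6877, 0.0649, 0.0998]
eef_rot: [-0.644, 0.765, 0.001, -0.001]
contact_force: [0.5, -0.4, 0.3]
width: 0.0238
[0.68766147 0.06488995 0.09982088] [ 0.54707068 -0.41372642  0.25894134]
```

View pics/w9.png

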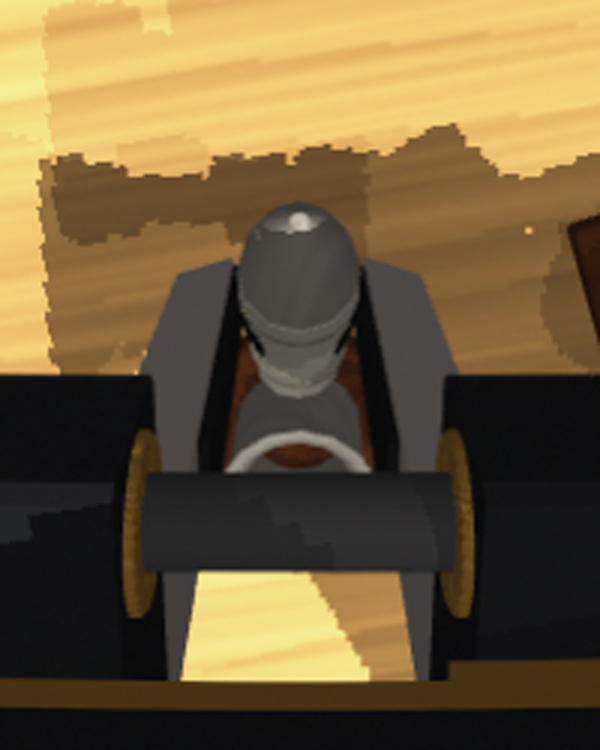

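```bash
python3 -m pendant '[[[0,0.006,-0.004],0,-1],[[0,0.012,-0.0075],0,-1],[[0,0.018,-0.0105],0,-1],[[0,0.024,-0.0125],0,-1],[[0,0.03,-0.014],0,-1],[[0,0.036,-0.015],0,-1],[[0,0.039,-0.0155],0,-1],[[0,0.039,-0.0155],0,-1]]' 5; python3 - <<'E'
from h import *
import pickle
st=monitor.state();print(st['position'],st['contact_force'])
d={}
for n in ('wrist','scene','top'):
    st=monitor.state();c=vision.camera(n);c['st']=st;d[n]=c
save('w10',d['wrist']['image'][150:400,180:380],3)
save('s10',d['scene']['image'][170:290,280:420],5)
pickle.dump(d,open('c10.pkl','wb'))
W=cam(d['wrist'],d['wrist']['st']);Mi=np.linalg.inv(d['wrist']['tool_from_camera']);CT=(W[0],W[1],Mi[:3,:3],Mi[:3,3])
for th,sg,off in ((10,.078,0),(5,.078,0),(0,.078,0),(0,.078,.006),(-5,.078,0)):
    a=np.radians(th);P=[[0,-(s-sg)*np.sin(a),-.005+off-(s-sg)*np.cos(a)] for s in (.125,.095,.020,.0)]
    print(th,sg,off,((proj(CT,P)-[180,150])*3).round(1).tolist())
E
```

```text
clock: 9.75
position: [0.6491, 0.0716, 0.1151]
eef_rot: [-0.644, 0.765, 0.001, -0.001]
contact_force: [0.6, -0.1, -0.7]
width: 0.0237
[0.64914338 0.07155858 0.11511811] [ 0.55626105 -0.12182859 -0.70985728]
10 0.078 0 [[299.5, 426.2], [299.1, 366.4], [298.6, 284.7], [298.5, 271.1]]
5 0.078 0 [[299.5, 455.0], [299.1, 375.0], [298.6, 264.6], [298.5, 246.2]]
0 0.078 0 [[299.5, 482.3], [299.1, 383.2], [298.5, 244.8], [298.5, 221.6]]
0 0.078 0.006 [[299.4, 459.1], [299.0, 367.6], [298.5, 237.5], [298.4, 215.3]]
-5 0.078 0 [[299.4, 507.6], [299.1, 391.0], [298.5, 225.4], [298.5, 197.3]]
```

View pics/w10.png

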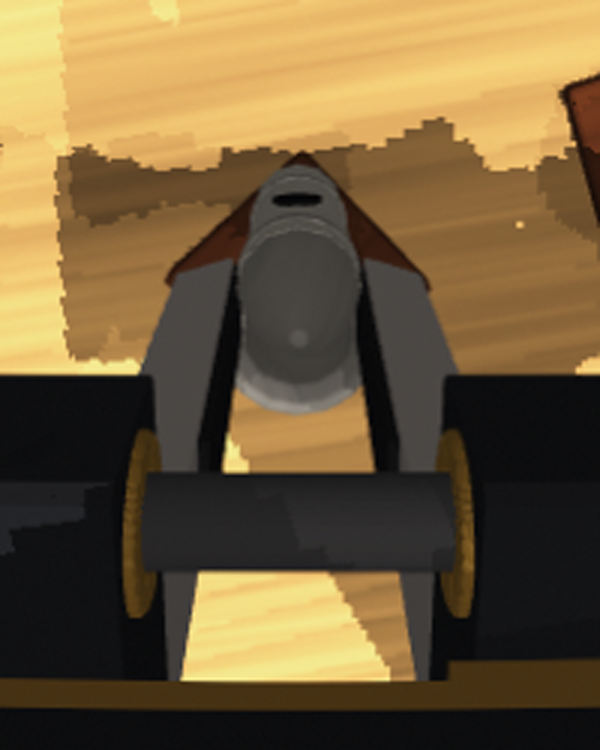

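View pics/s10.png

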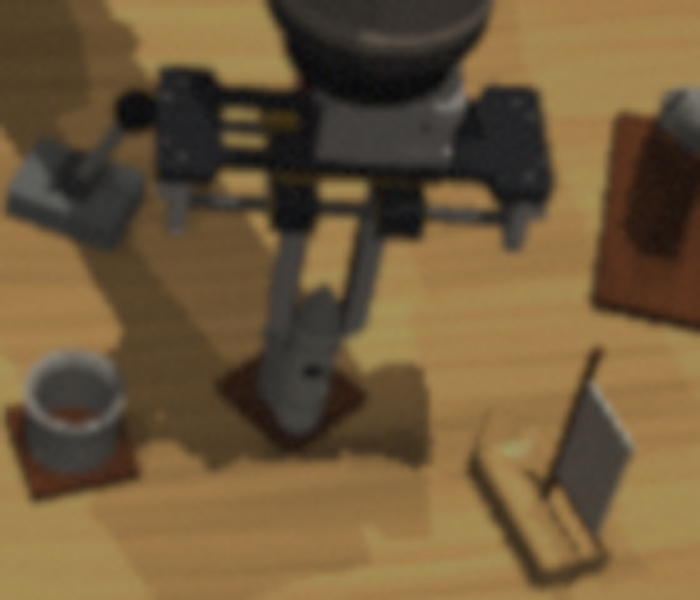

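```bash
python3 - <<'E'
from h import *
import pickle
d=pickle.load(open('c10.pkl','rb'))
W=cam(d['wrist'],d['wrist']['st']);Mi=np.linalg.inv(d['wrist']['tool_from_camera']);CT=(W[0],W[1],Mi[:3,:3],Mi[:3,3])
S=cam(d['scene']);st=d['wrist']['st'];Rm=R.from_quat(st['eef_rot']).as_matrix()
print('wrist tip 298,338; tail outer ~160-175. scene nose tip (322,288) tail lower end (298,437)')
for th,sg,off in ((20,.078,0),(15,.078,0),(15,.078,.01),(10,.078,.02),(5,.078,.025),(0,.078,.03),(0,.07,.03)):
    a=np.radians(th);P=np.array([[0,-(s-sg)*np.sin(a),-.005+off-(s-sg)*np.cos(a)] for s in (.125,.095,.020,.0)])
    print(th,sg,off,((proj(CT,P)-[180,150])*3).round(0).tolist(),((proj(S,P@Rm.T+st['position'])[[0,3]]-[280,170])*5).round(0).tolist())
E
```

```text
wrist tip 298,338; tail outer ~160-175. scene nose tip (322,288) tail lower end (298,437)
20 0.078 0 [[299.0, 366.0], [299.0, 349.0], [299.0, 325.0], [298.0, 322.0]] [[330.0, 265.0], [298.0, 350.0]]
15 0.078 0 [[299.0, 396.0], [299.0, 358.0], [299.0, 305.0], [298.0, 296.0]] [[330.0, 257.0], [297.0, 362.0]]
15 0.078 0.01 [[299.0, 364.0], [299.0, 334.0], [299.0, 291.0], [298.0, 283.0]] [[327.0, 270.0], [295.0, 373.0]]
10 0.078 0.02 [[299.0, 362.0], [299.0, 320.0], [298.0, 259.0], [298.0, 248.0]] [[324.0, 277.0], [293.0, 397.0]]
5 0.078 0.025 [[299.0, 374.0], [299.0, 317.0], [298.0, 234.0], [298.0, 220.0]] [[323.0, 276.0], [292.0, 413.0]]
0 0.078 0.03 [[299.0, 383.0], [299.0, 315.0], [298.0, 211.0], [298.0, 193.0]] [[321.0, 276.0], [291.0, 430.0]]
0 0.07 0.03 [[299.0, 406.0], [299.0, 331.0], [298.0, 219.0], [298.0, 200.0]] [[323.0, 266.0], [293.0, 421.0]]
```

```bash
python3 - <<'E'
from h import *
import pickle
d=pickle.load(open('c10.pkl','rb'))
save('w10c',d['wrist']['image'][190:300,230:330],6)
save('s10c',d['scene']['image'][210:270,310:370],10)
E
```

```text
(no output)
```

View pics/w10c.png

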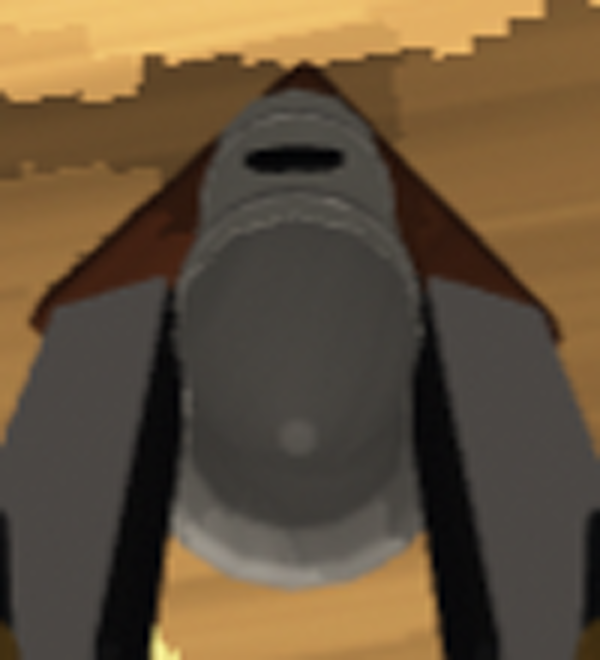

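View pics/s10c.png

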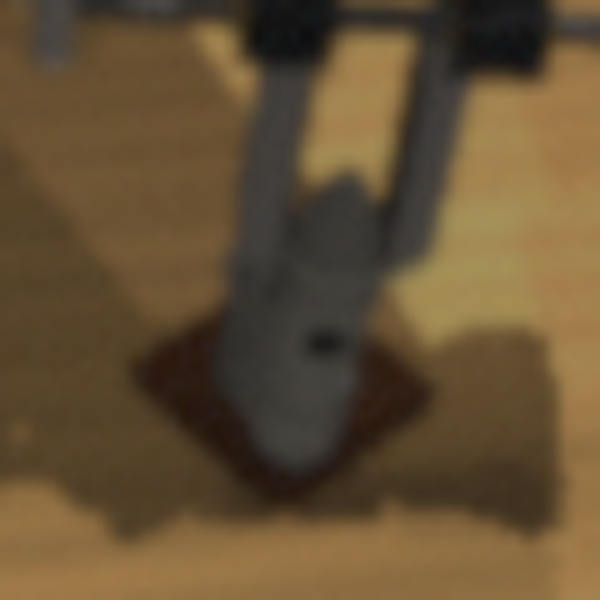

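```bash
python3 - <<'E'
from h import *
import pickle
d=pickle.load(open('c10.pkl','rb'))
w=d['wrist'];W=cam(w,w['st']);S=cam(d['scene']);st=w['st'];Rm=R.from_quat(st['eef_rot']).as_matrix()
tl=lambda X:(Rm.T@(X-st['position'])).round(4)
f=lambda p,x,y,k:(np.array(p)+.5)/k-.5+[x,y]
X,r=tri([(W,f((297,437),230,190,6)),(S,f((350,178),310,210,10))]);print('tip',X.round(4),r,tl(X))
Y,r=tri([(W,f((298,130),230,190,6)),(S,f((295,455),310,210,10))]);print('tail?',Y.round(4),r,tl(Y));print(np.linalg.norm(X-Y))
# slot window
Z,r=tri([(W,f((295,159),230,190,6)),(S,f((326,343),310,210,10))]);print('slot',Z.round(4),r,tl(Z))
# slot in initial image: original top c0 
E
```

```text
tip [0.6589 0.0699 0.1406] [0.00023719838049192937, 0.000237198380491979] [-0.0001 -0.0098 -0.0255]
tail? [0.6548 0.071  0.0242] [0.00021234215190049473, 0.0002123421519005403] [-0.0004 -0.0059  0.0909]
0.11650495231348257
slot [0.6677 0.0687 0.088 ] [0.00011222857074079966, 0.00011222857074080075] [-0.0004 -0.0189  0.027 ]
```

```bash
python3 -m pendant '[[[0,0,0],0,-1],[[0,0,0],0,-1],[[0,-0.002,0],0,-1],[[0,-0.004,-0.001],0,-1],[[0,-0.004,-0.003],0,-1],[[0,-0.004,-0.006],0,-1],[[0,-0.004,-0.006],0,-1]]' 10; python3 - <<'E'
from h import *
import pickle
st=monitor.state();print(st['position'],st['contact_force'])
d={}
for n in ('wrist','scene'):
    st=monitor.state();c=vision.camera(n);c['st']=st;d[n]=c
save('w11c',d['wrist']['image'][190:300,230:330],6)
save('s11c',d['scene']['image'][210:270,310:370],10)
pickle.dump(d,open('c11.pkl','wb'))
E
```

```text
clock: 10.6
position: [0.6538, 0.0707, 0.1214]
eef_rot: [-0.643, 0.765, 0.001, -0.0]
contact_force: [-0.1, -0.2, -0.3]
width: 0.0234
[0.65376547 0.0707257  0.12143158] [-0.06297383 -0.24948249 -0.28205218]
```

View pics/w11c.png

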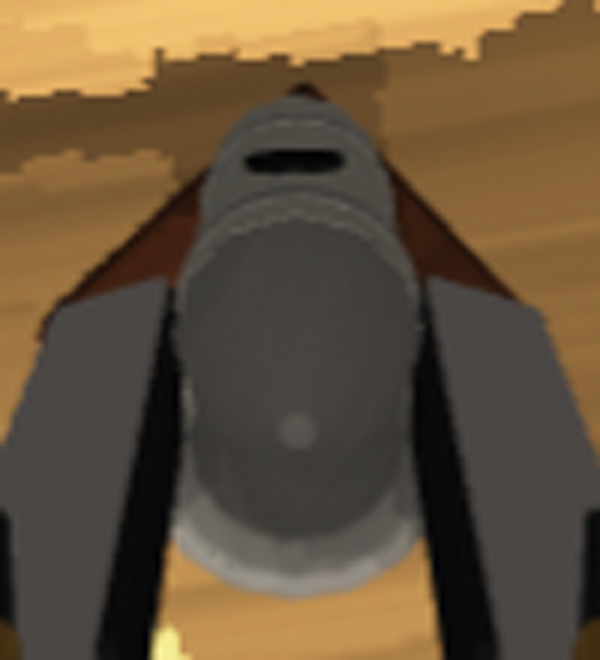

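View pics/s11c.png

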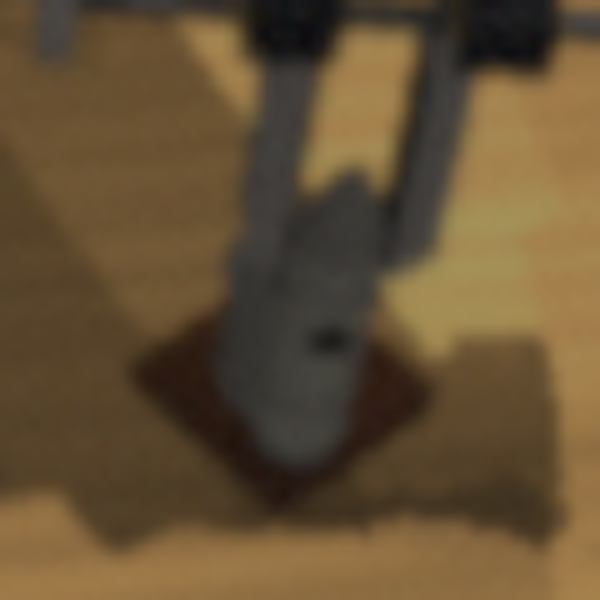

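```bash
python3 -m pendant '[[[0,-0.002,-0.004],0,-1],[[0,-0.002,-0.012],0,-1],[[0,-0.002,-0.022],0,-1],[[0,-0.002,-0.032],0,-1],[[0,-0.002,-0.042],0,-1],[[0,-0.002,-0.05],0,-1],[[0,-0.002,-0.052],0,-1],[[0,-0.002,-0.052],0,-1]]' 10; python3 - <<'E'
from h import *
import pickle
st=monitor.state();print(st['position'],st['contact_force'])
d={}
for n in ('wrist','scene','top'):
    st=monitor.state();c=vision.camera(n);c['st']=st;d[n]=c
save('w12c',d['wrist']['image'][190:300,230:330],6)
save('s12c',d['scene']['image'][190:270,310:370],8)
pickle.dump(d,open('c12.pkl','wb'))
E
```

```text
clock: 11.5
position: [0.6558, 0.0703, 0.1735]
eef_rot: [-0.643, 0.765, 0.001, -0.0]
contact_force: [-0.4, 1.1, 0.2]
width: 0.0234
[0.65577646 0.07032682 0.17345562] [-0.39354606  1.08906826  0.17605406]
```

View pics/w12c.png

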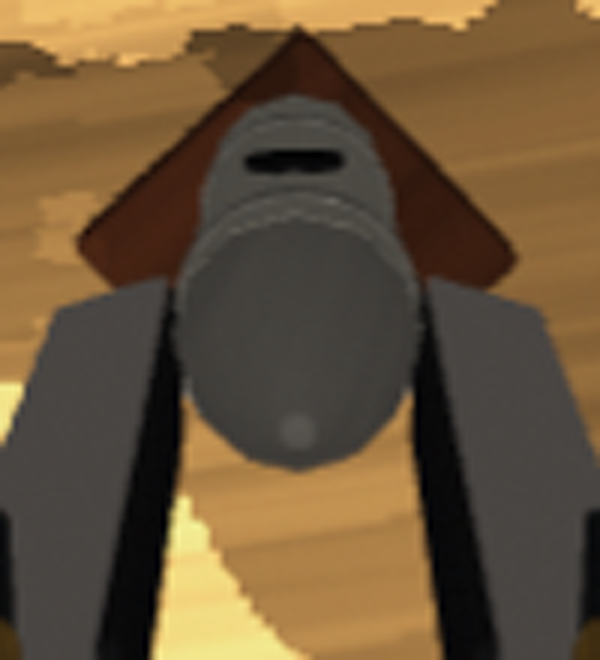

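View pics/s12c.png

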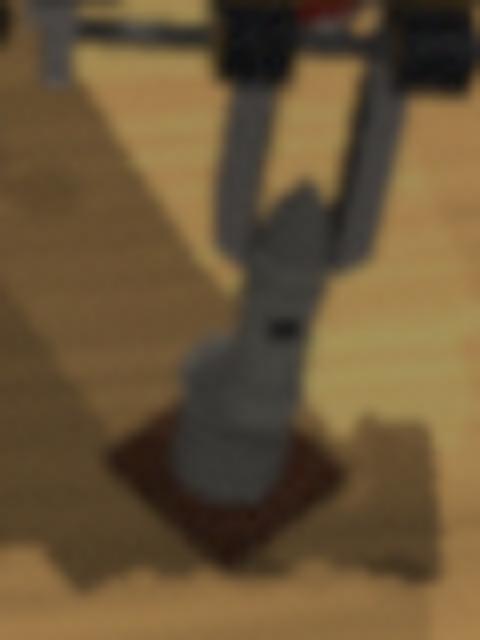

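```bash
cat >> h.py <<'E'
def toolcam(w):
    Mi=np.linalg.inv(w['tool_from_camera']);return (w['intrinsics'],np.array([w['k1'],0,0,0,0.]),Mi[:3,:3],Mi[:3,3])
def tl(X,st):
    return (R.from_quat(st['eef_rot']).as_matrix().T@(np.asarray(X)-st['position']))
def fp(p,x,y,k): return (np.array(p)+.5)/k-.5+[x,y]
def circ(tip,th,L,s,r,n=72):
    # tool-frame circle of rocket at s from tail, radius r, tip known, lean th deg toward -y
    a=np.radians(th);u=np.array([0,-np.sin(a),-np.cos(a)]);v=np.array([0,np.cos(a),-np.sin(a)])
    t=np.linspace(0,2*np.pi,n);c=np.array(tip)-(L-s)*u
    return c+r*(np.cos(t)[:,None]*np.array([1,0,0])+np.sin(t)[:,None]*v)
E
python3 - <<'E'
from h import *
import pickle
d=pickle.load(open('c12.pkl','rb'));w=d['wrist'];st=w['st'];W=cam(w,st);S=cam(d['scene']);CT=toolcam(w)
X,r=tri([(W,fp((297,431),230,190,6)),(S,fp((308,178),310,190,8))]);print('tip',X.round(4),r,tl(X,st).round(4))
X2,r=tri([(W,fp((295,160),230,190,6)),(S,fp((284,327),310,190,8))]);print('slot',X2.round(4),tl(X2,st).round(4),r)
tip=tl(X,st)
for th in (-4,-2,0,2,4,6,8):
    o=[]
    for s,rr in ((0,.0095),(.008,.012),(.095,.012)):
        p=(proj(CT,circ(tip,th,.125,s,rr))-[230,190]+.5)*6-.5
        o.append((s,p.min(0).round(0).tolist(),p.max(0).round(0).tolist()))
    print(th,o)
E
```

```text
tip [0.6692 0.0676 0.2071] [0.0006811774511239854, 0.0006811774511239717] [ 0.0003 -0.0137 -0.0337]
slot [0.6745 0.0671 0.1479] [-0.0001 -0.0191  0.0255] [0.00048444515396832254, 0.00048444515396844597]
-4 [(0, [234.0, -51.0], [370.0, 80.0]), (0.008, [214.0, -56.0], [390.0, 114.0]), (0.095, [173.0, 156.0], [435.0, 399.0])]
-2 [(0, [234.0, -21.0], [369.0, 111.0]), (0.008, [214.0, -27.0], [390.0, 144.0]), (0.095, [173.0, 166.0], [435.0, 411.0])]
0 [(0, [234.0, 10.0], [369.0, 141.0]), (0.008, [214.0, 2.0], [389.0, 173.0]), (0.095, [173.0, 176.0], [435.0, 423.0])]
2 [(0, [235.0, 40.0], [369.0, 171.0]), (0.008, [215.0, 31.0], [389.0, 202.0]), (0.095, [173.0, 186.0], [435.0, 436.0])]
4 [(0, [235.0, 70.0], [368.0, 201.0]), (0.008, [215.0, 60.0], [389.0, 231.0]), (0.095, [173.0, 196.0], [435.0, 448.0])]
6 [(0, [235.0, 100.0], [368.0, 232.0]), (0.008, [215.0, 90.0], [389.0, 261.0]), (0.095, [174.0, 206.0], [434.0, 460.0])]
8 [(0, [235.0, 130.0], [368.0, 262.0]), (0.008, [215.0, 119.0], [388.0, 290.0]), (0.095, [174.0, 217.0], [434.0, 472.0])]
```

```bash
python3 - <<'E'
from h import *
import pickle
d=pickle.load(open('c12.pkl','rb'));w=d['wrist'];st=w['st'];W=cam(w,st);S=cam(d['scene']);CT=toolcam(w)
o,dr=rays(CT,[fp((297,431),230,190,6)])
for zt in (-.032,-.026,-.02,-.014):
  tip=o+dr[0]*((zt-o[2])/dr[0][2])
  Rm=R.from_quat(st['eef_rot']).as_matrix()
  print(zt,'tip y',tip[1].round(4),'scene tip px',((proj(S,[Rm@tip+st['position']])-[310,190]+.5)*8-.5).round(0).tolist())
  for th in (4,7,10,13):
    o2=[]
    for s,rr in ((.008,.012),(.095,.012)):
        p=(proj(CT,circ(tip,th,.125,s,rr))-[230,190]+.5)*6-.5
        o2.append((s,p.min(0).round(0).tolist(),p.max(0).round(0).tolist()))
    tail=circ(tip,th,.125,0,0)[:1];
    print('  ',th,o2,'scene tail',((proj(S,tail@Rm.T+st['position'])-[310,190]+.5)*8-.5).round(0).tolist())
s=d['scene']['image'][190:270,310:370];g=cv2.cvtColor(s,cv2.COLOR_RGB2LAB);
l=cv2.createCLAHE(4,(4,4)).apply(g[...,0]);cv2.imwrite('pics/s12d.png',cv2.resize(l,None,fx=8,fy=8,interpolation=3))
E
```

```text
-0.032 tip y -0.0132 scene tip px [[312.0, 182.0]]
   4 [(0.008, [211.0, 61.0], [384.0, 231.0]), (0.095, [168.0, 196.0], [426.0, 445.0])] scene tail [[257.0, 429.0]]
   7 [(0.008, [211.0, 105.0], [383.0, 275.0]), (0.095, [168.0, 211.0], [426.0, 463.0])] scene tail [[256.0, 412.0]]
   10 [(0.008, [211.0, 148.0], [383.0, 318.0]), (0.095, [168.0, 227.0], [426.0, 481.0])] scene tail [[256.0, 394.0]]
   13 [(0.008, [212.0, 192.0], [383.0, 363.0]), (0.095, [168.0, 243.0], [426.0, 500.0])] scene tail [[256.0, 376.0]]
-0.026 tip y -0.0106 scene tip px [[308.0, 189.0]]
   4 [(0.008, [213.0, 70.0], [381.0, 236.0]), (0.095, [172.0, 204.0], [422.0, 445.0])] scene tail [[254.0, 435.0]]
   7 [(0.008, [213.0, 113.0], [381.0, 278.0]), (0.095, [173.0, 219.0], [422.0, 462.0])] scene tail [[254.0, 417.0]]
   10 [(0.008, [213.0, 155.0], [381.0, 321.0]), (0.095, [173.0, 234.0], [421.0, 480.0])] scene tail [[254.0, 399.0]]
   13 [(0.008, [214.0, 197.0], [381.0, 364.0]), (0.095, [173.0, 250.0], [421.0, 497.0])] scene tail [[253.0, 381.0]]
-0.02 tip y -0.008 scene tip px [[305.0, 197.0]]
   4 [(0.008, [215.
[... 261 characters left out ...]
0.095, [177.0, 241.0], [417.0, 478.0])] scene tail [[251.0, 405.0]]
   13 [(0.008, [216.0, 203.0], [379.0, 366.0]), (0.095, [177.0, 256.0], [417.0, 495.0])] scene tail [[251.0, 387.0]]
-0.014 tip y -0.0054 scene tip px [[302.0, 204.0]]
   4 [(0.008, [217.0, 87.0], [378.0, 245.0]), (0.095, [181.0, 220.0], [413.0, 444.0])] scene tail [[249.0, 445.0]]
   7 [(0.008, [217.0, 127.0], [377.0, 285.0]), (0.095, [181.0, 233.0], [413.0, 460.0])] scene tail [[249.0, 428.0]]
   10 [(0.008, [217.0, 168.0], [377.0, 326.0]), (0.095, [181.0, 248.0], [413.0, 476.0])] scene tail [[248.0, 410.0]]
   13 [(0.008, [217.0, 208.0], [377.0, 367.0]), (0.095, [181.0, 262.0], [413.0, 493.0])] scene tail [[248.0, 392.0]]
```

View pics/s12d.png

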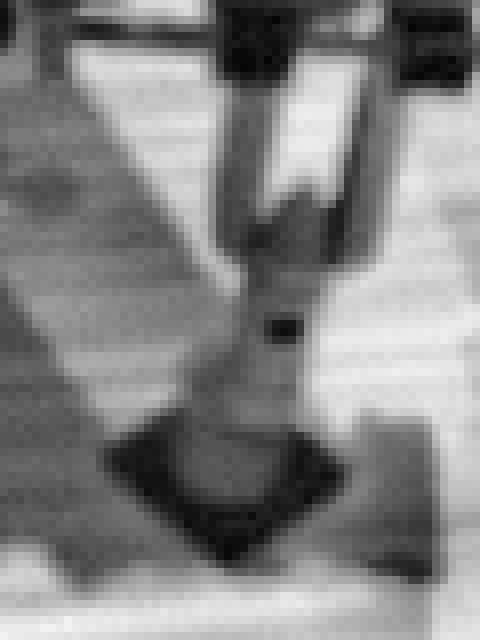

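```bash
python3 -c "
from h import *
need([.6215,.0767,.1735],-100)"
```

```text
clock 11.65 pos [0.6554 0.0703 0.1725] az -99.9 w 0.0237 F [-0.13  0.01 -1.12] tilt [-3.e-03  7.e-04 -1.e+00]
NEED d [-0.0005  0.0345 -0.0009] yaw 0.10344390418651983
```

```bash
python3 -m pendant '[[[0,0.005,-0.001],0,-1],[[0,0.013,-0.001],0,-1],[[0,0.022,-0.001],0,-1],[[0,0.03,-0.001],0,-1],[[0,0.0345,-0.001],0,-1],[[0,0.0345,-0.001],0,-1],[[0,0.0345,-0.001],0,-1]]' 10; python3 - <<'E'
from h import *
import pickle
need([.6215,.0767,.1735],-100)
d={}
for n in ('wrist','scene'):
    st=monitor.state();c=vision.camera(n);c['st']=st;d[n]=c
save('w13c',d['wrist']['image'][190:300,230:330],6)
save('s13c',d['scene']['image'][190:270,310:370],8)
pickle.dump(d,open('c13.pkl','wb'))
E
```

```text
clock: 12.35
position: [0.6215, 0.0762, 0.1738]
eef_rot: [-0.643, 0.765, 0.001, -0.001]
contact_force: [-0.5, 0.6, -0.5]
width: 0.0236
clock 12.35 pos [0.6215 0.0762 0.1738] az -99.9 w 0.0236 F [-0.53  0.6  -0.52] tilt [-2.6e-03  6.0e-04 -1.0e+00]
NEED d [-0.0005  0.0001  0.0003] yaw 0.1020430023408494
```

View pics/w13c.png

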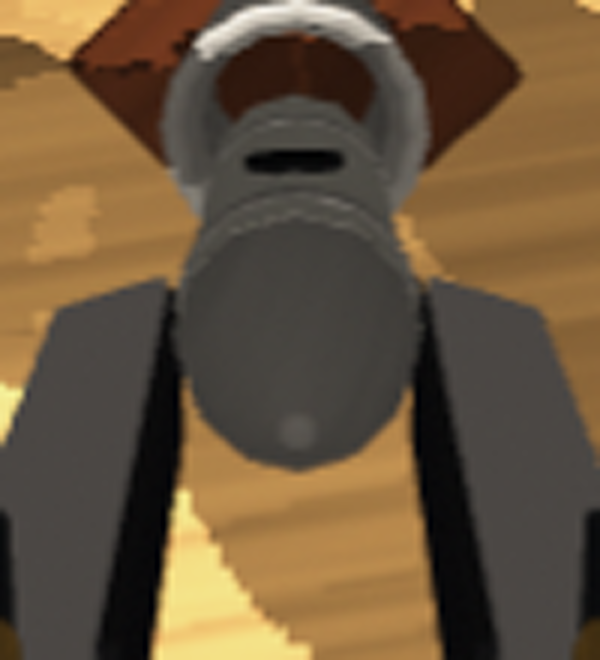

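View pics/s13c.png

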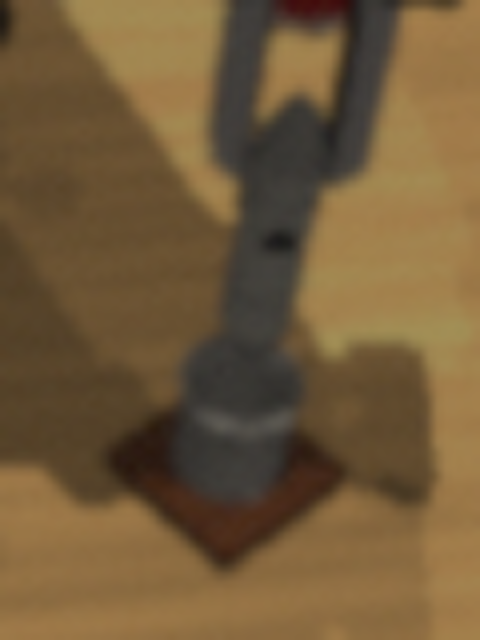

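```bash
python3 - <<'E'
from h import *
import pickle
d=pickle.load(open('c13.pkl','rb'));w=d['wrist'];st=w['st'];W=cam(w,st);S=cam(d['scene']);CT=toolcam(w)
print('cup',onplane(W,[fp((297,128),230,190,6)],.052).round(4), tl(onplane(W,[fp((297,128),230,190,6)],.052)[0],st).round(4))
for c in (120,128,136):
  t=np.linspace(0,2*np.pi,72);cc=onplane(W,[fp((297,c),230,190,6)],.052)[0]
  p=(proj(W,cc+.019*np.c_[np.cos(t),np.sin(t),0*t])-[230,190]+.5)*6-.5;print(c,p.min(0).round(),p.max(0).round())
o,dr=rays(CT,[fp((297,431),230,190,6)]);Rm=R.from_quat(st['eef_rot']).as_matrix()
for zt in (-.028,-.024,-.020):
  tip=o+dr[0]*((zt-o[2])/dr[0][2])
  for th in (3,5,7):
    q=[tip,circ(tip,th,.125,0,0)[0],circ(tip,th,.125,.095,0)[0]]
    print(zt,th,((proj(S,np.array(q)@Rm.T+st['position'])-[310,190]+.5)*8-.5).round(0).tolist(),'tail tool',q[1].round(4))
E
```

```text
cup [[0.6196 0.0768 0.052 ]] [-0.0003  0.0017  0.1218]
120 [178.   2.] [416. 234.]
128 [178.  11.] [416. 242.]
136 [178.  19.] [416. 249.]
-0.028 3 [[304.0, 99.0], [251.0, 353.0], [290.0, 164.0]] tail tool [-0.0003 -0.0049  0.0968]
-0.028 5 [[304.0, 99.0], [251.0, 342.0], [290.0, 161.0]] tail tool [-0.0003 -0.0006  0.0965]
-0.028 7 [[304.0, 99.0], [251.0, 331.0], [290.0, 159.0]] tail tool [-0.0003  0.0038  0.0961]
-0.024 3 [[302.0, 104.0], [250.0, 356.0], [288.0, 169.0]] tail tool [-0.0003 -0.0032  0.1008]
-0.024 5 [[302.0, 104.0], [249.0, 346.0], [288.0, 166.0]] tail tool [-0.0003  0.0012  0.1005]
-0.024 7 [[302.0, 104.0], [249.0, 334.0], [288.0, 163.0]] tail tool [-0.0003  0.0055  0.1001]
-0.02 3 [[300.0, 109.0], [248.0, 360.0], [286.0, 174.0]] tail tool [-0.0003 -0.0015  0.1048]
-0.02 5 [[300.0, 109.0], [248.0, 349.0], [286.0, 171.0]] tail tool [-0.0003  0.0029  0.1045]
-0.02 7 [[300.0, 109.0], [247.0, 338.0], [286.0, 168.0]] tail tool [-0.0003  0.0072  0.1041]
```

```bash
python3 -m pendant '[[[0,0.002,0],0,-1],[[0,0.002,0.006],0,-1],[[0,0.002,0.014],0,-1],[[0,0.002,0.022],0,-1],[[0,0.002,0.03],0,-1],[[0,0.002,0.038],0,-1],[[0,0.002,0.045],0,-1],[[0,0.002,0.05],0,-1],[[0,0.002,0.055],0,-1],[[0,0.002,0.055],0,-1]]' 10; python3 - <<'E'
from h import *
import pickle
need([.6215,.0767,.1095],-100)
d={}
for n in ('wrist','scene'):
    st=monitor.state();c=vision.camera(n);c['st']=st;d[n]=c
save('w14c',d['wrist']['image'][190:300,230:330],6)
save('s14c',d['scene']['image'][190:270,310:370],8)
pickle.dump(d,open('c14.pkl','wb'))
E
```

```text
clock: 13.45
position: [0.6192, 0.0764, 0.118]
eef_rot: [-0.643, 0.766, 0.001, -0.001]
contact_force: [-0.2, -0.5, 0.5]
width: 0.023
clock 13.45 pos [0.6192 0.0764 0.118 ] az -99.91 w 0.023 F [-0.17 -0.5   0.51] tilt [-3.5e-03  5.0e-04 -1.0e+00]
NEED d [-0.0007 -0.0022  0.0085] yaw 0.09434381647071177
```

View pics/w14c.png

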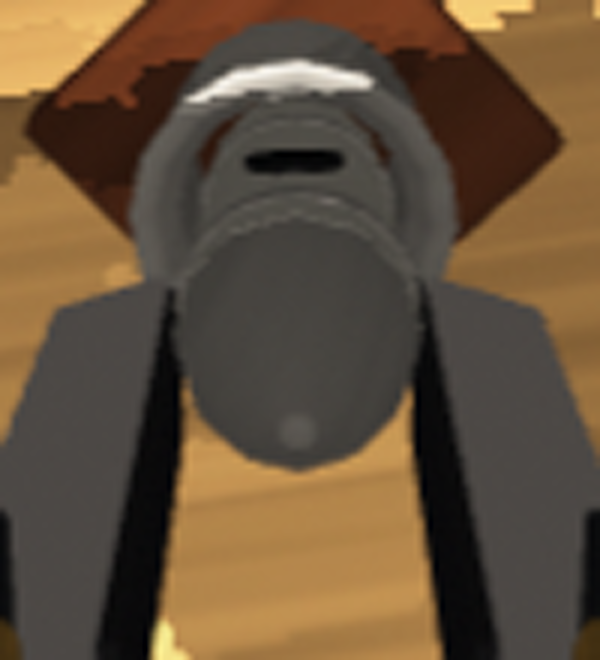

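View pics/s14c.png

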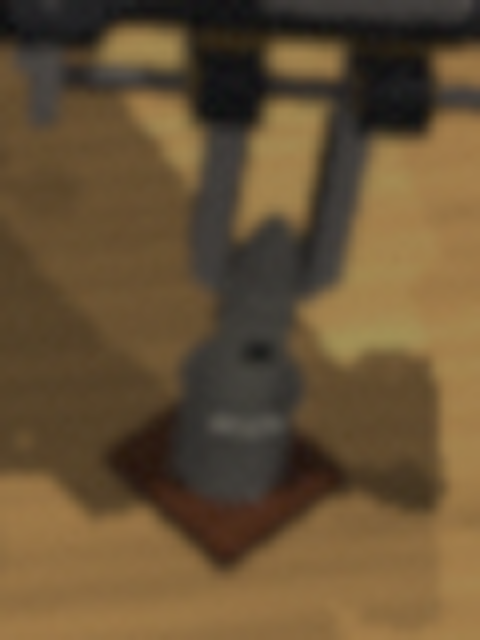

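```bash
python3 -m pendant '[[[0,0,0.003],0,-1],[[0,0,0.005],0,-1],[[0,0,0.006],0,-1],[[0,0,0.006],0,-1]]' 6;  python3 -m pendant '[[[0,0,0.001],0,-1],[[0,0,0.002],0,-1],[[0,0,0.002],0,-1]]' 6;python3 -m pendant '[[[0,0,0.001],0,-1],[[0,0,0.002],0,-1],[[0,0,0.002],0,-1]]' 6; python3 - <<'E'
from h import *
import pickle
d={}
for n in ('wrist','scene'):
    st=monitor.state();c=vision.camera(n);c['st']=st;d[n]=c
save('w15c',d['wrist']['image'][190:300,230:330],6)
E
```

```text
clock: 13.95
position: [0.6195, 0.0765, 0.1126]
eef_rot: [-0.643, 0.766, 0.001, -0.001]
contact_force: [-0.4, -0.3, -0.9]
width: 0.0237
clock: 14.25
position: [0.6195, 0.0765, 0.1105]
eef_rot: [-0.643, 0.766, 0.001, -0.001]
contact_force: [0.7, 0.2, -0.7]
width: 0.0237
clock: 14.55
position: [0.6194, 0.0765, 0.1083]
eef_rot: [-0.643, 0.766, 0.001, -0.001]
contact_force: [0.9, 0.5, -0.3]
width: 0.0237
```

View pics/w15c.png

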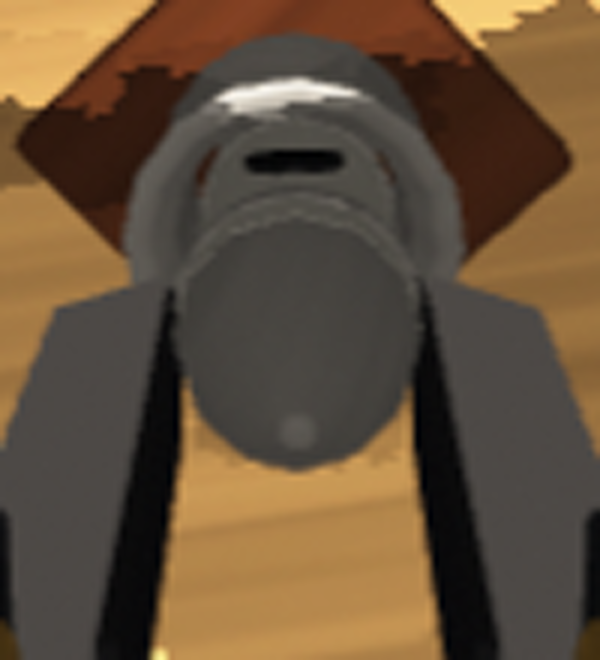

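```bash
for i in 1 2 3; do python3 -m pendant '[[[0,0,0.001],0,-1],[[0,0,0.002],0,-1],[[0,0,0.002],0,-1]]' 6 | grep -E "position|force"; done; python3 - <<'E'
from h import *
c=vision.camera('wrist');save('w16c',c['image'][190:300,230:330],6)
E
```

```text
position: [0.6193, 0.0765, 0.1063]
contact_force: [-0.5, -0.2, -0.3]
position: [0.62, 0.0766, 0.105]
contact_force: [-0.8, -0.0, 6.6]
position: [0.6206, 0.0768, 0.1038]
contact_force: [-0.5, 0.0, 9.1]
```

View pics/w16c.png

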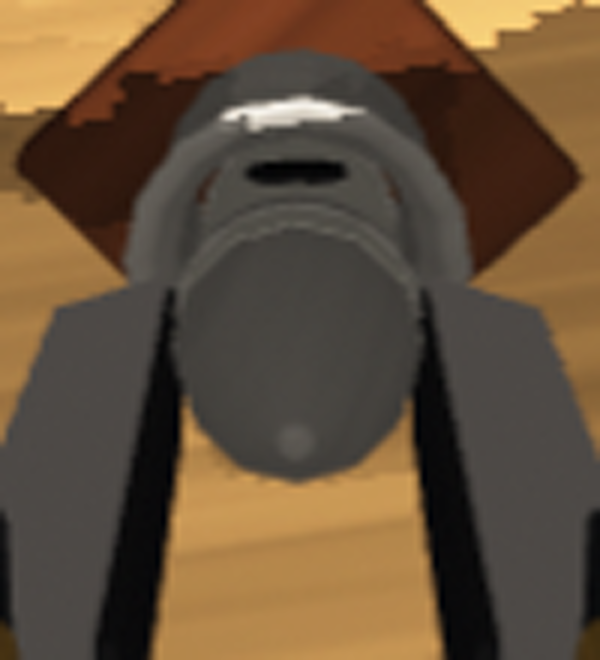

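```bash
python3 -m pendant '[[[0,0,-0.001],0,-1],[[0,0,-0.0015],0,-1],[[0,0,-0.0015],0,-1],[[0,0,-0.0015],0,-0.4],[[0,0,-0.0015],0,-0.3],[[0,0,-0.0015],0,-0.2],[[0,0,-0.0015],0,-0.1],[[0,0,-0.0015],0,-0.1]]' 6; python3 - <<'E'
from h import *
c=vision.camera('wrist');save('w17c',c['image'][190:300,230:330],6)
c=vision.camera('scene')
save('s17c',c['image'][190:270,310:370],8)
E
```

```text
clock: 16.4
position: [0.6206, 0.0767, 0.1052]
eef_rot: [-0.643, 0.766, 0.001, 0.0]
contact_force: [0.8, 0.4, -0.2]
width: 0.042
```

View pics/w17c.png

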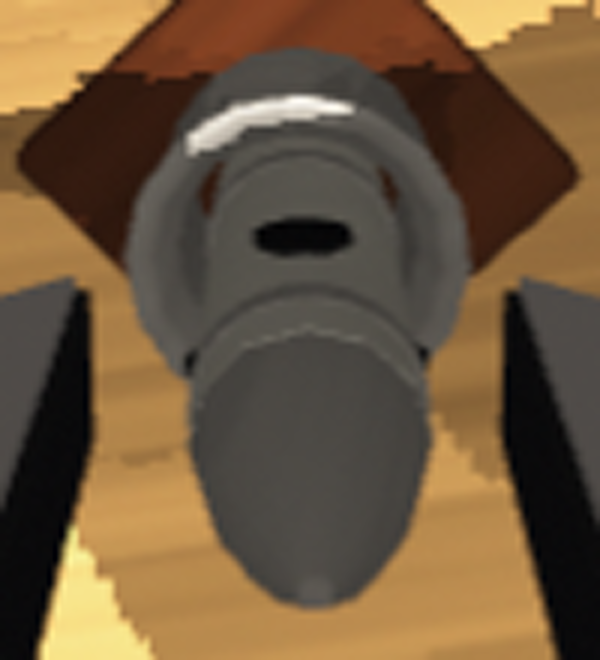

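View pics/s17c.png

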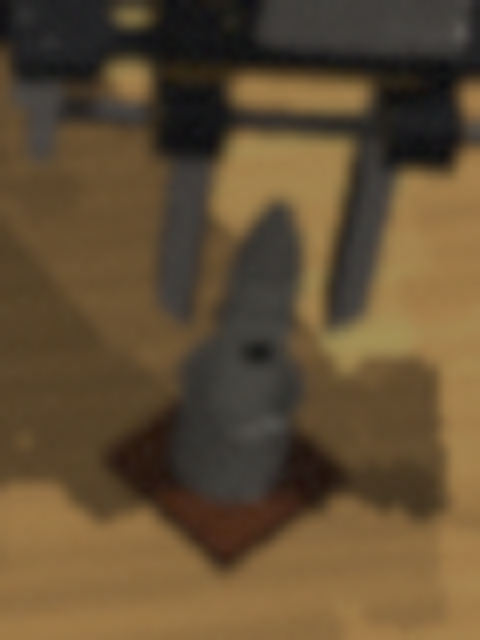

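```bash
python3 -m pendant '[[[0,0,-0.01],0,-0.1],[[0,0,-0.03],0,-0.1],[[0,0,-0.06],0,-0.1],[[0,0,-0.1],0,0.2],[[0,0,-0.13],0,0.6],[[0,0,-0.14],0,1],[[0,0,-0.14],0,1]]' 6; python3 - <<'E'
from h import *
c=vision.camera('wrist');save('w18',c['image'],1.4)
print(monitor.state()['joints'].round(2))
need([.5185,.3187,.20],67.2)
E
```

```text
clock: 17.2
position: [0.6213, 0.0767, 0.2472]
eef_rot: [-0.643, 0.766, -0.0, 0.002]
contact_force: [0.6, 0.1, -0.1]
width: 0.0712
[-0.06  0.33 -0.21  1.68  0.08  1.13 -2.03]
clock 17.25 pos [0.6206 0.0766 0.2455] az -99.91 w 0.0748 F [-0.04  0.22 -1.06] tilt [ 3.0e-04  1.1e-03 -1.0e+00]
NEED d [-0.2209  0.1423  0.0457] yaw -167.1133385386994
```

View pics/w18.png

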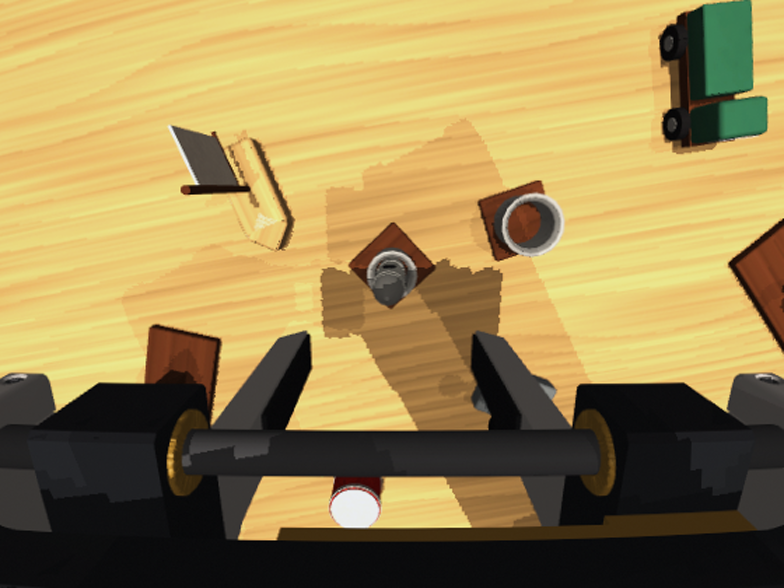

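```bash
python3 -m pendant '[[[-0.01,0.007,0],-8,1],[[-0.03,0.02,0],-16,1],[[-0.055,0.035,0],-24,1],[[-0.08,0.05,0],-32,1],[[-0.105,0.067,0],-40,1],[[-0.13,0.083,0],-48,1],[[-0.155,0.1,0],-56,1],[[-0.18,0.115,0],-64,1],[[-0.2,0.13,0],-72,1],[[-0.215,0.138,0.01],-80,1],[[-0.221,0.142,0.02],-88,1],[[-0.221,0.142,0.025],-96,1]]' 6; python3 -c "
from h import *
need([.5185,.3187,.20],67.2)"
```

```text
clock: 18.45
position: [0.517, 0.3196, 0.2182]
eef_rot: [1.0, -0.03, -0.001, -0.0]
contact_force: [-0.9, -0.0, -0.1]
width: 0.0939
clock 18.45 pos [0.517  0.3196 0.2182] az -3.44 w 0.0939 F [-0.89 -0.03 -0.13] tilt [-2.8e-03  2.0e-04 -1.0e+00]
NEED d [0.0016 0.0008 0.0182] yaw -70.64095263425907
```

```bash
python3 -m pendant '[[[0.001,0.001,0.005],-8,1],[[0.001,0.001,0.01],-16,1],[[0.001,0.001,0.015],-24,1],[[0.001,0.001,0.018],-32,1],[[0.001,0.001,0.018],-40,1],[[0.001,0.001,0.018],-48,1],[[0.001,0.001,0.018],-56,1],[[0.001,0.001,0.018],-64,1],[[0.001,0.001,0.018],-70.6,1],[[0.001,0.001,0.018],-70.6,1],[[0.001,0.001,0.018],-70.6,1]]' 6; python3 - <<'E'
from h import *
import pickle
need([.5185,.3187,.20],67.2)
d={}
for n in ('wrist','top','scene'):
    st=monitor.state();c=vision.camera(n);c['st']=st;d[n]=c
save('w20',d['wrist']['image'],1.4)
pickle.dump(d,open('c20.pkl','wb'))
save('t20',d['top']['image'][140:200,180:280],7)
save('s20',d['scene']['image'][200:270,270:370],7)
E
```

```text
clock: 19.55
position: [0.5175, 0.3182, 0.1991]
eef_rot: [0.834, 0.552, -0.002, -0.001]
contact_force: [0.1, -0.2, 1.4]
width: 0.094
clock 19.55 pos [0.5175 0.3182 0.1991] az 66.95 w 0.094 F [ 0.11 -0.25  1.39] tilt [-4.6e-03 -1.0e-04 -1.0e+00]
NEED d [ 0.0009  0.0008 -0.0009] yaw -0.2505064891098243
```

View pics/w20.png

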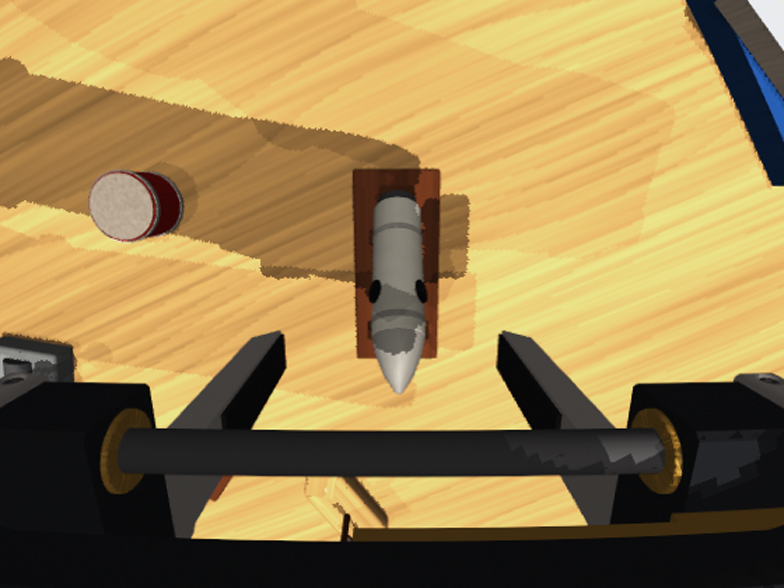

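View pics/t20.png

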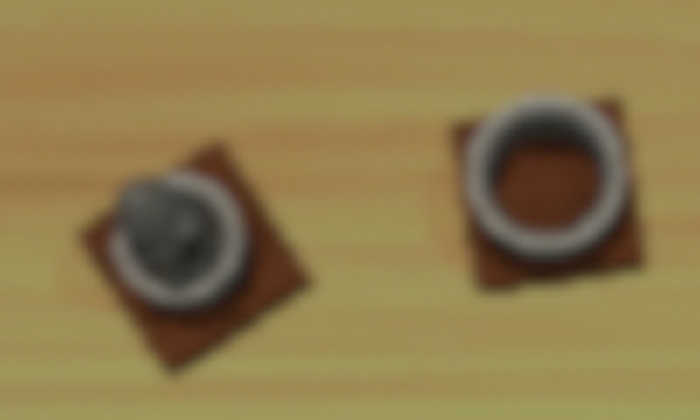

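View pics/s20.png

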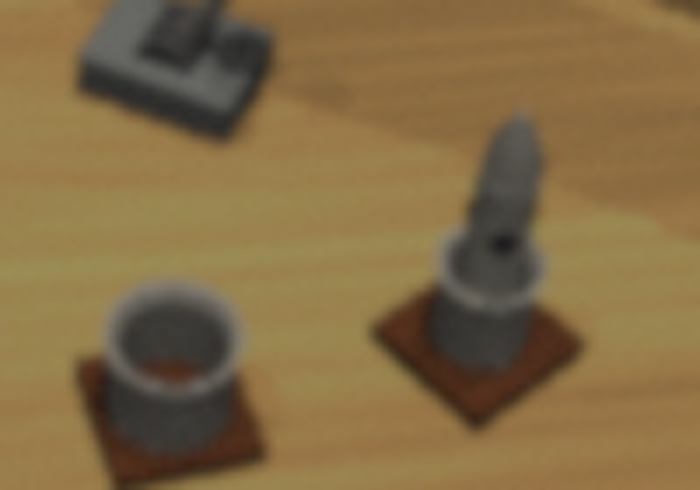

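```bash
python3 - <<'E'
from h import *
import pickle
d=pickle.load(open('c20.pkl','rb'));w=d['wrist'];st=w['st'];W=cam(w,st);S=cam(d['scene']);T=cam(d['top'])
print('slim tip',tri([(T,fp((133,192),180,140,7)),(S,fp((521,112),270,200,7))]))
print('cup mouth top',onplane(T,[fp((180,240),180,140,7)],.052).round(4),'scene',onplane(S,[fp((491,268),270,200,7)],.052).round(4))
print('expect tip px top',((proj(T,[[.6165,.0765,.135]])-[180,140]+.5)*7-.5).round(0),'scene',((proj(S,[[.6195,.0765,.135]])-[270,200]+.5)*7-.5).round(0))
# wide plate in wrist
q=onplane(W,np.array([[353,169],[440,169],[437,357],[357,357]])/1.4,.012)[:,:2]
print(q.round(4).tolist(),q.mean(0).round(4),np.linalg.norm(np.roll(q,-1,0)-q,axis=1).round(4))
ax=-(q[0]+q[1]-q[2]-q[3]);az=np.degrees(np.arctan2(ax[1],ax[0]));print('az',az)
a=np.radians(az);u=np.array([np.cos(a),np.sin(a)])
for cen in ([.5125,.3214],q.mean(0)):
    P=[np.r_[np.array(cen)+u*(-.055+s*np.cos(np.radians(40))),.042+s*np.sin(np.radians(40))] for s in (0,.08,.105,.14)]
    print((proj(W,P)*1.4).round(0).tolist())
g=np.r_[q.mean(0)+u*.0063,.0934-.005];print(g);need(g,az+90)
E
```

```text
slim tip (array([0.61762292, 0.0788345 , 0.13677246]), [0.0011194041422554514, 0.001119404142255459])
cup mouth top [[0.616  0.0763 0.052 ]] scene [[0.6199 0.0767 0.052 ]]
expect tip px top [[145. 197.]] scene [[518. 120.]]
[[0.4285, 0.324], [0.4552, 0.3869], [0.6008, 0.3266], [0.5735, 0.2625]] [0.5145 0.325 ] [0.0683 0.1576 0.0696 0.1576]
az -22.735864989071107
[[391.0, 200.0], [392.0, 300.0], [392.0, 336.0], [393.0, 392.0]]
[[397.0, 201.0], [398.0, 300.0], [399.0, 337.0], [400.0, 393.0]]
[0.52031144 0.32255633 0.0884    ]
clock 19.7 pos [0.5177 0.3185 0.1998] az 67.03 w 0.0939 F [ 0.45 -1.11  0.22] tilt [-0.0033 -0.     -1.    ]
NEED d [0.0049 0.0011 0.1114] yaw -0.23180346347970726
```

```bash
python3 -m pendant '[[[0.003,0.001,0.01],-0.2,1],[[0.005,0.001,0.03],-0.2,1],[[0.005,0.001,0.06],-0.2,1],[[0.005,0.001,0.09],-0.2,1],[[0.005,0.001,0.108],-0.2,1],[[0.005,0.001,0.114],-0.2,0.3],[[0.005,0.001,0.114],-0.2,-0.1]]' 6; python3 - <<'E'
from h import *
need([.5203,.3226,.0855],67.3)
c=vision.camera('wrist');save('w21',c['image'],1.4)
E
```

```text
clock: 20.4
position: [0.52, 0.3229, 0.0855]
eef_rot: [0.833, 0.554, -0.002, -0.001]
contact_force: [-0.1, 0.3, 0.7]
width: 0.0817
clock 20.4 pos [0.52   0.3229 0.0855] az 67.24 w 0.0817 F [-0.11  0.35  0.71] tilt [-4.1e-03 -2.0e-04 -1.0e+00]
NEED d [-0.0001  0.0004 -0.0001] yaw -0.06219439991781428
```

View pics/w21.png

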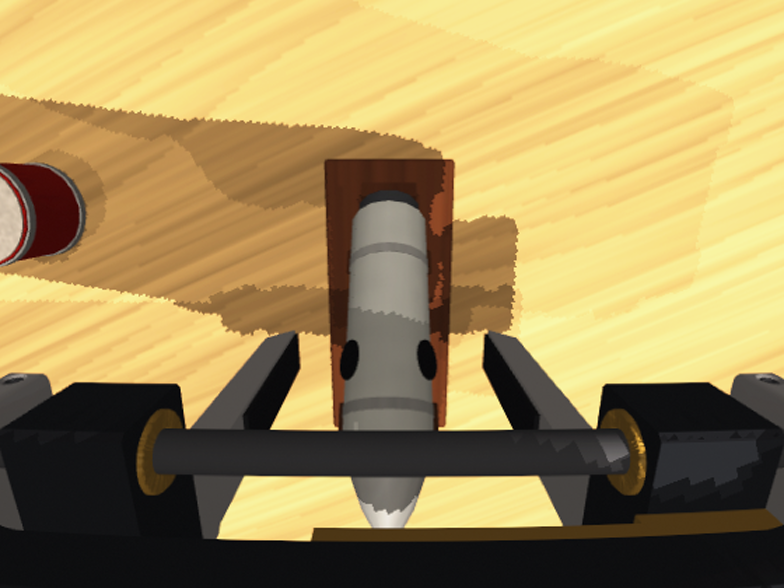

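```bash
python3 -m pendant '[[[0,0,0],0,-1],[[0,0,0],0,-1],[[0,0,0],0,-1],[[0,0,0],0,-1],[[0,0,0],0,-1],[[0,0,0],0,-1],[[0,0,0],0,-1],[[0,0,0],0,-1],[[0,0,0],0,-1]]' 20; python3 -m pendant '[[[0,0,-0.003],0,-1],[[0,0,-0.01],0,-1],[[0,0,-0.02],0,-1],[[0,0,-0.035],0,-1],[[0,0,-0.055],0,-1],[[0,0,-0.08],0,-1],[[0,0,-0.11],0,-1],[[0,0,-0.13],0,-1],[[0,0,-0.14],0,-1],[[0,0,-0.14],0,-1]]' 20; python3 - <<'E'
from h import *
import pickle
w=vision.camera('wrist');save('w22',w['image'],1.4)
CT=toolcam(w)
for th,sg,off in ((50,.08,0),(50,.077,0),(50,.083,0),(45,.08,0),(55,.08,0)):
    a=np.radians(th);P=[[0,(s-sg)*np.sin(a),-.005+off-(s-sg)*np.cos(a)] for s in (.14,.105,.008,.0)]
    print(th,sg,off,(proj(CT,P)*1.4).round(0).tolist())
need([.6415,-.0455,.2255],67.3)
E
```

```text
clock: 21.35
position: [0.5201, 0.3218, 0.0864]
eef_rot: [0.833, 0.553, -0.002, -0.0]
contact_force: [-5.1, -7.6, 7.9]
width: 0.0335
clock: 22.35
position: [0.521, 0.3225, 0.2281]
eef_rot: [0.833, 0.553, -0.001, -0.0]
contact_force: [0.1, -0.0, -1.2]
width: 0.0335
50 0.08 0 [[390.0, 538.0], [390.0, 434.0], [390.0, 219.0], [390.0, 206.0]]
50 0.077 0 [[390.0, 548.0], [390.0, 442.0], [390.0, 225.0], [390.0, 211.0]]
50 0.083 0 [[390.0, 528.0], [390.0, 425.0], [390.0, 214.0], [390.0, 201.0]]
45 0.08 0 [[390.0, 539.0], [390.0, 432.0], [390.0, 228.0], [390.0, 215.0]]
55 0.08 0 [[390.0, 536.0], [390.0, 434.0], [390.0, 212.0], [390.0, 197.0]]
clock 22.4 pos [0.5207 0.322  0.2267] az 67.19 w 0.0332 F [-0.62  0.25 -0.96] tilt [-0.0031 -0.0019 -1.    ]
NEED d [-0.292   0.2538  0.0015] yaw -0.10860623472078146
```

View pics/w22.png

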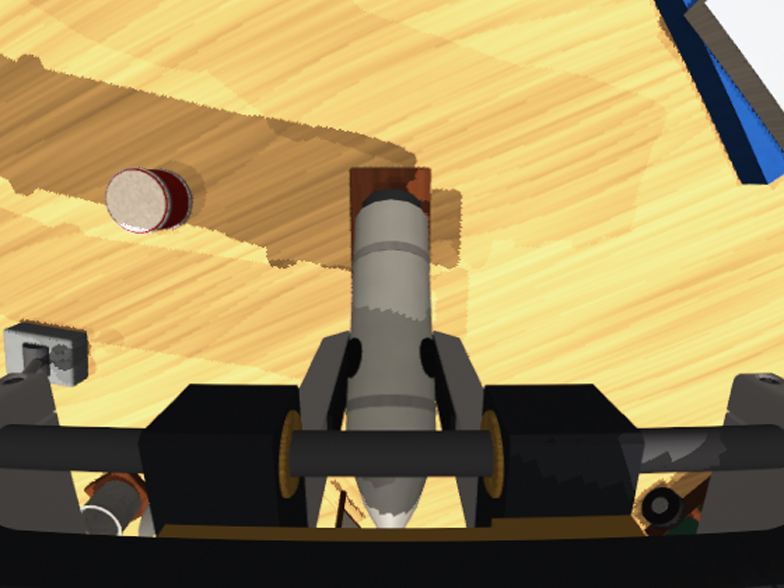

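```bash
python3 -c "
from h import *
need([.738,-.086,.25],67.2)"
```

```text
clock 22.4 pos [0.5207 0.322  0.2267] az 67.19 w 0.0332 F [-0.62  0.25 -0.96] tilt [-0.0031 -0.0019 -1.    ]
NEED d [-0.292   0.3584 -0.0232] yaw -0.008606234720787143
```

```bash
python3 -m pendant '[[[-0.01,0.012,-0.015],0,-1],[[-0.03,0.037,-0.024],0,-1],[[-0.06,0.074,-0.024],0,-1],[[-0.09,0.11,-0.024],0,-1],[[-0.12,0.147,-0.024],0,-1],[[-0.15,0.184,-0.024],0,-1],[[-0.18,0.221,-0.024],0,-1],[[-0.21,0.258,-0.024],0,-1],[[-0.24,0.295,-0.024],0,-1],[[-0.268,0.33,-0.024],0,-1],[[-0.287,0.352,-0.024],0,-1],[[-0.292,0.3584,-0.024],0,-1]]' 20;python3 -m pendant '[[[0,0,0],0,-1],[[0,0,0],0,-1]]' 20; python3 - <<'E'
from h import *
import pickle
need([.738,-.086,.25],67.2)
st=monitor.state();w=vision.camera('wrist');save('w23',w['image'],1.4);w['st']=st;pickle.dump(w,open('w23.pkl','wb'))
E
```

```text
clock: 23.6
position: [0.7383, -0.0906, 0.2481]
eef_rot: [0.834, 0.551, -0.003, -0.001]
contact_force: [0.0, 0.5, -1.2]
width: 0.0333
clock: 23.8
position: [0.7377, -0.0899, 0.2468]
eef_rot: [0.834, 0.552, -0.004, -0.001]
contact_force: [0.1, 0.4, -0.1]
width: 0.0337
clock 23.8 pos [ 0.7377 -0.0899  0.2468] az 66.96 w 0.0337 F [ 0.11  0.38 -0.09] tilt [-0.0077 -0.0022 -1.    ]
NEED d [ 0.0037 -0.0012 -0.0032] yaw -0.23633317525548136
```

View pics/w23.png

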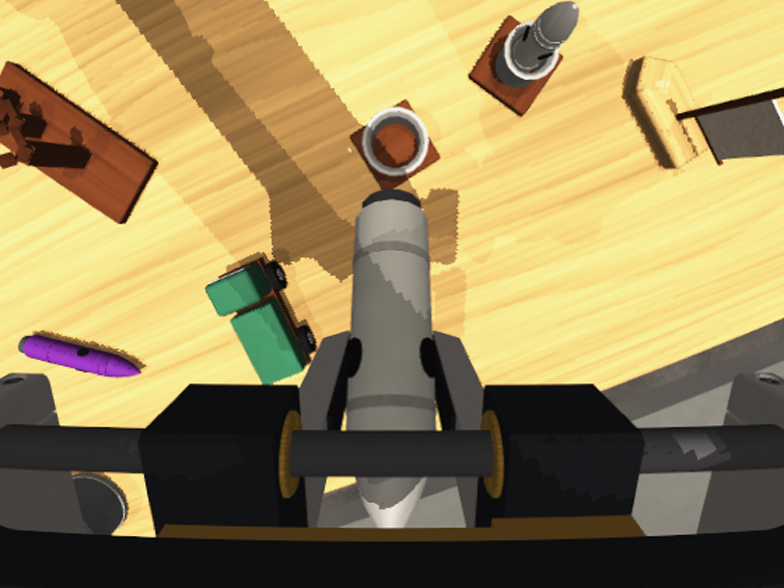

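```bash
python3 - <<'E'
from h import *
import pickle
w=pickle.load(open('w23.pkl','rb'));st=w['st'];W=cam(w,st)
x=onplane(W,[np.array((396,144.5))/1.4],.052)[0];print('cup',x.round(4),'tool',tl(x,st).round(4))
x=onplane(W,[np.array((528,51))/1.4],.052)[0];print('slim cup',x.round(4))
E
```

```text
cup [ 0.6437 -0.0459  0.052 ] tool [ 0.0047 -0.1025  0.1954]
slim cup [0.6191 0.0744 0.052 ]
```

```bash
python3 -m pendant '[[[0.002,0.002,0.01],0,-1],[[0.0045,0.003,0.04],0,-1],[[0.0045,0.003,0.08],0,-1],[[0.0045,0.003,0.12],0,-1],[[0.0045,0.003,0.148],0,-1],[[0.0045,0.003,0.164],0,-1],[[0.0045,0.003,0.169],0,-1],[[0.0045,0.003,0.169],0,-1]]' 20; python3 - <<'E'
from h import *
import pickle
need([.738,-.086,.077],67.2)
st=monitor.state();w=vision.camera('wrist');save('w24',w['image'],1.4);w['st']=st;pickle.dump(w,open('w24.pkl','wb'))
E
```

```text
clock: 24.65
position: [0.7412, -0.086, 0.0786]
eef_rot: [0.834, 0.552, -0.003, -0.001]
contact_force: [-0.5, -0.2, -0.9]
width: 0.0337
clock 24.65 pos [ 0.7412 -0.086   0.0786] az 67.04 w 0.0337 F [-0.48 -0.18 -0.93] tilt [-0.0068 -0.0019 -1.    ]
NEED d [-0.0012 -0.003   0.0016] yaw -0.15511497647091232
```

View pics/w24.png

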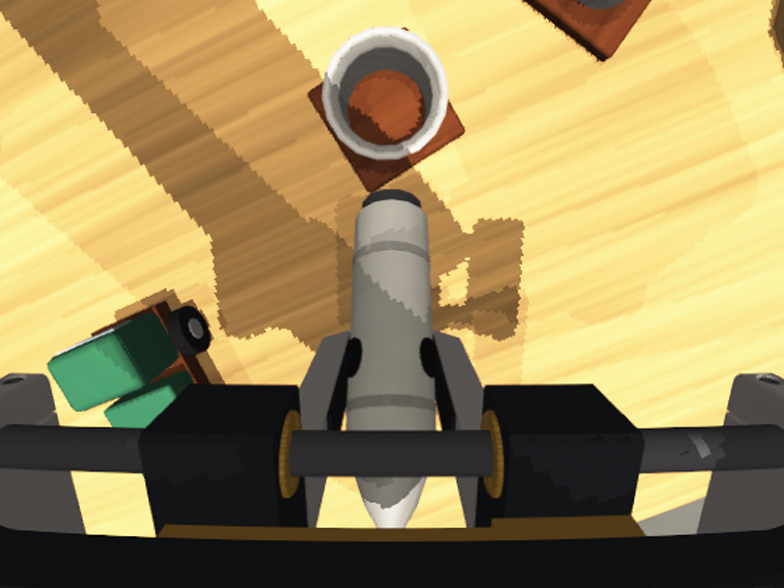

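```bash
python3 - <<'E'
from h import *
import pickle
w=pickle.load(open('w24.pkl','rb'));st=w['st'];W=cam(w,st);CT=toolcam(w)
x=onplane(W,[np.array((386,93))/1.4],.052)[0];print('cup',x.round(4),'tool',tl(x,st).round(4))
x=onplane(W,np.array([(323,93),(448,93)])/1.4,.052);print(x)
# tail pred circles for th
a=np.radians(50)
for th in (48,50,52):
  for sg in (.077,.08,.083):
    a=np.radians(th);u=np.array([0,np.sin(a),-np.cos(a)]);tip=np.array([0,0,-.005])+(.14-sg)*u
    v=np.array([0,np.cos(a),np.sin(a)]);t=np.linspace(0,6.28,60)
    o=[]
    for s,r in ((0,.0145),(.008,.017)):
        c=tip-(.14-s)*u+r*(np.cos(t)[:,None]*[1,0,0]+np.sin(t)[:,None]*v);p=proj(CT,c)*1.4;o.append((p.min(0).round(),p.max(0).round()))
    print(th,sg,o)
E
```

```text
cup [ 0.6409 -0.0454  0.052 ] tool [-0.0016 -0.1081  0.0272]
[[ 0.63056176 -0.06930127  0.052     ]
 [ 0.65080281 -0.0217512   0.052     ]]
48 0.077 [(array([360., 194.]), array([420., 232.])), (array([354., 204.]), array([426., 248.]))]
48 0.08 [(array([360., 189.]), array([420., 227.])), (array([354., 199.]), array([426., 243.]))]
48 0.083 [(array([360., 184.]), array([420., 223.])), (array([354., 194.]), array([425., 238.]))]
50 0.077 [(array([359., 191.]), array([420., 228.])), (array([353., 202.]), array([426., 244.]))]
50 0.08 [(array([360., 186.]), array([420., 223.])), (array([354., 196.]), array([426., 239.]))]
50 0.083 [(array([360., 181.]), array([420., 218.])), (array([354., 191.]), array([426., 234.]))]
52 0.077 [(array([359., 188.]), array([421., 224.])), (array([353., 200.]), array([427., 241.]))]
52 0.08 [(array([359., 183.]), array([421., 219.])), (array([353., 194.]), array([427., 236.]))]
52 0.083 [(array([359., 177.]), array([420., 214.])), (array([354., 188.]), array([426., 230.]))]
```

```bash
python3 -m pendant '[[[-0.0015,0,0.003],0,-1],[[-0.0015,-0.004,0.005],0,-1],[[-0.0015,-0.01,0.005],0,-1],[[-0.0015,-0.015,0.005],0,-1],[[-0.0015,-0.019,0],0,-1],[[-0.0015,-0.023,-0.0065],0,-1],[[-0.0015,-0.028,-0.012],0,-1],[[-0.0015,-0.0325,-0.0165],0,-1],[[-0.0015,-0.0325,-0.0165],0,-1]]' 20; python3 - <<'E'
from h import *
import pickle
st=monitor.state();w=vision.camera('wrist');save('w25',w['image'],1.4);w['st']=st;pickle.dump(w,open('w25.pkl','wb'))
E
```

```text
clock: 25.6
position: [0.7111, -0.0746, 0.0973]
eef_rot: [0.834, 0.552, -0.003, -0.0]
contact_force: [1.2, -0.7, -0.0]
width: 0.0333
```

View pics/w25.png

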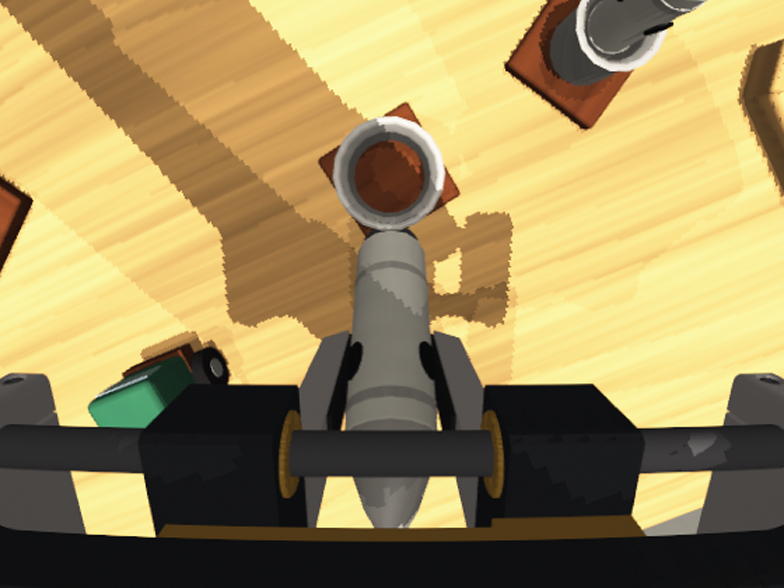

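```bash
cat >> h.py <<'E'
def wide_pred(w,th,sg,off=0,yo=0,L=.14,pts=((0,.0145),(.008,.017),(.105,.017)),sgn=1):
    CT=toolcam(w);a=np.radians(th);u=np.array([0,sgn*np.sin(a),-np.cos(a)]);tip=np.array([0,yo,-.005+off])+(L-sg)*u
    v=np.array([0,np.cos(a),sgn*np.sin(a)]);t=np.linspace(0,6.28,60);o=[]
    for s,r in pts:
        c=tip-(L-s)*u+r*(np.cos(t)[:,None]*[1,0,0]+np.sin(t)[:,None]*v);p=proj(CT,c)*1.4;o.append([s]+p.min(0).round().tolist()+p.max(0).round().tolist())
    return o,(proj(CT,[tip])*1.4).round().tolist()
E
python3 - <<'E'
from h import *
import pickle
w=pickle.load(open('w25.pkl','rb'));st=w['st'];W=cam(w,st)
x=onplane(W,[np.array((389,170))/1.4],.052)[0];print('cup',x.round(4),'tool',tl(x,st).round(4))
for th in (25,30,35,40): print(th,wide_pred(w,th,.078))
save('w25c',w['image'][140:390,220:340],4)
E
```

```text
cup [ 0.6391 -0.0448  0.052 ] tool [-0.0004 -0.0778  0.0455]
25 ([[0, 363.0, 234.0, 417.0, 279.0], [0.008, 357.0, 239.0, 423.0, 292.0], [0.105, 341.0, 397.0, 438.0, 453.0]], [[390.0, 531.0]])
30 ([[0, 362.0, 225.0, 418.0, 268.0], [0.008, 357.0, 230.0, 423.0, 281.0], [0.105, 342.0, 405.0, 438.0, 453.0]], [[390.0, 537.0]])
35 ([[0, 362.0, 215.0, 418.0, 257.0], [0.008, 356.0, 222.0, 424.0, 271.0], [0.105, 342.0, 413.0, 437.0, 451.0]], [[390.0, 542.0]])
40 ([[0, 361.0, 206.0, 419.0, 247.0], [0.008, 355.0, 214.0, 425.0, 261.0], [0.105, 343.0, 420.0, 437.0, 450.0]], [[390.0, 544.0]])
```

```bash
python3 -c "
import cv2;a=cv2.imread('pics/w25c.png');print(a.shape);cv2.imwrite('pics/w25d.png',a[80:600])"
```

```text
(1000, 480, 3)
```

View pics/w25d.png

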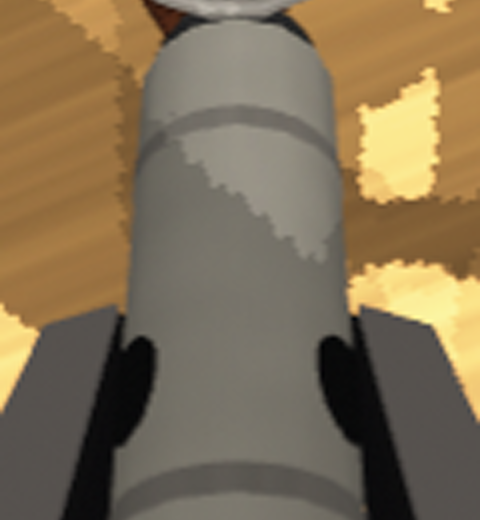

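```bash
python3 -m pendant '[[[0,-0.005,-0.003],0,-1],[[0,-0.011,-0.006],0,-1],[[0,-0.017,-0.009],0,-1],[[0,-0.023,-0.0115],0,-1],[[0,-0.029,-0.0135],0,-1],[[0,-0.035,-0.015],0,-1],[[0,-0.035,-0.015],0,-1]]' 20; python3 - <<'E'
from h import *
import pickle
st=monitor.state();w=vision.camera('wrist');save('w26',w['image'][100:400,180:380],2.8);w['st']=st;pickle.dump(w,open('w26.pkl','wb'))
print(st['position'],st['contact_force'])
for th in (-4,0,4,8,12): print(th,wide_pred(w,th,.078))
E
python3 -c "
import cv2;a=cv2.imread('pics/w26.png');cv2.imwrite('pics/w26b.png',a[:598])"
```

```text
clock: 26.35
position: [0.6784, -0.0606, 0.1123]
eef_rot: [0.834, 0.552, -0.003, -0.0]
contact_force: [2.9, -0.6, 1.6]
width: 0.0332
[ 0.67844526 -0.06061878  0.11234883] [ 2.897624   -0.59651937  1.62541101]
-4 ([[0, 365.0, 297.0, 415.0, 346.0], [0.008, 360.0, 295.0, 421.0, 355.0], [0.105, 339.0, 348.0, 440.0, 442.0]], [[390.0, 451.0]])
0 ([[0, 365.0, 288.0, 415.0, 337.0], [0.008, 359.0, 287.0, 421.0, 346.0], [0.105, 340.0, 355.0, 440.0, 445.0]], [[390.0, 466.0]])
4 ([[0, 365.0, 279.0, 416.0, 327.0], [0.008, 359.0, 279.0, 421.0, 337.0], [0.105, 340.0, 361.0, 440.0, 448.0]], [[390.0, 480.0]])
8 ([[0, 364.0, 270.0, 416.0, 318.0], [0.008, 359.0, 271.0, 421.0, 328.0], [0.105, 340.0, 368.0, 440.0, 450.0]], [[390.0, 492.0]])
12 ([[0, 364.0, 262.0, 416.0, 309.0], [0.008, 359.0, 263.0, 421.0, 319.0], [0.105, 340.0, 375.0, 439.0, 451.0]], [[390.0, 504.0]])
```

View pics/w26b.png

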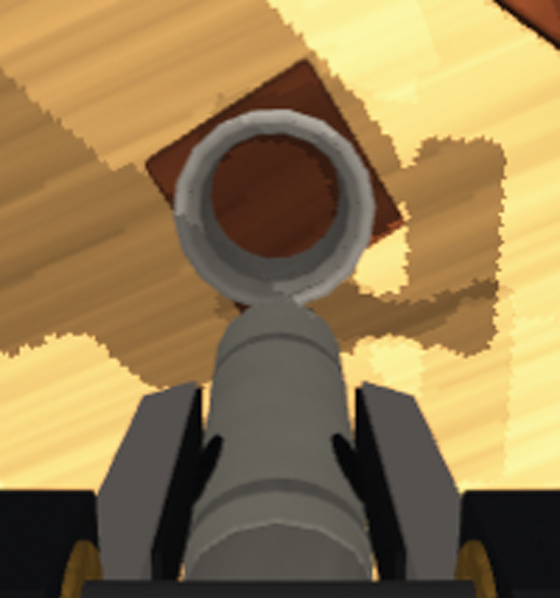

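```bash
python3 - <<'E'
from h import *
import pickle
w=pickle.load(open('w26.pkl','rb'));save('w26f',w['image'],1.4)
d={}
for n in ('scene','top'):
    c=vision.camera(n);d[n]=c
pickle.dump(d,open('c26.pkl','wb'))
save('s26',d['scene']['image'][170:280,250:390],5)
E
```

```text
(no output)
```

View pics/w26f.png

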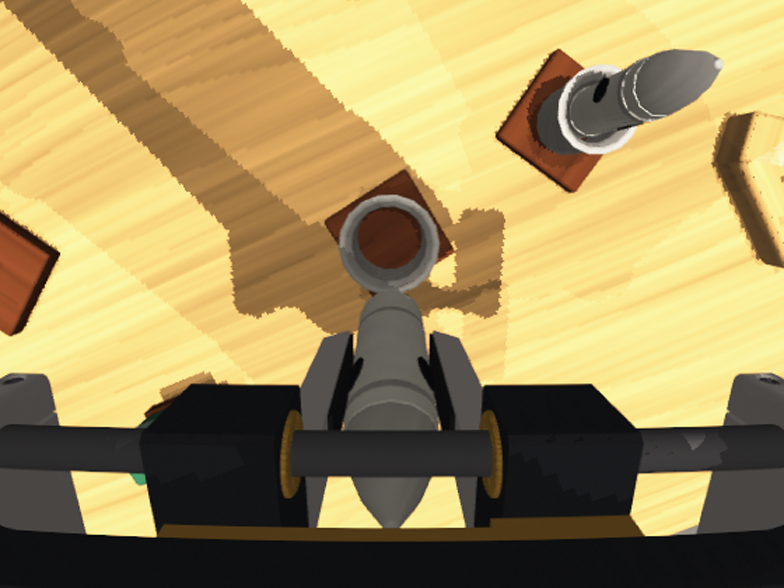

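View pics/s26.png

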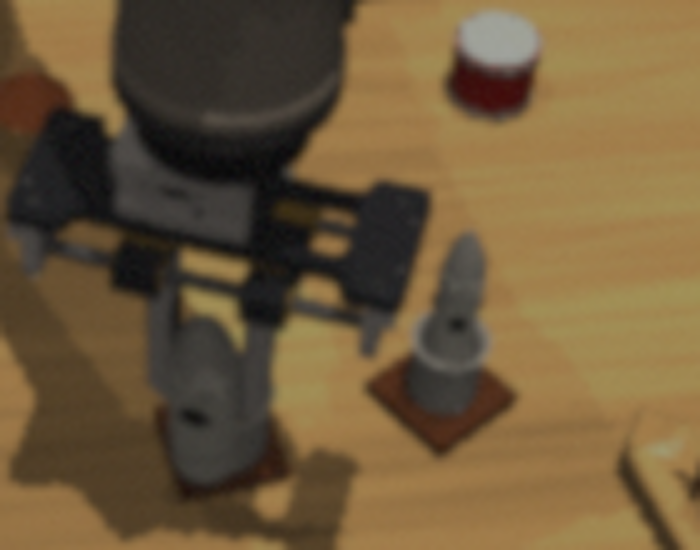

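```bash
cat >> h.py <<'E'
from scipy.optimize import least_squares
def fitw(w,tip,taper,tail,L=.14,r=.017,st_=.105,width=None):
    def f(p):
        o,t=wide_pred(w,p[0]*10,.078,p[1]*.01,p[2]*.01,L,((.008,r),(st_,r)))
        # unrounded recompute
        CT=toolcam(w);a=np.radians(p[0]*10);u=np.array([0,np.sin(a),-np.cos(a)]);T=np.array([0,p[2]*.01,-.005+p[1]*.01])+(L-.078)*u
        v=np.array([0,np.cos(a),np.sin(a)])
        P=proj(CT,[T,T-(L-st_)*u-r*v,T-(L-.008)*u-r*v,T-(L-st_)*u+[r,0,0],T-(L-st_)*u-[r,0,0]])*1.4
        e=[P[0,1]-tip,P[1,1]-taper,P[2,1]-tail]
        if width: e.append((P[3,0]-P[4,0]-width)*.5)
        return e
    s=least_squares(f,[.5,0,0]);p=s.x
    a=np.radians(p[0]*10);u=np.array([0,np.sin(a),-np.cos(a)]);T=np.array([0,p[2]*.01,-.005+p[1]*.01])+(L-.078)*u
    print('th',round(p[0]*10,1),'off',p[1]*.01,'yo',p[2]*.01,'res',np.round(s.fun,1),'tip',T.round(4),'tail',(T-L*u).round(4))
E
python3 - <<'E'
from h import *
import pickle
w=pickle.load(open('w26.pkl','rb'))
fitw(w,527,402,289);fitw(w,527,402,289,width=95);fitw(w,530,402,287,width=95)
d=pickle.load(open('c26.pkl','rb'));S=cam(d['scene']);W=cam(w,w['st'])
X,r=tri([(W,np.array((391,529))/1.4),(S,fp((203,318),250,170,5))]);print(X,r,tl(X,w['st']))
E
```

```text
th 9.8 off 0.0030525065130180885 yo 0.012642200051566353 res [0. 0. 0.] tip [ 0.      0.0232 -0.063 ] tail [ 0.     -0.0006  0.0749]
th 9.8 off 0.0031664679568613684 yo 0.012701007697277842 res [-0.   0.1 -0.   0.1] tip [ 0.      0.0233 -0.0629] tail [ 0.     -0.0006  0.075 ]
th 10.3 off 0.0012537607766705035 yo 0.011528031376740291 res [-0.3  0.4 -0.1  0.8] tip [ 0.      0.0226 -0.0648] tail [ 0.     -0.0024  0.073 ]
[ 0.69674548 -0.06788732  0.18016034] [0.00020339945439584443, 0.00020339945439589731] [ 0.00014737  0.01942618 -0.06788764]
```

```bash
python3 -m pendant '[[[0,0.001,0],0,-1],[[0,0.003,0],0,-1],[[0,0.004,-0.002],0,-1],[[0,0.004,-0.006],0,-1],[[0,0.004,-0.012],0,-1],[[0,0.004,-0.02],0,-1],[[0,0.004,-0.028],0,-1],[[0,0.004,-0.036],0,-1],[[0,0.004,-0.04],0,-1],[[0,0.004,-0.04],0,-1]]' 20; python3 - <<'E'
from h import *
import pickle
st=monitor.state();w=vision.camera('wrist');save('w27',w['image'],1.4);w['st']=st;pickle.dump(w,open('w27.pkl','wb'))
c=vision.camera('scene');pickle.dump(c,open('s27.pkl','wb'));save('s27',c['image'][170:280,250:390],5)
E
```

```text
clock: 27.5
position: [0.6833, -0.0625, 0.1529]
eef_rot: [0.834, 0.552, -0.002, -0.0]
contact_force: [-0.1, 0.7, -0.3]
width: 0.033
```

View pics/w27.png

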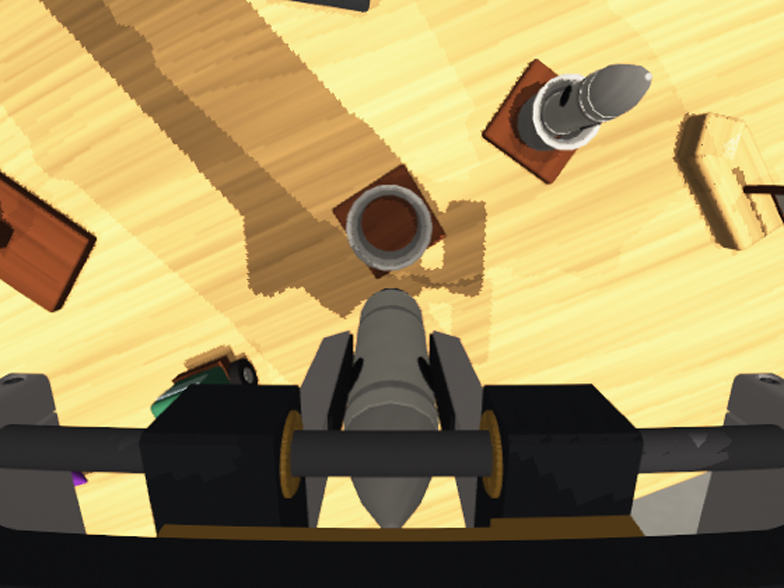

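View pics/s27.png

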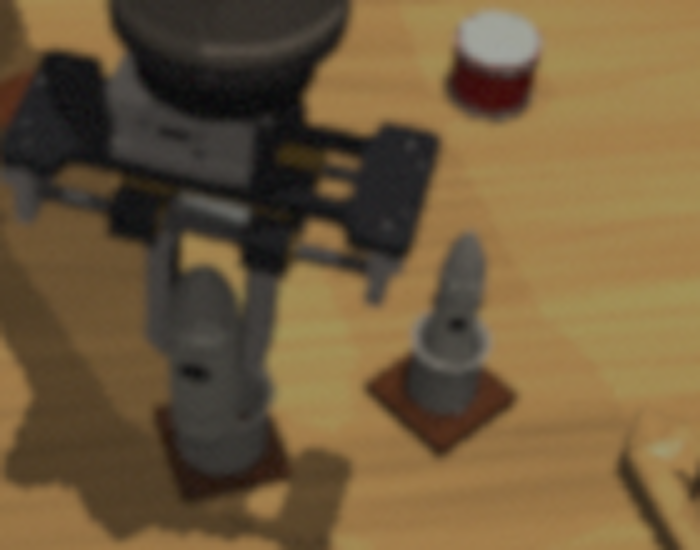

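```bash
python3 - <<'E'
from h import *
import pickle
w=pickle.load(open('w27.pkl','rb'));st=w['st'];W=cam(w,st)
fitw(w,528,403,291);fitw(w,530,402,291,width=95)
for px in ((389.5,227),(390,229)):
    x=onplane(W,[np.array(px)/1.4],.052)[0];print('cup',x.round(4),'tool',tl(x,st).round(4))
x=onplane(W,np.array([(347,228),(433,228)])/1.4,.052);print(tl(x[0],st),tl(x[1],st))
save('w27c',w['image'][120:300,220:340],5)
E
```

```text
th 9.3 off 0.0027707562349849374 yo 0.013177818105347761 res [0. 0. 0.] tip [ 0.      0.0232 -0.0634] tail [0.     0.0006 0.0747]
th 8.8 off 0.0005064311417040414 yo 0.012069994734506326 res [-0.4  0.5 -0.1  1. ] tip [ 0.      0.0216 -0.0658] tail [0.     0.0001 0.0726]
cup [ 0.6403 -0.045   0.052 ] tool [-0.0003 -0.0461  0.101 ]
cup [ 0.6416 -0.0452  0.052 ] tool [-0.     -0.0448  0.101 ]
[-0.02627975 -0.04546889  0.10110309] [ 0.0261777  -0.04546172  0.10090551]
```

```bash
python3 -c "
import cv2;a=cv2.imread('pics/w27c.png');cv2.imwrite('pics/w27d.png',a[:590])"
```

```text
(no output)
```

View pics/w27d.png

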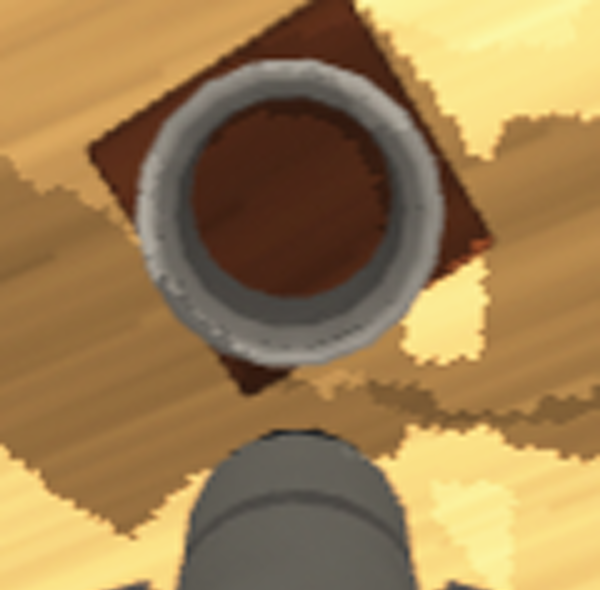

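```bash
python3 -m pendant '[[[0,-0.005,0],0,-1],[[-0.0005,-0.014,0],0,-1],[[-0.0005,-0.024,0],0,-1],[[-0.0005,-0.034,0],0,-1],[[-0.0005,-0.043,0],0,-1],[[-0.0005,-0.048,0],0,-1],[[-0.0005,-0.048,0],0,-1],[[-0.0005,-0.048,0],0,-1]]' 20; python3 - <<'E'
from h import *
import pickle
st=monitor.state();w=vision.camera('wrist');save('w28',w['image'],1.4);w['st']=st;pickle.dump(w,open('w28.pkl','wb'))
c=vision.camera('scene');pickle.dump(c,open('s28.pkl','wb'));save('s28',c['image'][170:280,250:390],5)
print(st['position'])
E
```

```text
clock: 28.4
position: [0.6386, -0.0444, 0.1522]
eef_rot: [0.834, 0.552, -0.003, -0.0]
contact_force: [0.1, -0.4, -1.4]
width: 0.0333
[ 0.63862777 -0.04441476  0.15223302]
```

View pics/w28.png

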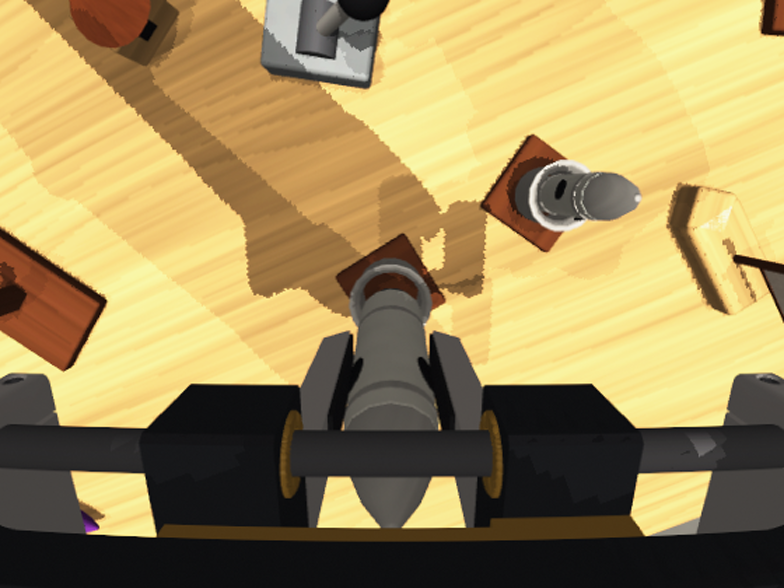

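View pics/s28.png

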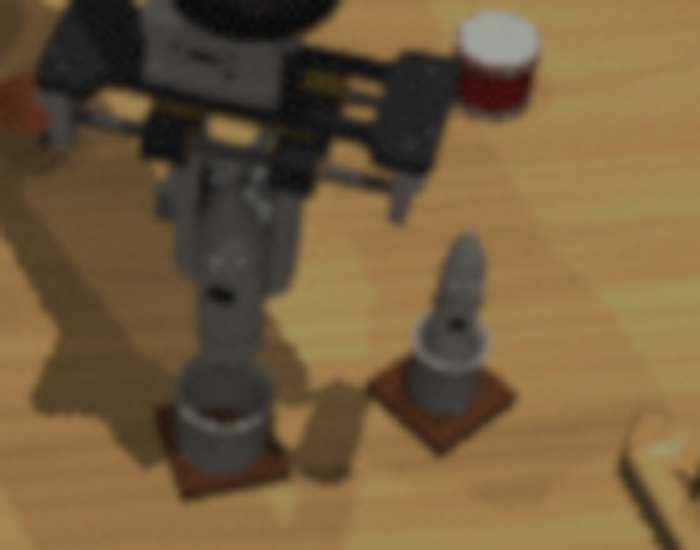

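```bash
python3 - <<'E'
from h import *
import pickle
w=pickle.load(open('w28.pkl','rb'));st=w['st'];W=cam(w,st);S=cam(pickle.load(open('s28.pkl','rb')))
Rm=R.from_quat(st['eef_rot']).as_matrix()
t=np.linspace(0,6.28,60)
for c in ((.6410,-.0452),(.6425,-.0452),(.6395,-.0452)):
    P=np.c_[c[0]+.026*np.cos(t),c[1]+.026*np.sin(t),0*t+.052];p=proj(W,P)*1.4;print(c,'mouth outer',p.min(0).round(),p.max(0).round(),'tool',tl([c[0],c[1],.052],st).round(4))
for q in ([0,0,.0737],[0,-.003,.0737],[0,.003,.0737]):
    print(q,((proj(S,[Rm@np.array(q)+st['position']])-[250,170]+.5)*5-.5).round(0))
    P=np.array(q)+.0145*np.c_[np.cos(t),np.sin(t),0*t];p=(proj(S,P@Rm.T+st['position'])-[250,170]+.5)*5-.5;print(p.min(0).round(),p.max(0).round())
E
```

```text
(0.641, -0.0452) mouth outer [350. 264.] [432. 343.] tool [0.0006 0.0029 0.1002]
(0.6425, -0.0452) mouth outer [351. 266.] [433. 345.] tool [0.0012 0.0042 0.1002]
(0.6395, -0.0452) mouth outer [349. 262.] [431. 341.] tool [0.     0.0015 0.1002]
[0, 0, 0.0737] [[229. 354.]]
[200. 332.] [257. 377.]
[0, -0.003, 0.0737] [[230. 350.]]
[202. 328.] [259. 373.]
[0, 0.003, 0.0737] [[227. 359.]]
[198. 336.] [256. 382.]
```

```bash
python3 -m pendant '[[[0,0,0.005],0,-1],[[0,0,0.012],0,-1],[[0,0,0.02],0,-1],[[0,0,0.026],0,-1],[[0,0,0.03],0,-1],[[0,0,0.03],0,-1]]' 20; python3 - <<'E'
from h import *
import pickle
st=monitor.state();w=vision.camera('wrist');save('w29',w['image'][150:400,200:360],2.4);w['st']=st;pickle.dump(w,open('w29.pkl','wb'))
c=vision.camera('scene');save('s29',c['image'][170:280,250:390],5)
print(st['position'])
E
```

```text
clock: 29.1
position: [0.6383, -0.0444, 0.1213]
eef_rot: [0.834, 0.552, -0.003, -0.001]
contact_force: [0.3, 0.2, -1.1]
width: 0.0332
[ 0.63825589 -0.04441501  0.12129387]
```

View pics/w29.png

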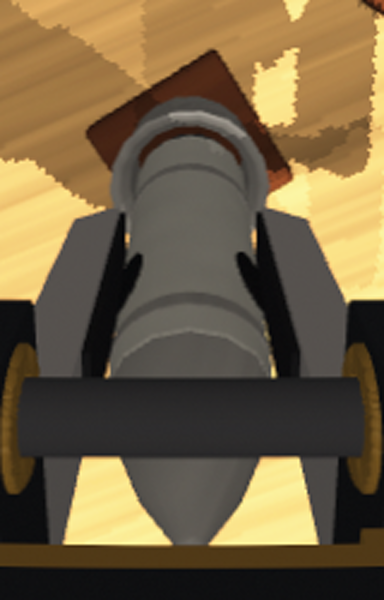

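View pics/s29.png

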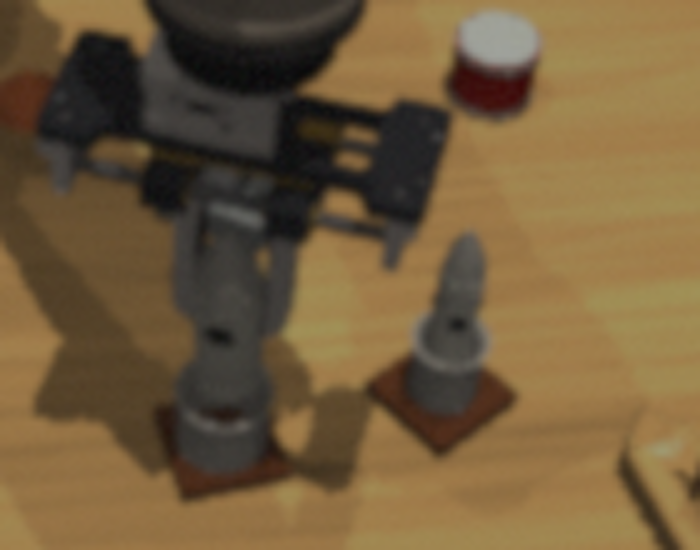

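```bash
python3 -m pendant '[[[0,0,0.004],0,-1],[[0,0,0.008],0,-1],[[0,0,0.012],0,-1],[[0,0,0.015],0,-1],[[0,0,0.015],0,-1]]' 20;python3 -m pendant '[[[0,0,0.003],0,-1],[[0,0,0.005],0,-1],[[0,0,0.005],0,-1]]' 20; python3 - <<'E'
from h import *
import pickle
st=monitor.state();w=vision.camera('wrist');save('w30',w['image'][150:400,200:360],2.4);w['st']=st;pickle.dump(w,open('w30.pkl','wb'))
print(st['position'])
E
```

```text
clock: 29.7
position: [0.6383, -0.0444, 0.1066]
eef_rot: [0.834, 0.552, -0.003, -0.001]
contact_force: [0.2, 0.7, -0.5]
width: 0.0329
clock: 30.0
position: [0.6383, -0.0445, 0.1013]
eef_rot: [0.834, 0.552, -0.003, -0.001]
contact_force: [1.4, -0.3, -1.3]
width: 0.033
[ 0.6382827  -0.04454385  0.10130263]
```

View pics/w30.png

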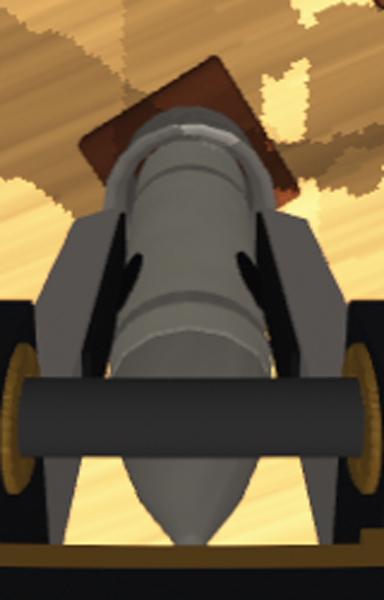

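```bash
python3 -m pendant '[[[0,0,0.003],0,-1],[[0,0,0.006],0,-1],[[0,0,0.006],0,-1]]' 15|grep -E "pos|force|width";python3 -m pendant '[[[0,0,0.002],0,-1],[[0,0,0.004],0,-1],[[0,0,0.004],0,-1]]' 12|grep -E "pos|force|width";python3 -m pendant '[[[0,0,0.002],0,-1],[[0,0,0.003],0,-1],[[0,0,0.003],0,-1]]' 12|grep -E "pos|force|width"; python3 - <<'E'
from h import *
import pickle
st=monitor.state();w=vision.camera('wrist');save('w31',w['image'][150:400,200:360],2.4);w['st']=st;pickle.dump(w,open('w31.pkl','wb'))
E
```

```text
position: [0.638, -0.0446, 0.095]
contact_force: [0.7, 0.1, -0.9]
width: 0.0327
position: [0.6379, -0.0446, 0.0906]
contact_force: [0.2, -0.5, -0.1]
width: 0.0333
position: [0.6379, -0.0446, 0.0875]
contact_force: [1.2, -1.1, -1.1]
width: 0.0335
```

View pics/w31.png

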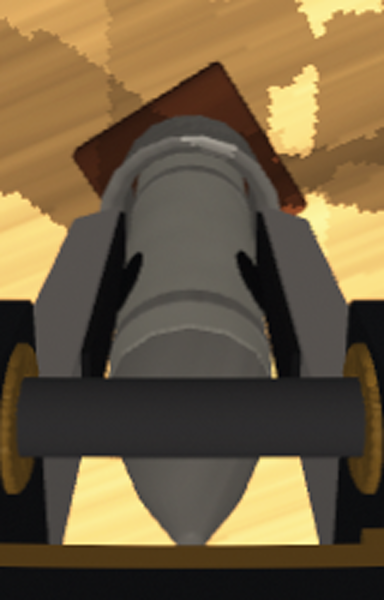

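```bash
python3 -m pendant '[[[0,0,0.001],0,-1],[[0,0,0.002],0,-1],[[0,0,0.002],0,-1]]' 12|grep -E "pos|force|width";python3 -m pendant '[[[0,0,0.001],0,-1],[[0,0,0.002],0,-1],[[0,0,0.002],0,-1]]' 12|grep -E "pos|force|width"
```

```text
position: [0.6378, -0.0446, 0.0854]
contact_force: [1.4, -2.0, -1.3]
width: 0.0332
position: [0.6377, -0.0446, 0.0833]
contact_force: [1.6, -0.8, -0.2]
width: 0.0334
```

```bash
python3 -m pendant '[[[0,0,0.001],0,-1],[[0,0,0.002],0,-1],[[0,0,0.002],0,-1]]' 12|grep -E "pos|force|width";python3 -m pendant '[[[0,0,0.001],0,-1],[[0,0,0.0015],0,-1],[[0,0,0.0015],0,-1]]' 12|grep -E "pos|force|width"; python3 - <<'E'
from h import *
import pickle
st=monitor.state();w=vision.camera('wrist');save('w32',w['image'][150:400,200:360],2.4);w['st']=st;pickle.dump(w,open('w32.pkl','wb'))
c=vision.camera('scene');save('s32',c['image'][170:280,250:390],5)
E
```

```text
position: [0.6383, -0.0445, 0.0822]
contact_force: [-0.7, 0.1, 11.9]
width: 0.0335
position: [0.6391, -0.0444, 0.0819]
contact_force: [-1.3, -1.7, 15.5]
width: 0.0336
```

View pics/w32.png

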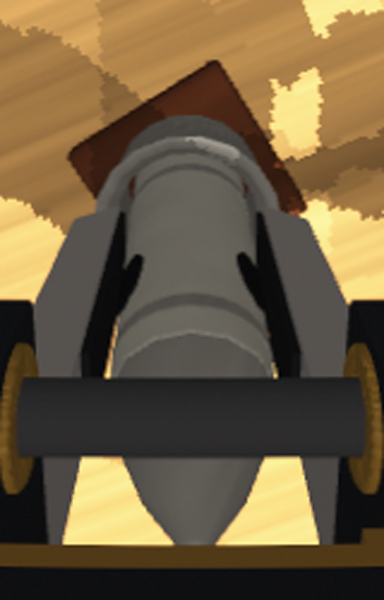

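View pics/s32.png

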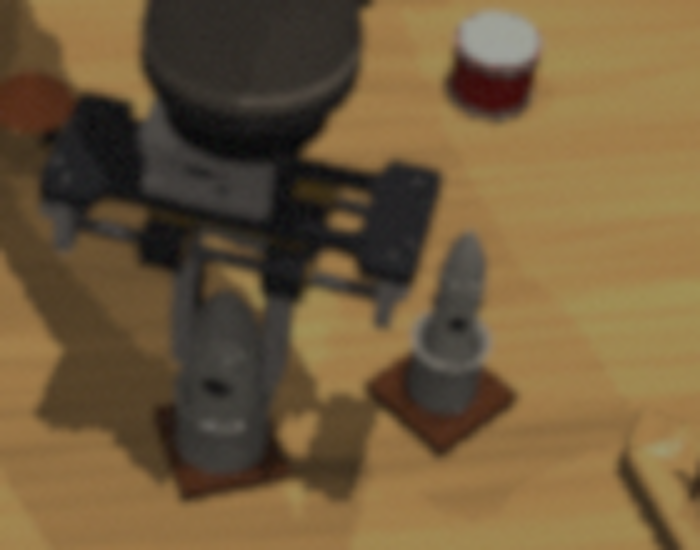

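```bash
python3 -m pendant '[[[0,0,-0.001],0,-1],[[0,0,-0.001],0,-1],[[0,0,-0.001],0,-0.2],[[0,0,-0.001],0,-0.15],[[0,0,-0.001],0,-0.1],[[0,0,-0.001],0,0],[[0,0,-0.001],0,0.1],[[0,0,-0.001],0,0.2],[[0,0,-0.001],0,0.2]]' 12; python3 - <<'E'
from h import *
import pickle
st=monitor.state();w=vision.camera('wrist');save('w33',w['image'],1.4);w['st']=st;pickle.dump(w,open('w33.pkl','wb'))
c=vision.camera('scene');save('s33',c['image'][170:280,250:390],5);pickle.dump(c,open('s33.pkl','wb'))
print(st['joints'].round(2))
E
```

```text
clock: 33.2
position: [0.6391, -0.0443, 0.0829]
eef_rot: [0.834, 0.552, -0.002, -0.0]
contact_force: [0.7, 0.8, -0.1]
width: 0.0564
[ 0.48  0.62 -0.71  1.76  0.48  0.95  0.75]
```

View pics/w33.png

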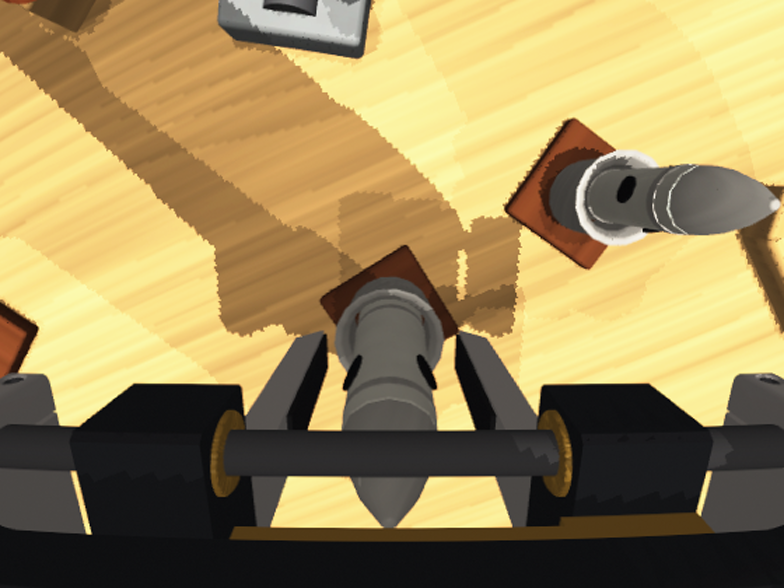

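View pics/s33.png

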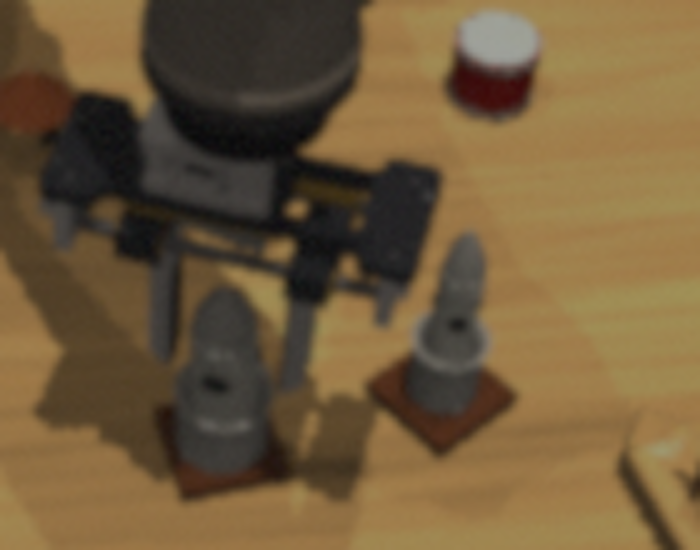

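```bash
python3 -m pendant '[[[0,0,-0.005],0,0.3],[[0,0,-0.015],0,0.3],[[0,0,-0.035],0,0.3],[[0,0,-0.07],0,0.3],[[0,0,-0.11],0,0.3],[[0,0,-0.14],0,0.3],[[0,0,-0.15],0,0.3],[[0,0,-0.15],0,0.3]]' 12; python3 - <<'E'
from h import *
import pickle
d={}
for n in ('wrist','scene'):
    st=monitor.state();c=vision.camera(n);c['st']=st;d[n]=c
pickle.dump(d,open('c34.pkl','wb'))
save('w34',d['wrist']['image'],1.4);save('s34',d['scene']['image'][170:280,250:390],5)
need([.49,.02,.2],0)
E
```

```text
clock: 34.1
position: [0.6404, -0.0439, 0.2349]
eef_rot: [0.834, 0.552, -0.001, 0.001]
contact_force: [0.4, -0.4, -0.2]
width: 0.0613
clock 34.2 pos [ 0.6393 -0.0442  0.2322] az 67.02 w 0.0609 F [-0.4  -0.99 -0.4 ] tilt [-0.0049 -0.0026 -1.    ]
NEED d [ 0.001  -0.1624  0.0327] yaw 67.01646858763596
```

View pics/w34.png

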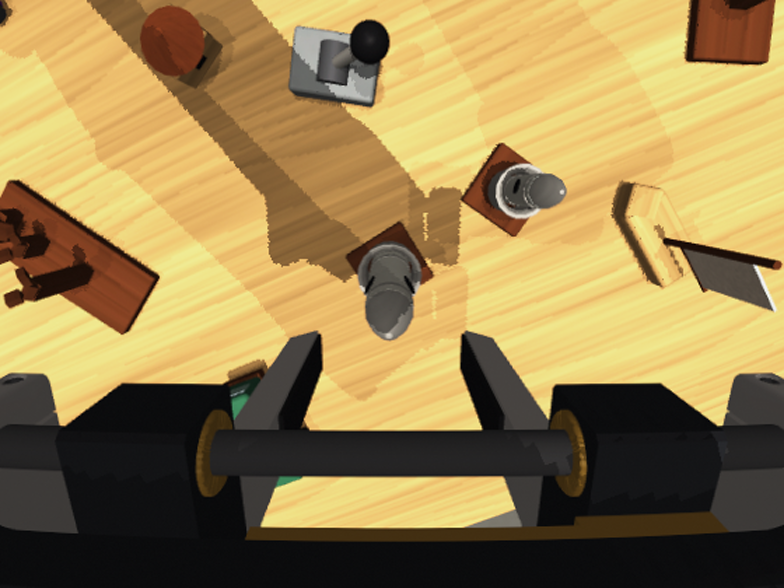

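View pics/s34.png

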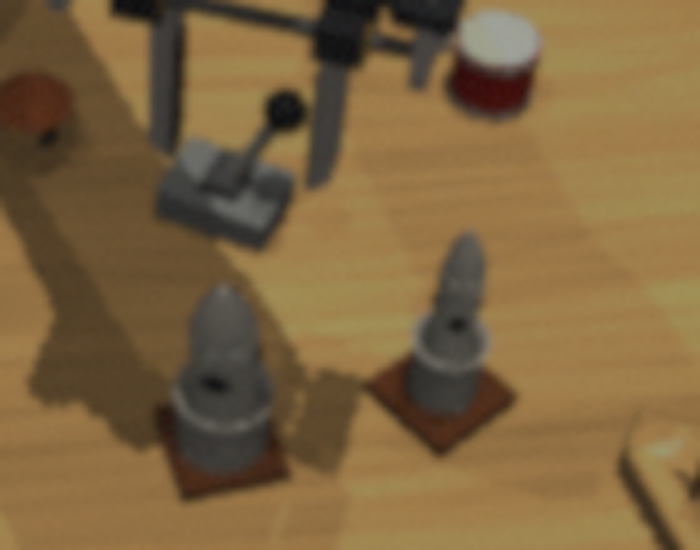

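```bash
python3 - <<'E'
from h import *
import pickle
d=pickle.load(open('c34.pkl','rb'));w=d['wrist'];W=cam(w,w['st']);S=cam(d['scene'])
print('wide tip',tri([(W,np.array((388.5,337))/1.4),(S,fp((224,286),250,170,5))]))
print('slim tip',tri([(W,np.array((564,191))/1.4),(S,fp((469,236),250,170,5))]))
def ell(px,z): return onplane(W,[np.array(px)/1.4],z).round(4)
print('wide cup',ell((389,272),.052),'slim cup',ell((518,190),.052))
x,r=tri([(W,np.array((369,41))/1.4),(S,fp((286,111),250,170,5))]);print('ball',x,r)
b=onplane(W,np.array([(296,27),(382,38),(374,104),(290,92)])/1.4,.025);print('box',b.round(4).tolist(),b.mean(0).round(4))
save('w34c',w['image'][0:100,190:300],6)
save('w34d',w['image'][90:250,240:420],4)
E
```

```text
wide tip (array([ 0.65626397, -0.05215655,  0.15338009]), [0.00011397203328443223, 0.00011397203328443394])
slim tip (array([0.61856916, 0.07752823, 0.13386596]), [0.0012268148478897626, 0.0012268148478898069])
wide cup [[ 0.638  -0.0447  0.052 ]] slim cup [[0.6171 0.0743 0.052 ]]
ball [0.48665663 0.00632404 0.09725521] [9.437007111463277e-05, 9.437007111460903e-05]
box [[0.4329, -0.0373, 0.025], [0.4674, 0.0218, 0.025], [0.5104, -0.0037, 0.025], [0.475, -0.0625, 0.025]] [ 0.4714 -0.0204  0.025 ]
```

View pics/w34c.png

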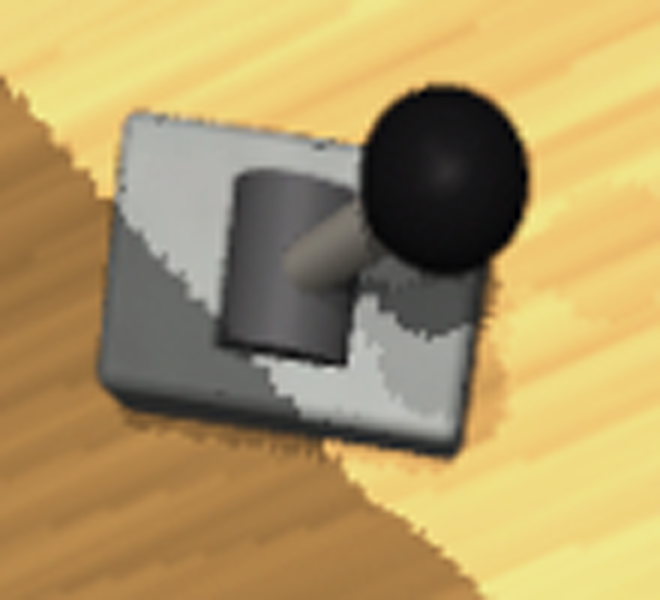

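View pics/w34d.png

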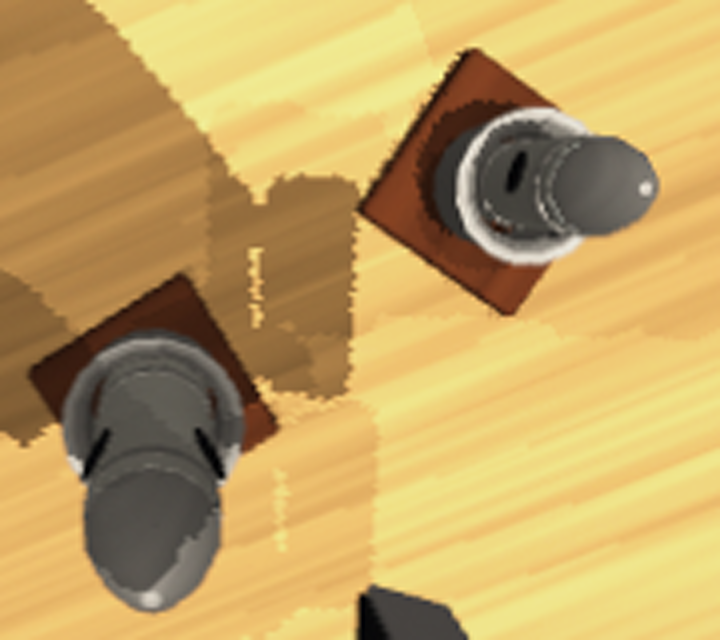

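```bash
python3 -c "
from h import *
need([.640,-.0448,.235],-23)"; python3 -m pendant '[[[0,0,0],8,0.4],[[0,0,0],16,0.5],[[0,0,0],24,0.6],[[0,0,0],32,0.7],[[0,0,0],40,0.8],[[0,0,0],48,0.9],[[0,0,0],56,1],[[0,0,0],64,1],[[0,0,0],72,1],[[0,0,0],80,1],[[0,0,0],88,1],[[0,0,0],90,1]]' 4; python3 - <<'E'
from h import *
import pickle
need([.640,-.0448,.100],-23)
d={}
for n in ('wrist',):
    st=monitor.state();c=vision.camera(n);c['st']=st;d[n]=c
pickle.dump(d,open('c35.pkl','wb'))
save('w35',d['wrist']['image'],1.4)
E
```

```text
clock 34.2 pos [ 0.6393 -0.0442  0.2322] az 67.02 w 0.0609 F [-0.4  -0.99 -0.4 ] tilt [-0.0049 -0.0026 -1.    ]
NEED d [-0.0003  0.0009 -0.0028] yaw 90.01646858763596
clock: 35.4
position: [0.6385, -0.0443, 0.2304]
eef_rot: [0.979, -0.202, -0.003, 0.002]
contact_force: [-0.2, 0.1, 0.4]
width: 0.0939
clock 35.4 pos [ 0.6385 -0.0443  0.2304] az -23.3 w 0.0939 F [-0.25  0.12  0.41] tilt [-0.0075 -0.0027 -1.    ]
NEED d [ 0.0023 -0.0008  0.1304] yaw -0.29609883241593593
```

View pics/w35.png

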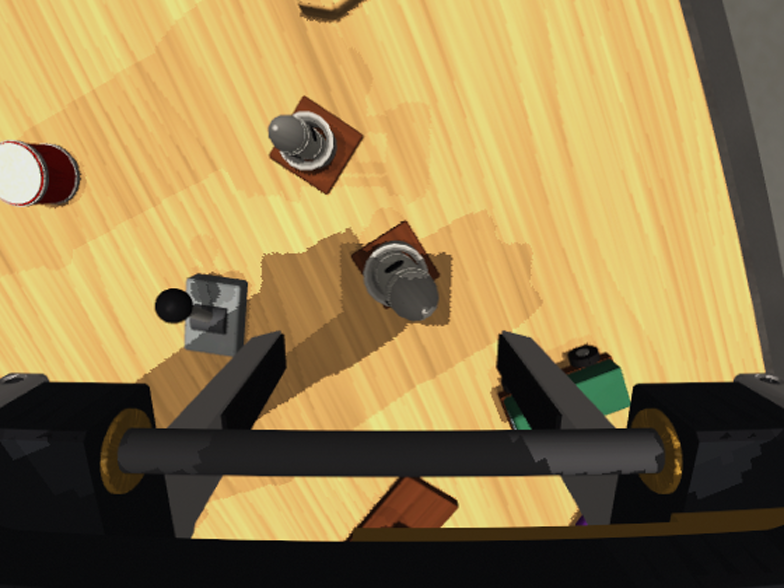

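```bash
python3 - <<'E'
from h import *
import pickle
w=pickle.load(open('c35.pkl','rb'))['wrist'];st=w['st'];W=cam(w,st)
save('w35c',w['image'][140:250,230:340],5)
for px in ((396,276),(398,276)):
  x=onplane(W,[np.array(px)/1.4],.052)[0];print(x.round(4),tl(x,st).round(4))
E
```

```text
[ 0.6414 -0.0464  0.052 ] [ 0.0045 -0.0002  0.1783]
[ 0.6429 -0.047   0.052 ] [ 0.0062 -0.0002  0.1783]
```

View pics/w35c.png

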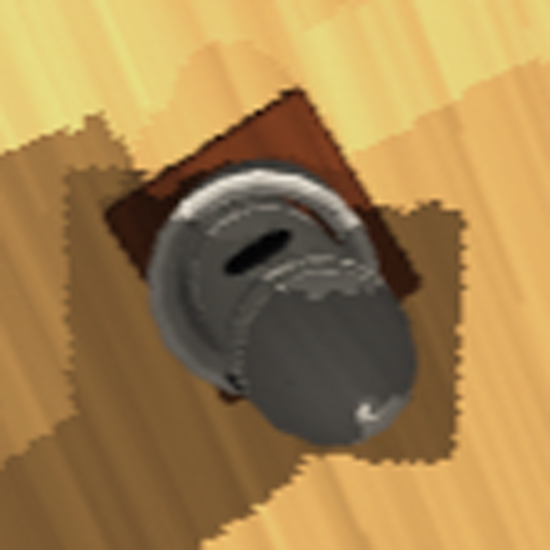

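```bash
python3 -m pendant '[[[0.0035,-0.002,0.01],0,1],[[0.0035,-0.002,0.04],0,1],[[0.0035,-0.002,0.08],0,1],[[0.0035,-0.002,0.11],0,1],[[0.0035,-0.002,0.127],0,1],[[0.0035,-0.002,0.13],0,1],[[0.0035,-0.002,0.13],0,0.3],[[0.0035,-0.002,0.13],0,0.1],[[0.0035,-0.002,0.13],0,0.1]]' 5; python3 - <<'E'
from h import *
import pickle
need([.640,-.0448,.100],-23)
w=vision.camera('wrist');save('w36',w['image'],1.4)
E
```

```text
clock: 36.35
position: [0.6424, -0.0441, 0.1018]
eef_rot: [0.98, -0.201, -0.002, 0.002]
contact_force: [-0.1, 0.1, 0.7]
width: 0.0732
clock 36.35 pos [ 0.6424 -0.0441  0.1018] az -23.24 w 0.0732 F [-0.06  0.09  0.75] tilt [-0.0054 -0.0028 -1.    ]
NEED d [-0.0019  0.0016  0.0018] yaw -0.2402707801099666
```

View pics/w36.png

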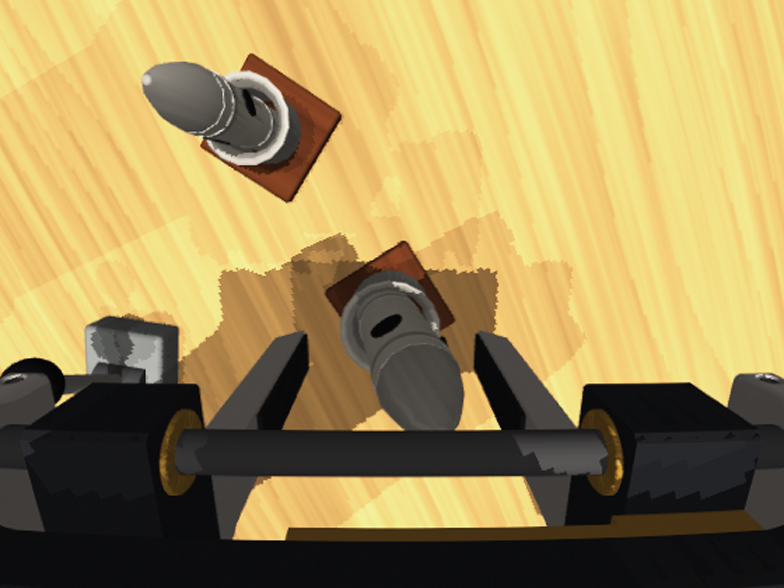

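```bash
python3 -m pendant '[[[0,0,0],0,-1],[[0,0,0],0,-1],[[0,0,0],0,-1],[[0,0,0],0,-1],[[0,0,0],0,-1],[[0,0,0],0,-1],[[0,0,0],0,-1],[[0,0,0],0,-1],[[0,0,0],0,-1]]' 6; python3 - <<'E'
from h import *
import pickle
st=monitor.state();print(st['width'],st['contact_force'])
w=vision.camera('wrist');save('w37',w['image'],1.4)
E
```

```text
clock: 37.3
position: [0.6422, -0.0441, 0.1016]
eef_rot: [0.98, -0.201, -0.002, 0.002]
contact_force: [-1.1, 0.3, 0.7]
width: 0.0344
0.03440871331894089 [-1.0924705   0.3350466   0.74716495]
```

View pics/w37.png

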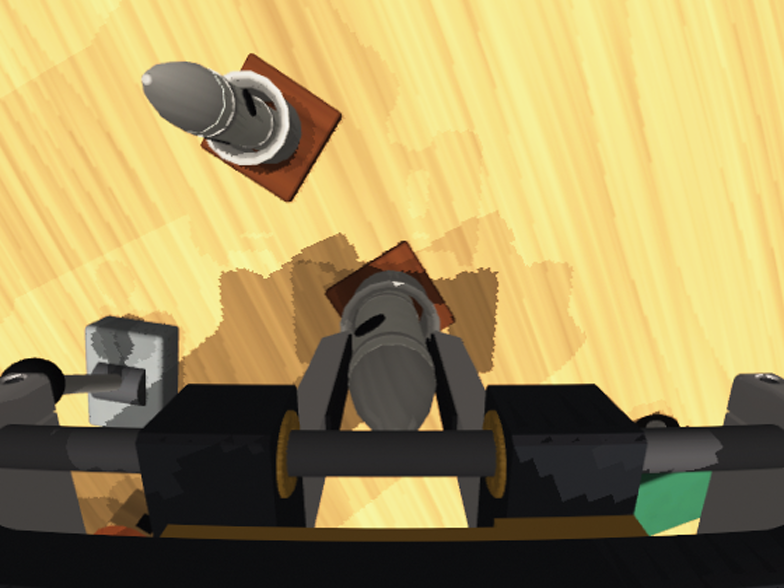

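```bash
python3 -m pendant '[[[0,0,0],0,-0.25],[[0,0,0],0,-0.2],[[0,0,0],0,-0.1],[[0,0,0],0,0],[[0,0,0],0,0.1],[[0,0,0],0,0.2],[[0,0,0],0,0.3],[[0,0,-0.005],0,0.3],[[0,0,-0.02],0,0.3],[[0,0,-0.05],0,0.3],[[0,0,-0.09],0,0.3],[[0,0,-0.12],0,0.3]]' 6; python3 -m pendant '[[[0,0,-0.01],0,0.3],[[0,0,-0.01],0,0.3]]' 6; python3 - <<'E'
from h import *
import pickle
d={}
for n in ('wrist','scene'):
    st=monitor.state();c=vision.camera(n);c['st']=st;d[n]=c
pickle.dump(d,open('c38.pkl','wb'))
save('w38',d['wrist']['image'],1.4);save('w38c',d['wrist']['image'][70:250,180:340],4);save('s38',d['scene']['image'][170:280,250:390],5)
need([.6424,-.0441,.2],-23)
E
```

```text
clock: 38.55
position: [0.6433, -0.0435, 0.2253]
eef_rot: [0.98, -0.201, -0.001, 0.002]
contact_force: [0.4, 0.4, 0.6]
width: 0.0612
clock: 38.75
position: [0.6443, -0.0434, 0.2381]
eef_rot: [0.98, -0.201, 0.001, 0.001]
contact_force: [-0.6, -0.2, -1.2]
width: 0.0613
clock 38.85 pos [ 0.643  -0.0436  0.2348] az -23.22 w 0.0613 F [ 1.06  0.31 -0.28] tilt [-0.0039 -0.0029 -1.    ]
NEED d [-0.0003  0.0006  0.0348] yaw -0.22451867957906302
```

View pics/w38c.png

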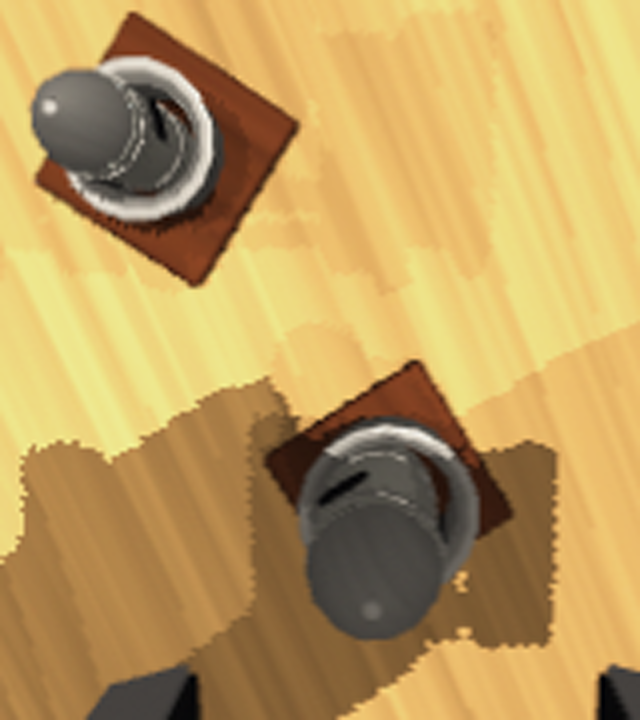

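View pics/s38.png

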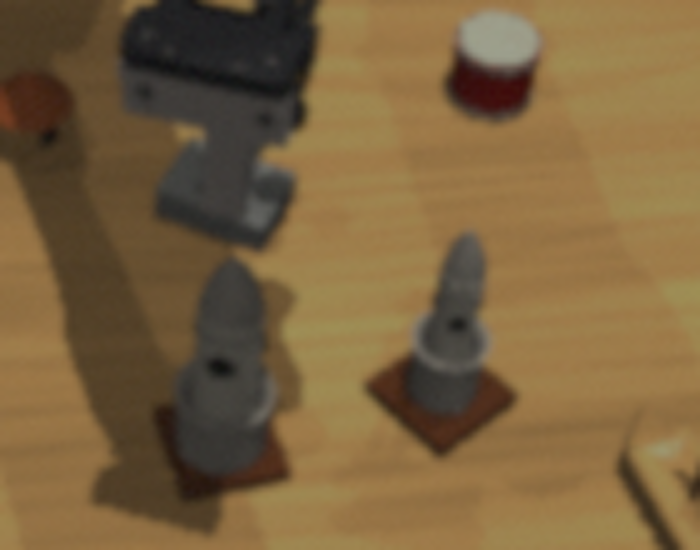

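```bash
python3 - <<'E'
from h import *
import pickle
d=pickle.load(open('c38.pkl','rb'));w=d['wrist'];W=cam(w,w['st']);S=cam(d['scene'])
print('wide tip',tri([(W,fp((372,610),180,70,4)),(S,fp((233,258),250,170,5))]))
print('slim tip',tri([(W,fp((48,106),180,70,4)),(S,fp((468,236),250,170,5))]))
print('wide mouth',onplane(W,[fp((389,507),180,70,4)],.052),'slim mouth',onplane(W,[fp((140,139),180,70,4)],.052))
print('wide mouth scene',onplane(S,[fp((227,391),250,170,5)],.052),'slim',onplane(S,[fp((450,340),250,170,5)],.052))
P=[[.642,-.046,.15],[.642,-.046,.010]];print(((proj(S,P)-[250,170]+.5)*5-.5).round(),((proj(W,P)-[180,70]+.5)*4-.5).round())
E
```

```text
wide tip (array([ 0.63806574, -0.04465499,  0.15129544]), [0.0009306287082306316, 0.0009306287082306093])
slim tip (array([0.61751892, 0.07709622, 0.1322487 ]), [0.0008226548862064728, 0.0008226548862065302])
wide mouth [[ 0.6421352  -0.04351615  0.052     ]] slim mouth [[0.62052045 0.07664527 0.052     ]]
wide mouth scene [[ 0.64107263 -0.04471542  0.052     ]] slim [[0.61902571 0.07657119 0.052     ]]
[[233. 267.]
 [222. 441.]] [[391. 611.]
 [392. 488.]]
```

```bash
python3 -c "
from h import *
need([.5065,.043,.22],-30.3)"
```

```text
clock 38.85 pos [ 0.643  -0.0436  0.2348] az -23.22 w 0.0613 F [ 1.06  0.31 -0.28] tilt [-0.0039 -0.0029 -1.    ]
NEED d [-0.1595 -0.0258  0.0151] yaw 7.075481320420948
```

```bash
python3 -m pendant '[[[-0.01,-0.002,0],1,-1],[[-0.035,-0.006,0],3,-1],[[-0.065,-0.01,0],5,-1],[[-0.095,-0.015,0],7,-1],[[-0.125,-0.02,0],7,-1],[[-0.15,-0.025,0.01],7,-1],[[-0.1595,-0.026,0.015],7.1,-1],[[-0.1595,-0.026,0.015],7.1,-1],[[-0.1595,-0.026,0.015],7.1,-1],[[-0.1595,-0.026,0.015],7.1,-1]]' 10; python3 - <<'E'
from h import *
import pickle
need([.5065,.043,.094],-30.3)
d={}
for n in ('wrist','top'):
    st=monitor.state();c=vision.camera(n);c['st']=st;d[n]=c
pickle.dump(d,open('c39.pkl','wb'))
save('w39',d['wrist']['image'],1.4)
E
```

```text
clock: 39.85
position: [0.5074, 0.0425, 0.2201]
eef_rot: [0.965, -0.262, -0.002, 0.002]
contact_force: [-0.1, -0.5, 0.0]
width: -0.0001
clock 39.85 pos [0.5074 0.0425 0.2201] az -30.4 w -0.0001 F [-0.12 -0.46  0.  ] tilt [-0.004  -0.0027 -1.    ]
NEED d [-0.0008 -0.0005  0.1261] yaw -0.09529053992952186
```

View pics/w39.png

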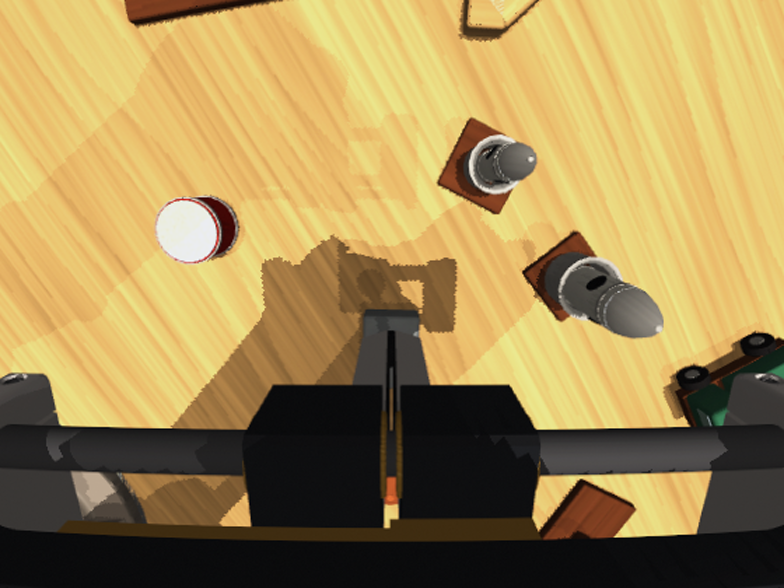

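```bash
python3 -m pendant '[[[0,0,0.01],0,-1],[[0,0,0.04],0,-1],[[0,0,0.08],0,-1],[[0,0,0.11],0,-1],[[0,0,0.124],0,-1],[[0,0,0.126],0,-1],[[0,0,0.126],0,-1]]' 10; python3 -m pendant '[[[0,0.006,0],0,-1],[[0,0.014,0],0,-1],[[0,0.022,0],0,-1],[[0,0.03,0],0,-1],[[0,0.038,0],0,-1],[[0,0.046,0],0,-1],[[0,0.054,0],0,-1],[[0,0.06,0],0,-1],[[0,0.06,0],0,-1]]' 10; python3 - <<'E'
from h import *
c=vision.camera('scene');save('s40',c['image'][140:280,250:390],4.2)
E
```

```text
clock: 40.65
position: [0.5072, 0.0425, 0.0945]
eef_rot: [0.965, -0.262, -0.002, 0.002]
contact_force: [0.4, -0.2, 0.6]
width: 0.0004
clock: 41.55
position: [0.4763, -0.0102, 0.0946]
eef_rot: [0.965, -0.263, -0.002, 0.002]
contact_force: [0.1, 0.1, 0.2]
width: 0.0004
```

View pics/s40.png

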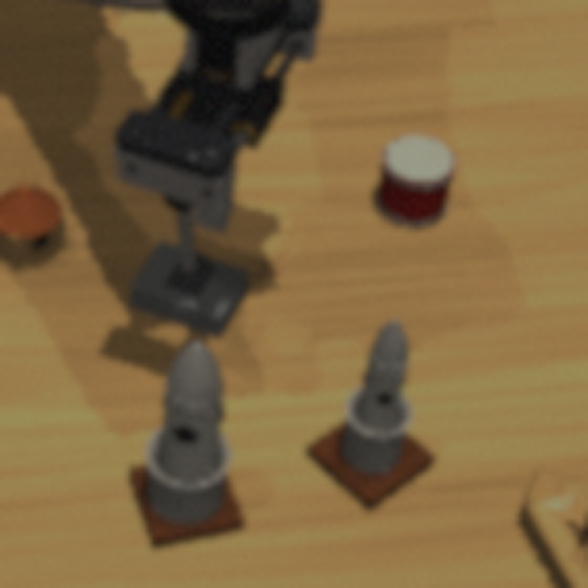

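```bash
python3 -m pendant '[[[0,0.006,0],0,-1],[[0,0.013,0],0,-1],[[0,0.02,0],0,-1],[[0,0.026,0],0,-1],[[0,0.031,0],0,-1],[[0,0.034,0],0,-1],[[0,0.034,0],0,-1]]' 10; python3 -m pendant '[[[0,0.002,0],0,-1],[[0,0.004,0],0,-1],[[0,0.004,0],0,-1]]' 10;  python3 - <<'E'
from h import *
c=vision.camera('scene');save('s41',c['image'][140:280,250:390],4.2)
E
```

```text
clock: 42.3
position: [0.4607, -0.0369, 0.0951]
eef_rot: [0.965, -0.262, -0.001, -0.0]
contact_force: [6.4, 16.2, -7.6]
width: 0.0004
clock: 42.6
position: [0.4606, -0.0371, 0.0953]
eef_rot: [0.965, -0.261, 0.001, -0.003]
contact_force: [10.6, 22.7, -14.2]
width: 0.0006
```

View pics/s41.png

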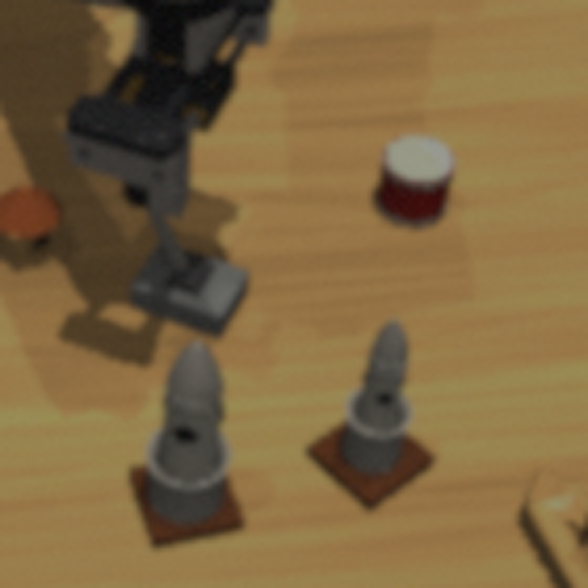

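```bash
python3 -m pendant '[[[0,-0.004,0],0,-1],[[0,-0.012,0],0,-1],[[0,-0.025,0],0,-1],[[0,-0.035,0],0,-1],[[0,-0.035,-0.02],0,-1],[[0,-0.035,-0.06],0,-1],[[0,-0.035,-0.1],0,-1],[[0,-0.035,-0.13],0,-1],[[0,-0.06,-0.14],0,-1],[[0,-0.1,-0.14],0,-1],[[0,-0.12,-0.14],0,-1],[[0,-0.12,-0.14],0,-1]]' 10;  python3 - <<'E'
from h import *
import pickle
d={}
for n in ('scene','top','wrist'):
    st=monitor.state();c=vision.camera(n);c['st']=st;d[n]=c
pickle.dump(d,open('c42.pkl','wb'))
save('s42',d['scene']['image'][140:280,250:390],4.2);save('t42',d['top']['image'],1.4);save('w42',d['wrist']['image'],1.4)
need([0.5,0,.2],0)
E
```

```text
clock: 43.85
position: [0.5215, 0.0693, 0.236]
eef_rot: [0.966, -0.259, 0.001, -0.003]
contact_force: [-0.5, -0.3, -0.2]
width: 0.0003
clock 44.0 pos [0.5202 0.0657 0.2357] az -30.21 w 0.0005 F [-0.75 -1.1  -0.42] tilt [ 0.0022  0.0041 -1.    ]
NEED d [0.0156 0.0671 0.0354] yaw -30.210579753848208
```

View pics/s42.png

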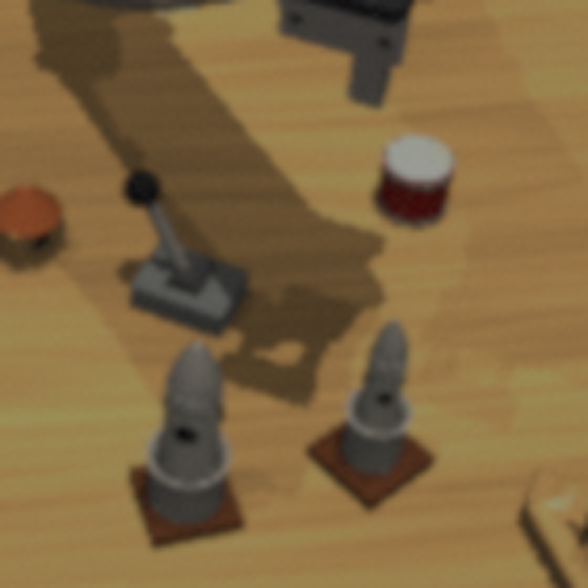

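View pics/t42.png

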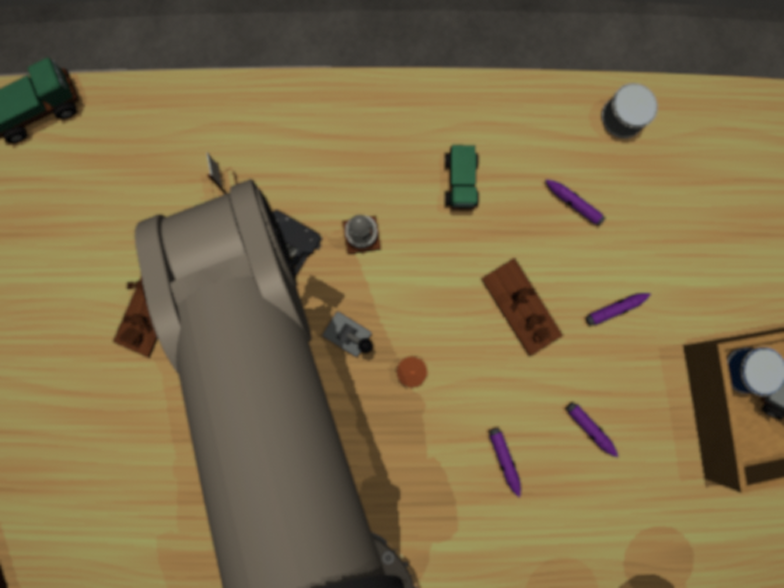

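View pics/w42.png

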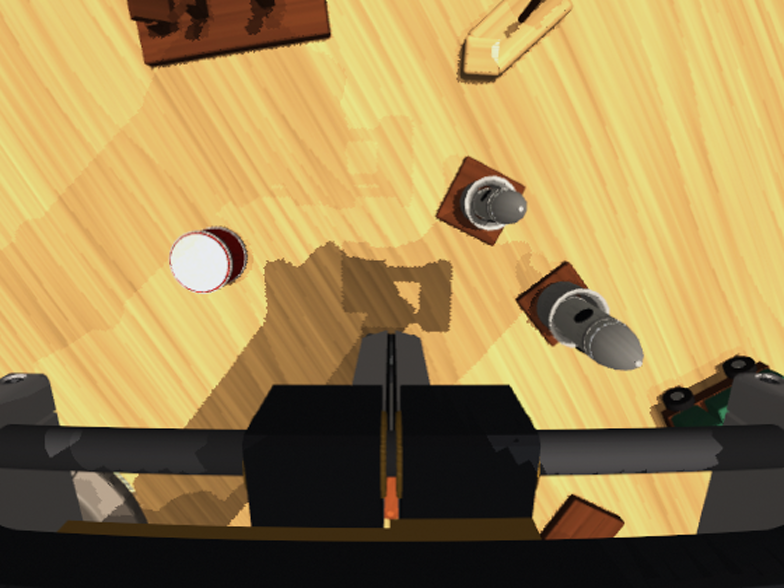

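Next I'll measure the lever ball and both rocket tips before handing in.

```bash
python3 - <<'E'
from h import *
import pickle
d=pickle.load(open('c42.pkl','rb'));w=d['wrist'];W=cam(w,w['st']);S=cam(d['scene']);T=cam(d['top'])
x,r=tri([(T,np.array((366,345.5))/1.4),(S,fp((142,188),250,140,4.2))]);print('ball',x,r)
b=np.array([.4845,.0066]);u=np.array([-.504,-.864]);print('travel along box x',(x[:2]-b)@u,'full would be .0767; angle',)
t=(x[:2]-b)@u;print('switch est',0.5+np.arcsin(np.clip((t-.0384)/.08,-1,1)))
print('wide tip',tri([(W,np.array((638,364))/1.4),(S,fp((198,343),250,140,4.2))]))
print('slim tip',tri([(W,np.array((521,209))/1.4),(S,fp((393,322),250,140,4.2))]))
E
```

```text
ball [ 0.44607466 -0.05448646  0.09215256] [0.0009118094266768307, 0.0009118094266768219]
travel along box x 0.07214507193335448 full would be .0767; angle
switch est 0.9354444290941993
wide tip (array([ 0.63719671, -0.04393811,  0.15057262]), [4.050459965959065e-05, 4.0504599659527163e-05])
slim tip (array([0.61796415, 0.0763615 , 0.13442882]), [0.000516501307179119, 0.0005165013071791225])
```

```bash
python3 -c "
from rig import close_job
print(close_job())"
```

```text
the job is handed in; nothing more can be done
None
```

The job is handed in at about 44 s of the 72 s allowed. The hand-in gave no verdict.

**What I did:** I lifted each rocket and turned it upright in the grip by pressing its tail against the outside of its cup. I then lowered it to the cup floor until the wrist force rose, and let go. The lever was pushed over last, until it met the end stop at about 25 N.

**Last checks:**

| Item | Measured | Expected |
|---|---|---|
| Wide rocket tip | height 151 mm, about 4 mm off the cup axis | 150 mm standing home |
| Slim rocket tip | height 134 mm, about 2 mm off the cup axis | 135 mm standing home |
| Lever | about 0.94 rad by the ball's position | more than 0.85 rad |

The gripper ended clear of everything. The truck, drum and house stand where they did in the first picture. The boat is partly hidden by the arm in the last top view, but I saw no sign that it moved.

**What went wrong on the way:**
- **Slipping:** both rockets slipped in the pads while being turned. The slim one slid about 20 mm along its length and the wide one about 12 mm sideways. Neither fell.
- **Leaning:** after the first release the wide rocket leaned about 7 to 9 degrees, against the limit of 6.9. I closed the jaws on it along the lean to set it upright, let go again, and it now stands within about 3 degrees.
- **Measurement spread:** the cameras disagreed by 2 to 5 mm on cup positions, so I relied on the wrist view for placing. I measured the rockets by their tips only, because the tails inside the cups could not be seen.

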